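Scan out the parcels, pack the courier box and scan it

ROBOT

A 7-joint arm with a two-finger parallel gripper is mounted at the origin on the work surface. World frame = base frame: x ahead of the robot, y to its left, z up, the work surface at z = 0. Lengths are in m, angles in rad, forces in N, time in s.
With the tool pointing down it reaches from about 0.4 to 0.75 m from the base axis. Payload 19.5 kg.
Tool frame: the origin (TCP) lies between the finger pads, 19 mm behind the fingertips; this is the grasp point; x points along the fingers, y is the direction in which the jaws open and shut, and the axes are right-handed (so a half turn about x gives the same grasp; the last joint's range is limited). The gripper opens to 85 mm and grips with 20 to 120 N. Pads are 22 mm wide; open, the fingers measure 114 mm over their backs; the gripper's body (76 mm by 85 mm) begins 54 mm behind the grasp point. The pads swing forward as they close: fully open they stand 13 mm farther back than shut.
Start: joints at [-0.042, 0.707, -0.028, 1.485, 0.022, 0.951, -0.075], TCP at [0.575, 0, 0.25] pointing down, gripper open.
Joint ranges: [-2.71, 2.71], [-0.32, 2.16], [-1.57, 1.52], [0, 2.45], [-1.46, 4.6], [0, 2.02], [-2.83, 2.83]. Speed limits (rad/s): [1.89, 1.89, 2.57, 2.57, 3.01, 3.01, 3.01].

INTERFACE

Orientations are given as a unit quaternion [w, x, y, z].
In Python, from station import r, imaging, workorder gives the robot as it stands. The module is installed in compiled form; this text tells all that it offers.
- The arm moves only by the tool drive_tool, never from a script. Its arguments are lists of equal length, an entry for each row: "travel": the shift along the tool's x, y, z in m, a list of three; "dr": the turn, a rotation vector about the tool's x, y, z in rad, a list of three; "jaw": the finger opening in m, from 0 to 0.0854. In form: {"travel": [[tx, ty, tz], ...], "dr": [[ax, ay, az], ...], "jaw": [jaw, ...]}. A call has 1 to 5 rows; each row shifts and turns the pose as measured when the row begins, along the tool's axes as they then stand; what a row does not reach is not made up. A row lasts 1/12 s, in which the tool goes at most 41.7 mm and 7.16 degrees, less where a joint would pass 70% of its speed; a pose out of reach is approached as far as the arm can. A call is refused whole if a number of a shift passes 0.0417 or a number of a turn 0.125, either way. A call with a gripper value outside its range is refused whole. The fingers move at their own pace and stop on an object; the grip force is fixed at half the most. Time passes only in rows, so rows that do not move let the fingers close. It gives the time, the measured TCP pose, the force and the opening at its end, in the units of the state.
- r.get_state(): the state, without advancing time (a new reading comes with each control period).
- imaging.snapshot(name): name is "scene" or "side" or "wrist"; returns a dict with "pixels" (480x640x3 uint8, red, green, blue), "range_z" (480x640 float32, m along the optical axis (not along the pixel's ray), 0 where there is no reading), "mtx" (3x3 intrinsics, pixels), "position" and "attitude" of the camera in the world; the wrist camera has in their place "tool_from_camera" (4x4, takes a point from camera to tool coordinates, whose origin is the TCP and whose axes are the tool frame's). Camera axes: x right, y down, z forward; pixel columns grow to the right and rows downward; lengths in m; the calibration is good to about 2 mm. The wrist camera is an equidistant fisheye: a pixel r from the principal point sees the ray r / f radians off the axis. A picture is of the moment at which its call begins: read the wrist's pose just before it.
- workorder.hand_in(): hands the job in, once; it reports no verdict.
The state is a dict: "t": time; "joints": joint angles; "qd": joint speeds; "joint_efforts": joint torques, N m; "ee_pos": TCP position; "tcp_rot": TCP orientation; "force": force on the tool from outside, world axes, zero at the start; "moment": the same for the moment, N m; "gripper_width": finger opening in m.
Only numpy, scipy, OpenCV 4.12 (cv2) and the standard library are available. Lean on these libraries where they do the work, as an engineer would, in place of code of your own. Each camera call takes 0.05 s, during which the arm holds its last target.

TASK

Book out the labelled parcels: take the barcode scanner from its stand and read the label of each parcel where it lies, working along the row from the lidded box towards the scanner stand and holding the beam steady on each label for a second, then put the scanner back in its stand. Lay all those parcels flat in the box, side by side with their labels up, set down and not dropped, and shut the lid fully. Last, read the label on the shut lid in the same way and put the scanner back in its stand; leave the other things on the desk where they are.

Things in the scene. Friction and masses are not known exactly. Their poses are not given: they have to be found in the camera images.
- scanner: barcode scanner, 130 mm long, in its stand nose 40 deg down. Origin: underside, x to the nose = beam direction, y across (level in the stand), z out of its upper side. Black grip x -62 to 25 mm, 34 wide, 25 thick (z 0-25), flat sides, vertical in the stand; grey head x 25 to 68 mm, 48 wide, 30 thick. 0.19 kg, centre of mass near x = 8 mm. It reads by itself, no trigger
- scanner_grip (a point): where to take the scanner: scanner x = 0, y = 0, z = 16 mm; axes as the scanner's. With the TCP here, pointing straight down and closing across its width, the fingers clear the stand; much deeper and the scanner's tail would touch the gripper's body
- scanner_window (a point): middle of the scanner's window, at scanner x = 68, y = 0, z = 15 mm; x is the beam, axes as the scanner's. It reads a label that lies 40 to 160 mm (best about 95) in front of the window, its middle within 15 mm of the beam sideways and up and down, the beam up to 60 degrees off square to the label
- scanner_stand: grey charging stand fixed to the desk: foot 115 x 85 x 10 mm, pillar, and a rest sloping 40 deg with two cheeks beside the scanner's head (3 mm play each side, 20 mm high) and two toes under its nose; below 120 mm. Open above: the scanner lifts straight up and goes back straight down. Origin: middle of the foot's underside, x level towards the nose, z up
- stand_seat (a point): where the origin of the docked scanner belongs, 68 mm above the desk over the stand's origin; axes as those of the docked scanner (x sloping 40 degrees down). The docked scanner's tail, its highest point, is 127 mm above the desk
- parcel_a: brown cardboard parcel 112 long x 58 wide x 42 mm high, the one of the row nearest the lidded box (largest y); may be absent. Origin: centre of its underside; x along its length, y across its width, z up. 0.11 to 0.31 kg
- label_a (a point): middle of the white barcode label (50 x 32 mm) on the upper side of parcel_a, +22 mm along the parcel's length from its middle, at its top face; z is out of the label
- parcel_b: brown cardboard parcel 86 long x 50 wide x 58 mm high, the middle place of the row; may be absent. Origin: centre of its underside; x along its length, y across its width, z up. 0.11 to 0.31 kg
- label_b (a point): middle of the white barcode label (50 x 32 mm) on the upper side of parcel_b, +12 mm along the parcel's length from its middle, at its top face; z is out of the label
- parcel_c: brown cardboard parcel 124 long x 54 wide x 28 mm high, the place of the row nearest the scanner stand (smallest y); may be absent. Origin: centre of its underside; x along its length, y across its width, z up. 0.11 to 0.31 kg
- label_c (a point): middle of the white barcode label (50 x 32 mm) on the upper side of parcel_c, -28 mm along the parcel's length from its middle, at its top face; z is out of the label
- tote: flat grey plastic box fixed to the desk, 190 (its x) x 380 (its y) x 80 mm high, walls and bottom 5 mm, lid hinged on its +x long side (away from the row of parcels). Origin: centre of its underside, z up; the inside bottom is at z = 5 mm
- tote_lid (a joint): opening angle of the box's lid in rad: 0 lying shut on the rim, 1.57 standing upright, up to 1.9. It stays where it is left (hinge friction 0.32 N m, more than its weight's moment), so it takes about 2 to 5 N to push it over, all the way down
- lid_hinge (a point): middle of the lid's hinge line, at tote x = 95, y = 0, z = 80.5 mm
- lid_edge (a point): middle of the lid's free edge on its outer face, 190 mm from the hinge; the lid is a flat white panel 190 x 380 x 5 mm with a pull tab 16 mm long and 90 mm wide beyond this edge
- label_box (a point): middle of the white barcode label (50 x 32 mm) on the outer face of the box's lid, 140 mm from the hinge line and 80 mm towards tote +y from the lid's middle; z is out of the lid (straight up once it is shut)
- mug: blue mug, radius 42 mm, 98 mm high; a bystander. Origin: centre of its underside
- tape_dispenser: black tape dispenser with a roll, 130 x 58 x 72 mm; a bystander. Origin: centre of its underside
- white_box: white box without any label, 85 x 85 x 45 mm; a bystander that is not to be packed. Origin: centre of its underside
- stapler: black stapler, 130 x 36 x 50 mm; a bystander. Origin: centre of its underside
- highlighter: flat green highlighter pen, 115 x 24 x 15 mm; a bystander. Origin: centre of its underside, 37 mm from its blunt end
- apple: red apple, 74 mm across, 64 mm high; a bystander. Origin: its underside
Things that resemble listed ones, but are neither listed nor needed, are in the scene too. Leave any purple look-alike of the parcel_b alone.

How it is judged:
On the way, in this order (a step that is already met when the one before it is completed fails the run):
1. label of parcel_a read: 40-160 mm before the window, middle within 15 mm of the beam, beam up to 60 deg off square, parcel lying still on the desk (x of label_a in the frame of scanner_window between 0.04 and 0.16 m and y of label_a in the frame of scanner_window between -0.015 and 0.015 m and z of label_a in the frame of scanner_window between -0.015 and 0.015 m and angle between the x axis of scanner_window and the z axis of label_a, either way round below 1.047 rad and height (world z) of parcel_a below 0.003 m and linear speed of parcel_a below 0.03 m/s), for 0.8 s.
2. label of parcel_b read: 40-160 mm before the window, middle within 15 mm of the beam, beam up to 60 deg off square, parcel lying still on the desk (x of label_b in the frame of scanner_window between 0.04 and 0.16 m and y of label_b in the frame of scanner_window between -0.015 and 0.015 m and z of label_b in the frame of scanner_window between -0.015 and 0.015 m and angle between the x axis of scanner_window and the z axis of label_b, either way round below 1.047 rad and height (world z) of parcel_b below 0.003 m and linear speed of parcel_b below 0.03 m/s), for 0.8 s.
3. label of parcel_c read: 40-160 mm before the window, middle within 15 mm of the beam, beam up to 60 deg off square, parcel lying still on the desk (x of label_c in the frame of scanner_window between 0.04 and 0.16 m and y of label_c in the frame of scanner_window between -0.015 and 0.015 m and z of label_c in the frame of scanner_window between -0.015 and 0.015 m and angle between the x axis of scanner_window and the z axis of label_c, either way round below 1.047 rad and height (world z) of parcel_c below 0.003 m and linear speed of parcel_c below 0.03 m/s), for 0.8 s.
4. the scanner is back in its stand and let go (distance between scanner and stand_seat below 0.012 m and angle between the x axis of scanner and the x axis of stand_seat, either way round below 0.15 rad and angle between the z axis of scanner and the z axis of stand_seat, either way round below 0.15 rad and linear speed of scanner below 0.02 m/s and contact force between the fingers and scanner below 0.05 N), for 0.3 s.
5. all parcels lie flat in the box, labels up, and the lid is shut (x of parcel_a in the frame of tote between -0.09 and 0.09 m and y of parcel_a in the frame of tote between -0.185 and 0.185 m and z of each of parcel_a, parcel_b, parcel_c in the frame of tote below 0.01 m and angle between each of label_a, label_b, label_c's own z axis and vertical below 0.12 rad and linear speed of each of parcel_a, parcel_b, parcel_c below 0.02 m/s and x of parcel_b in the frame of tote between -0.09 and 0.09 m and y of parcel_b in the frame of tote between -0.185 and 0.185 m and x of parcel_c in the frame of tote between -0.09 and 0.09 m and y of parcel_c in the frame of tote between -0.185 and 0.185 m and value of joint tote_lid below 0.04 rad), for 0.3 s.
6. label on the shut lid read: 40-160 mm before the window, middle within 15 mm of the beam, beam up to 60 deg off square (x of label_box in the frame of scanner_window between 0.04 and 0.16 m and y of label_box in the frame of scanner_window between -0.015 and 0.015 m and z of label_box in the frame of scanner_window between -0.015 and 0.015 m and angle between the x axis of scanner_window and the z axis of label_box, either way round below 1.047 rad and value of joint tote_lid below 0.04 rad), for 0.8 s.
At the end, for the whole second after the job is handed in: Every parcel present lies on the bottom of the box, inside its walls, flat (within 0.12 rad) with its label up and at rest; the lid is shut (below 0.04 rad); the scanner rests in its stand (within 12 mm and 0.15 rad of its seat) (all of step 5 and distance between scanner and stand_seat below 0.012 m and angle between the x axis of scanner and the x axis of stand_seat, either way round below 0.15 rad and angle between the z axis of scanner and the z axis of stand_seat, either way round below 0.15 rad and linear speed of scanner below 0.02 m/s); the robot touches nothing.
It fails at once if a bystander on the desk is displaced by more than 30 mm (distance of any of mug, tape_dispenser, white_box, stapler, highlighter, apple from where it was at the start of the episode above 0.03 m).
It fails at once if a parcel is dropped or thrown (faster than 1.2 m/s) (linear speed of any of parcel_a, parcel_b, parcel_c above 1.2 m/s).
Of parcel_a, parcel_b, parcel_c only 2 to 3 are there at a start; the rules pass over those that are not, and their reading is None.
At some moment in a run one of parcel_a, parcel_b, parcel_c may be knocked a few centimetres aside while the robot is not near it.
It also fails if it takes over 208 s, if anything falls off the work surface, if the arm or the gripper's body presses on something with over 40 N, if the wrist force passes 120 N, or if a joint passes its speed limit or range.

## Working session

There is one attempt and no reset: what is moved stays moved. The work goes in short steps, Python scripts to look and compute and a tool call to move; the robot and the scene stay as the last step left them, time stands still between calls to the robot, and variables do not carry over. Pictures are saved under pics/ and viewed, and the job is handed in when it is done.

Besides the shell and the picture viewer there is one more tool, called after "Request:" as name(argument=value, ...), one argument or row to a line, values as JSON. drive_tool: Moves the arm, as the interface text tells. Its arguments: {"type":"object","properties":{"travel":{"type":"array","items":{"type":"array","items":{"type":"number"}}},"dr":{"type":"array","items":{"type":"array","items":{"type":"number"}}},"jaw":{"type":"array","items":{"type":"number"}}},"required":["travel","dr","jaw"]}

```bash
mkdir -p pics; python3 - <<'E'
from station import r, imaging
import cv2,numpy as np
print(r.get_state())
for n in ["scene","side","wrist"]:
    s=imaging.snapshot(n)
    cv2.imwrite(f"pics/{n}0.png",s["pixels"][:,:,::-1])
    np.savez(f"{n}0.npz",**s)
    print(n,s["mtx"].tolist(),{k:np.round(s[k],4).tolist() for k in s if k in("position","attitude","tool_from_camera")})
E
```

```text
{'t': 0.0, 'joints': array([-0.04169412,  0.70712713, -0.02758639,  1.48497283,  0.02197381,
        0.95090593, -0.07548163]), 'qd': array([-1.27334642e-03,  6.10767477e-04, -3.54297202e-05,  2.91544102e-04,
        1.37413984e-03,  4.26135184e-04,  4.31193471e-05]), 'joint_efforts': array([-3.35119905e-03, -8.83210659e+01,  1.23306759e+00, -2.36173260e+01,
        1.66974653e-02,  6.38553465e-03, -2.14882397e-05]), 'ee_pos': array([ 5.74763233e-01, -1.19116585e-05,  2.49520028e-01]), 'tcp_rot': array([-0.49972417, -0.49972019, -0.50026249,  0.50029285]), 'force': array([0.45269414, 0.74824355, 0.14154851]), 'moment': array([-0.0347581 , -0.0508401 ,  0.02459163]), 'gripper_width': 0.0853659608564332}
scene [[591.53634578501, 0.0, 335.0707618610349], [0.0, 591.53634578501, 250.1343142160489], [0.0, 0.0, 1.0]] {'position': [1.1856, -0.2469, 1.1766], 'attitude': [-0.2249, 0.7962, 0.5409, -0.1512]}
side [[442.7750008186891, 0.0, 322.4176851009963], [0.0, 442.7750008186891, 237.19560146829113], [0.0, 0.0, 1.0]] {'position': [0.3466, 0.5749, 0.761], 'attitude': [0.0597, -0.176, 0.9164, -0.3544]}
wrist [[371.64829954431775, 0.0, 317.63728658087484], [0.0, 371.64829954431775, 242.32831945063714], [0.0, 0.0, 1.0]] {'tool_from_camera': [[0.0001, -0.3255, 0.9455, -0.1237], [1.0, 0.0005, 0.0, -0.0001], [-0.0004, 0.9455, 0.3255, -0.0836], [0.0, 0.0, 0.0, 1.0]]}
```

View pics/scene0.png

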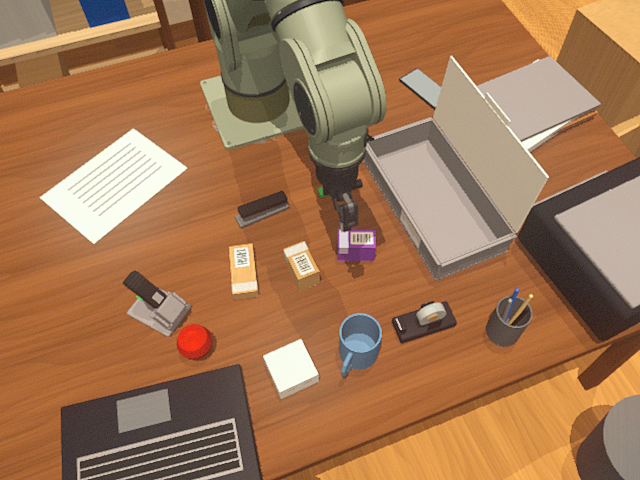

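View pics/side0.png

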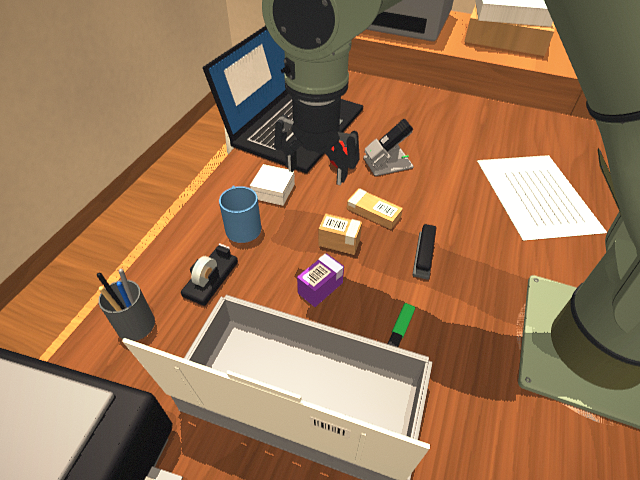

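View pics/wrist0.png

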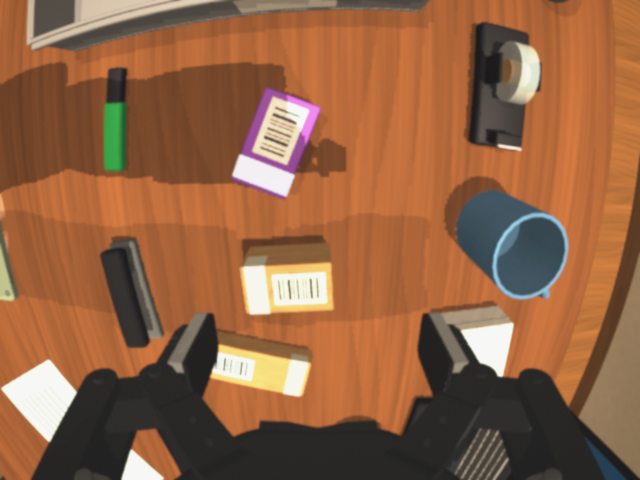

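```bash
cat > h.py <<'E'
import numpy as np,cv2
from scipy.spatial.transform import Rotation as R
def q2R(q): return R.from_quat([q[1],q[2],q[3],q[0]]).as_matrix()
def T(s,tcp=None):
    M=np.eye(4)
    if "position" in s: M[:3,:3]=q2R(s["attitude"]);M[:3,3]=s["position"];return M
    M[:3,:3]=q2R(tcp[1]);M[:3,3]=tcp[0]
    return M@s["tool_from_camera"]
def rays(s,uv,fish=False):
    K=s["mtx"];uv=np.atleast_2d(np.asarray(uv,float))
    x=(uv[:,0]-K[0,2])/K[0,0];y=(uv[:,1]-K[1,2])/K[1,1]
    if fish:
        th=np.hypot(x,y);k=np.where(th>1e-9,np.sin(th)/np.maximum(th,1e-9),1)
        return np.c_[x*k,y*k,np.cos(th)]
    return np.c_[x,y,np.ones_like(x)]
def plane(s,uv,z,M,fish=False):
    d=rays(s,uv,fish)@M[:3,:3].T;o=M[:3,3]
    return o+d*((z-o[2])/d[:,2])[:,None]
def cloud(s,M,fish=False):
    v,u=np.mgrid[0:480,0:640];d=rays(s,np.c_[u.ravel(),v.ravel()],fish)
    Z=s["range_z"].ravel();d=d/d[:,2:3]*Z[:,None]
    return (d@M[:3,:3].T+M[:3,3]).reshape(480,640,3)
def at(P,u,v): return P[v,u]
E
python3 - <<'E'
from h import *
st=([5.74763233e-01,-1.19e-05,2.49520028e-01],[-0.49972417,-0.49972019,-0.50026249,0.50029285])
print(q2R(st[1]).round(3))
S={n:dict(np.load(n+"0.npz")) for n in["scene","side","wrist"]}
P={n:cloud(S[n],T(S[n],st),n=="wrist") for n in S}
np.set_printoptions(precision=4,suppress=True)
for u,v in [(150,190),(302,262),(243,270),(243,252),(360,240),(420,200),(435,90),(500,180),(193,340),(145,288),(175,310),(290,365),(262,208),(380,300)]: print("scene",u,v,P["scene"][v,u])
for u,v in [(340,225),(375,205),(385,157),(395,130),(330,428),(320,270),(405,320)]: print("side",u,v,P["side"][v,u])
for u,v in [(300,288),(235,363),(280,130)]: print("wr",u,v,P["wrist"][v,u])
# tops
P0=P["scene"];im=S["scene"]["pixels"]
hsv=cv2.cvtColor(im,cv2.COLOR_RGB2HSV)
for name,(z0,z1),(x0,x1,y0,y1) in [("b",(.05,.066),(.45,.8,-.2,.02)),("c",(.02,.036),(.45,.8,-.3,-.0)),("p",(.05,.066),(.45,.8,0,.1))]:
  for n in S:
    p=P[n].reshape(-1,3);m=(p[:,2]>z0)&(p[:,2]<z1)&(p[:,0]>x0)&(p[:,0]<x1)&(p[:,1]>y0)&(p[:,1]<y1)
    mm=m.reshape(480,640).astype(np.uint8)
    k,l,st_,c=cv2.connectedComponentsWithStats(mm)
    for i in range(1,k):
      if st_[i,4]>150:
        q=P[n][l==i];r=cv2.minAreaRect(q[:,:2].astype(np.float32)*1000)
        print(name,n,st_[i],np.round(r[0],1),np.round(r[1],1),round(r[2],1),"z",np.median(q[:,2]))
E
```

```text
[[-0.001  1.    -0.   ]
 [-0.    -0.    -1.   ]
 [-1.    -0.001  0.   ]]
scene 150 190 [ 0.1856 -0.3414 -0.0009]
scene 302 262 [ 0.5538 -0.0706  0.06  ]
scene 243 270 [ 0.5066 -0.1949  0.0278]
scene 243 252 [ 0.4601 -0.181   0.0255]
scene 360 240 [0.5489 0.069  0.0617]
scene 420 200 [0.4608 0.269  0.0005]
scene 435 90 [0.1379 0.4717 0.0054]
scene 500 180 [0.5659 0.3934 0.1455]
scene 193 340 [ 0.6445 -0.3382  0.06  ]
scene 145 288 [ 0.5172 -0.3972  0.1018]
scene 175 310 [ 0.5618 -0.3567  0.0537]
scene 290 365 [ 0.7602 -0.1722  0.0426]
scene 262 208 [ 0.3697 -0.1047  0.0403]
scene 380 300 [ 0.6742  0.0669 -0.0022]
side 340 225 [ 0.5461 -0.0698  0.0574]
side 375 205 [ 0.5    -0.1941  0.0249]
side 385 157 [ 0.5229 -0.3501  0.0505]
side 395 130 [ 0.5161 -0.395   0.1065]
side 330 428 [0.398  0.3961 0.2173]
side 320 270 [0.5406 0.0635 0.058 ]
side 405 320 [0.3536 0.0846 0.0153]
wr 300 288 [ 0.5578 -0.0709  0.0572]
wr 235 363 [ 0.4775 -0.1848  0.0288]
wr 280 130 [0.543  0.0746 0.0594]
b scene [284 242  36  40 809] [546.5 -70.1] [89.8 51.5] 3.4 z 0.05702472575684103
b side [222 211  38  17 18
[... 805 characters left out ...]
28327830058324233
c wrist [244 248  86  11 456] [543.5 -46.8] [84.9  1.9] 3.3 z 0.02786750297393839
c wrist [496 248  30  22 246] [784.9 -56.3] [39.1  7.3] 30.9 z 0.028520505095265214
c wrist [446 313  64  15 423] [ 760.2 -130.1] [78.   2.8] 4.9 z 0.027698188975457172
c wrist [ 214  341   97   55 3489] [ 506.8 -196.7] [ 56.7 112.4] 77.6 z 0.027793051006104907
p scene [338 229  38  22 687] [540.4  63.9] [84.1 53.9] 66.6 z 0.056963696273174325
p side [297 254  47  34 835] [538.   65.6] [86.4 52.6] 68.6 z 0.057764941026351546
p wrist [ 232  100   89   99 5476] [537.9  62.9] [86.4 50.9] 68.2 z 0.058061073492482296
p wrist [485 200  42  20 255] [755.3  11.1] [47.2  7.7] 18.8 z 0.05795939138866091
```

```bash
python3 - <<'E'
from h import *
np.set_printoptions(precision=4,suppress=True)
S={n:dict(np.load(n+"0.npz")) for n in["scene","side"]}
for n in S:
    P=cloud(S[n],T(S[n]));im=S[n]["pixels"]
    p=P.reshape(-1,3);m=(p[:,0]>.42)&(p[:,0]<.64)&(p[:,1]>-.5)&(p[:,1]<-.28)&(p[:,2]>.02)
    dark=(im.max(2).ravel()<60)
    g=p[m&dark]; print(n,"dark",len(g),g.min(0),g.max(0))
    c=g.mean(0);w,v=np.linalg.eigh(np.cov((g-c).T));print(c,np.sqrt(w),v.T)
    # top plane RANSAC
    rng=np.random.default_rng(0);best=0
    for _ in range(500):
        a=g[rng.choice(len(g),3,False)];nn=np.cross(a[1]-a[0],a[2]-a[0]);nn/=np.linalg.norm(nn)+1e-12
        k=np.abs((g-a[0])@nn)<.0025
        if k.sum()>best:best=k.sum();bk=k;bn=nn
    q=g[bk];cc=q.mean(0);w,v=np.linalg.eigh(np.cov((q-cc).T));print("plane",best,cc,v.T)
    print("grey", )
    k=3
    ys,xs=np.where((m).reshape(480,640));y0,y1,x0,x1=ys.min()-10,ys.max()+10,xs.min()-10,xs.max()+10
    cv2.imwrite(f"pics/crop_{n}.png",cv2.resize(im[y0:y1,x0:x1,::-1],None,fx=5,fy=5,interpolation=cv2.INTER_CUBIC)[:600,:800]);print(x0,y0)
E
```

```text
scene dark 29 [ 0.4941 -0.4316  0.0671] [ 0.5476 -0.3671  0.1189]
[ 0.5295 -0.3949  0.0849] [0.0032 0.0104 0.0279] [[ 0.5728  0.1458  0.8066]
 [-0.6232  0.7167  0.313 ]
 [-0.5325 -0.682   0.5014]]
plane 18 [ 0.5291 -0.3921  0.0855] [[ 0.4465  0.287   0.8475]
 [-0.7369  0.6553  0.1662]
 [-0.5076 -0.6987  0.5041]]
grey
113 261
side dark 421 [ 0.4758 -0.4252  0.0551] [ 0.5521 -0.3619  0.1268]
[ 0.5095 -0.391   0.0971] [0.0054 0.0107 0.0238] [[ 0.1395  0.7333  0.6655]
 [-0.8398  0.4437 -0.3129]
 [-0.5247 -0.5152  0.6777]]
plane 212 [ 0.5137 -0.393   0.1016] [[ 0.4611  0.465   0.7558]
 [-0.7145  0.6996  0.0055]
 [-0.5262 -0.5425  0.6548]]
grey
326 109
```

View pics/crop_scene.png

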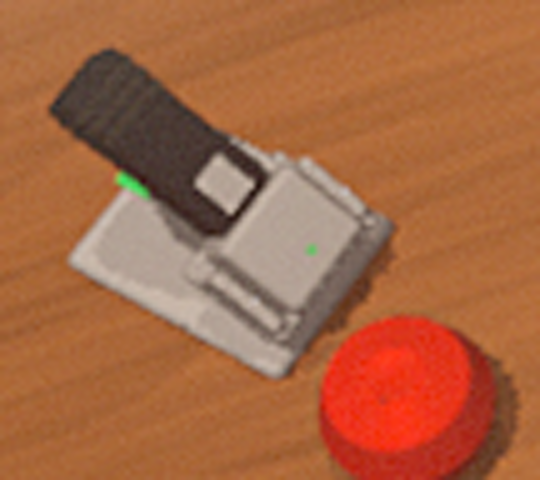

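View pics/crop_side.png

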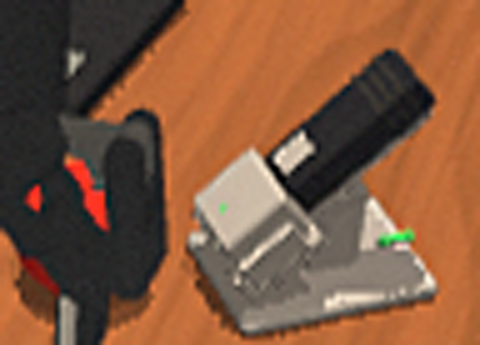

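```bash
cat > plan.py <<'E'
from h import *
import sys,json
from station import r
def Rdown(yaw,tilt=0):
    # tool x down, tool y at world yaw(deg); tilt: rotation about tool y (deg), applied in tool frame
    a=np.radians(yaw);x=np.array([0,0,-1.]);y=np.array([np.cos(a),np.sin(a),0]);z=np.cross(x,y)
    M=np.c_[x,y,z]
    return M@R.from_euler('y',tilt,degrees=True).as_matrix()
def go(wps,jaw,step=.0415,rot=.12,maxrows=15):
    """wps: list of (pos,yaw,tilt)"""
    s=r.get_state();p=np.array(s["ee_pos"]);M=q2R(s["tcp_rot"])
    print("now",p.round(4),"t",round(s["t"],2),"F",np.round(s["force"],1),"w",round(s["gripper_width"],4),"q",np.round(s["joints"],2))
    tr=[];dr=[]
    for w in wps:
        tp=np.array(w[0],float);TM=Rdown(w[1],w[2] if len(w)>2 else 0)
        dv=R.from_matrix(M.T@TM).as_rotvec();d=tp-p
        n=max(1,int(np.ceil(max(np.linalg.norm(d)/step,np.linalg.norm(dv)/rot)-1e-6)))
        for i in range(n):
            Mi=M@R.from_rotvec(dv*i/n).as_matrix()
            tr.append(Mi.T@d/n);dr.append(dv/n)
        p=tp;M=TM
    tr=[[round(float(x),4)+0. for x in a] for a in tr];dr=[[round(float(x),3)+0. for x in a] for a in dr]
    for i in range(0,min(len(tr),maxrows),5):
        k=len(tr[i:i+5]);print(json.dumps({"travel":tr[i:i+5],"dr":dr[i:i+5],"jaw":[jaw]*k}))
    print("rows",len(tr))
E
python3 -c "
from plan import *
go([([.50,-.34,.27],-45)],.085)"
```

```text
now [ 0.5748 -0.      0.2497] t 0.15 F [-0.8 -0.8  0.5] w 0.085 q [-0.04  0.71 -0.03  1.48  0.02  0.95 -0.08]
{"travel": [[-0.0023, -0.0083, 0.0378], [-0.0023, -0.005, 0.0384], [-0.0023, -0.0016, 0.0386], [-0.0023, 0.0017, 0.0386], [-0.0023, 0.0051, 0.0383]], "dr": [[0.087, 0.0, 0.0], [0.087, 0.0, 0.0], [0.087, 0.0, 0.0], [0.087, 0.0, 0.0], [0.087, 0.0, 0.0]], "jaw": [0.085, 0.085, 0.085, 0.085, 0.085]}
{"travel": [[-0.0023, 0.0084, 0.0378], [-0.0023, 0.0117, 0.0369], [-0.0023, 0.0149, 0.0357], [-0.0023, 0.0179, 0.0343]], "dr": [[0.087, 0.0, 0.0], [0.087, 0.0, 0.0], [0.087, 0.0, 0.0], [0.087, 0.0, 0.0]], "jaw": [0.085, 0.085, 0.085, 0.085]}
rows 9
```

Request:
drive_tool(
  travel=[
    [-0.0023, -0.008, 0.038],
    [-0.0023, -0.005, 0.038],
    [-0.0023, -0.002, 0.038],
    [-0.0023, 0.002, 0.038],
    [-0.0023, 0.005, 0.038],
  ],
  dr=[
    [0.087, 0, 0],
    [0.087, 0, 0],
    [0.087, 0, 0],
    [0.087, 0, 0],
    [0.087, 0, 0],
  ],
  jaw=[0.085, 0.085, 0.085, 0.085, 0.085],
)

```text
t: 0.57
ee_pos: [0.5337, -0.1847, 0.2594]
tcp_rot: [0.378, 0.597, 0.382, -0.596]
force: [1.4, 0.0, -0.2]
gripper_width: 0.0849
```

Request:
drive_tool(
  travel=[
    [-0.0023, 0.008, 0.038],
    [-0.0023, 0.012, 0.037],
    [-0.0023, 0.015, 0.036],
    [-0.0023, 0.018, 0.034],
    [0, 0, 0],
  ],
  dr=[
    [0.087, 0, 0],
    [0.087, 0, 0],
    [0.087, 0, 0],
    [0.087, 0, 0],
    [0, 0, 0],
  ],
  jaw=[0.085, 0.085, 0.085, 0.085, 0.085],
)

```text
t: 0.98
ee_pos: [0.4928, -0.3503, 0.2681]
tcp_rot: [-0.26, -0.656, -0.262, 0.658]
force: [-1.8, -1.0, -0.2]
gripper_width: 0.0853
```

```bash
cat > wr.py <<'E'
from h import *
from station import r,imaging
import sys
def shot(name,cam="wrist"):
    s=r.get_state();w=imaging.snapshot(cam)
    cv2.imwrite(f"pics/{name}.png",w["pixels"][:,:,::-1])
    w["ep"]=s["ee_pos"];w["er"]=s["tcp_rot"];np.savez(name+".npz",**w)
    return w,T(w,(s["ee_pos"],s["tcp_rot"])),s
if __name__=="__main__":
    w,M,s=shot(sys.argv[1],sys.argv[2] if len(sys.argv)>2 else "wrist");print(s["ee_pos"].round(4),q2R(s["tcp_rot"]).round(3).tolist(),s["t"],np.round(s["force"],1),s["gripper_width"])
E
python3 wr.py w1
```

```text
[ 0.4928 -0.3503  0.2681] [[-0.005, 0.686, -0.727], [0.002, -0.727, -0.686], [-1.0, -0.005, 0.002]] 0.9833 [-1.8 -1.  -0.2] 0.08528508899643543
```

View pics/w1.png

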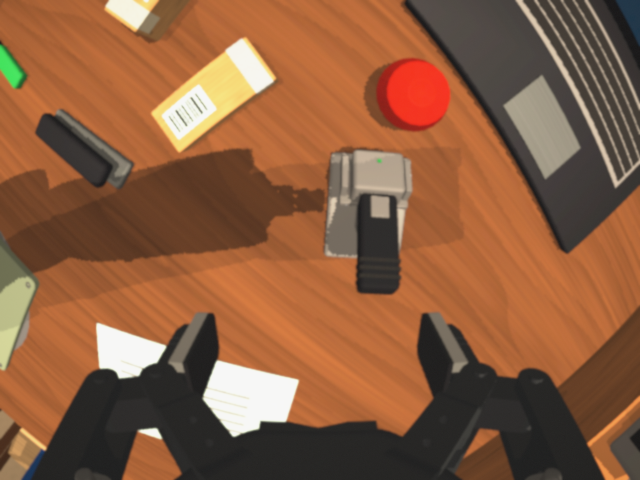

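```bash
cat > scan.py <<'E'
from h import *
import sys
np.set_printoptions(precision=4,suppress=True)
w=dict(np.load(sys.argv[1]+".npz"));M=T(w,(w["ep"],w["er"]));P=cloud(w,M,True);im=w["pixels"]
p=P.reshape(-1,3);m=(p[:,0]>.42)&(p[:,0]<.64)&(p[:,1]>-.5)&(p[:,1]<-.28)&(p[:,2]>.03)&(p[:,2]<.14)
dark=(im.max(2).ravel()<70);mk=(m&dark).reshape(480,640).astype(np.uint8)
k,l,stt,c=cv2.connectedComponentsWithStats(mk);i=1+np.argmax(stt[1:,4]);print("blob",stt[i])
g=P[l==i]
rng=np.random.default_rng(0);best=0
for _ in range(800):
    a=g[rng.choice(len(g),3,False)];nn=np.cross(a[1]-a[0],a[2]-a[0]);nn/=np.linalg.norm(nn)+1e-12
    kk=np.abs((g-a[0])@nn)<.002
    if kk.sum()>best and abs(nn[2])>.6:best=kk.sum();bk=kk
q=g[bk];cc=q.mean(0);ww,v=np.linalg.eigh(np.cov((q-cc).T));n=v[:,0]*np.sign(v[2,0])
print("plane",best,len(g),cc,"n",n,"tilt",np.degrees(np.arccos(n[2])),"yaw n",np.degrees(np.arctan2(n[1],n[0])))
x=v[:,2]*-np.sign(v[2,2]);print("x axis",x,"yaw",np.degrees(np.arctan2(x[1],x[0])),"pitch",np.degrees(np.arcsin(-x[2])))
yaw=np.arctan2(x[1],x[0]);d=np.radians(40)
X=np.array([np.cos(yaw)*np.cos(d),np.sin(yaw)*np.cos(d),-np.sin(d)]);Y=np.array([-np.sin(yaw),np.cos(yaw),0]);Z=np.cross(X,Y)
s=(q-cc)@np.c_[X,Y,Z];print("extent",np.percentile(s,[.5,99.5],axis=0),"len")
tail=np.percentile(s[:,0],.7);ym=(np.percentile(s[:,1],1)+np.percentile(s[:,1],99))/2
o=cc+X*(tail+62)*0
# origin: tail at x=-62, top z=25
o=cc+X*(tail+.062)+Y*ym+Z*(np.median(s[:,2])-.025)
print("origin",o,"grip pt",o+Z*.016)
E
python3 scan.py w1
```

```text
blob [ 357  194   42  100 3393]
plane 2930 3393 [ 0.5125 -0.3997  0.1047] n [0.4854 0.431  0.7607] tilt 40.47773734770725 yaw n 41.598404053950716
x axis [ 0.5668  0.5073 -0.6491] yaw 41.825736302203744 pitch 40.477514654648935
extent [[-0.034  -0.0165 -0.0021]
 [ 0.0484  0.0159  0.0017]] len
origin [ 0.5169 -0.3964  0.0675] grip pt [ 0.5246 -0.3896  0.0797]
```

```bash
python3 -c "
from plan import *
go([([.5246,-.3896,.18],-48.2),([.5246,-.3896,.08],-48.2)],.085)"
```

```text
now [ 0.4942 -0.3471  0.2678] t 1.03 F [ 0.7  0.6 -0.2] w 0.085 q [ 0.48  0.75  0.16  1.34 -0.13  1.07 -0.14]
{"travel": [[0.0292, 0.0174, 0.0025], [0.0292, 0.0174, 0.0023], [0.0292, 0.0174, 0.0021], [0.0333, 0.0, 0.0], [0.0333, 0.0, 0.0]], "dr": [[0.011, 0.0, 0.002], [0.011, 0.0, 0.002], [0.011, 0.0, 0.002], [0.0, 0.0, 0.0], [0.0, 0.0, 0.0]], "jaw": [0.085, 0.085, 0.085, 0.085, 0.085]}
{"travel": [[0.0333, 0.0, 0.0]], "dr": [[0.0, 0.0, 0.0]], "jaw": [0.085]}
rows 6
```

Request:
drive_tool(
  travel=[
    [0.029, 0.0174, 0.0025],
    [0.029, 0.0174, 0.0023],
    [0.029, 0.0174, 0.0021],
    [0, 0, 0],
    [0, 0, 0],
  ],
  dr=[
    [0.011, 0, 0.002],
    [0.011, 0, 0.002],
    [0.011, 0, 0.002],
    [0, 0, 0],
    [0, 0, 0],
  ],
  jaw=[0.085, 0.085, 0.085, 0.085, 0.085],
)

```text
t: 1.45
ee_pos: [0.527, -0.3892, 0.1771]
tcp_rot: [0.253, 0.661, 0.253, -0.659]
force: [0.9, 0.5, 0.6]
gripper_width: 0.0848
```

```bash
python3 wr.py w2; python3 scan.py w2;  python3 -c "
from plan import *
go([([.5246,-.3896,.08],-48.2)],.085)"
```

```text
[ 0.527  -0.3892  0.1771] [[0.002, 0.668, -0.744], [0.002, -0.744, -0.668], [-1.0, 0.0, -0.003]] 1.45 [0.9 0.5 0.6] 0.08475748208466705
blob [ 287  220   58  137 5928]
plane 5744 5928 [ 0.5144 -0.3996  0.1033] n [0.4989 0.4187 0.7588] tilt 40.64104583508207 yaw n 40.0031034815839
x axis [ 0.584   0.4845 -0.6513] yaw 39.676888910203544 pitch 40.640586870580826
extent [[-0.0356 -0.0159 -0.002 ]
 [ 0.0474  0.0156  0.0018]] len
origin [ 0.5178 -0.397   0.0671] grip pt [ 0.5257 -0.3904  0.0794]
now [ 0.5268 -0.3889  0.1769] t 1.5 F [ 0.2  0.1 -1.5] w 0.0857 q [ 0.52  0.92  0.15  1.25 -0.15  0.98 -0.14]
{"travel": [[0.0323, -0.0003, 0.0008], [0.0323, -0.0003, 0.0007], [0.0323, -0.0003, 0.0007]], "dr": [[0.001, -0.001, 0.0], [0.001, -0.001, 0.0], [0.001, -0.001, 0.0]], "jaw": [0.085, 0.085, 0.085]}
rows 3
```

View pics/w2.png

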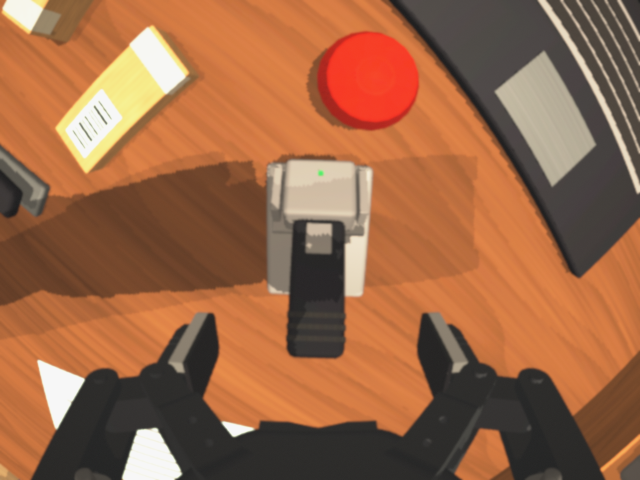

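```bash
python3 -c "
from plan import *
go([([.5256,-.3903,.08],-49.3)],.085,step=.0325)"
```

```text
now [ 0.5268 -0.3889  0.1769] t 1.5 F [ 0.2  0.1 -1.5] w 0.0857 q [ 0.52  0.92  0.15  1.25 -0.15  0.98 -0.14]
{"travel": [[0.0323, 0.0001, 0.0007], [0.0323, 0.0001, 0.0007], [0.0323, 0.0001, 0.0006]], "dr": [[0.007, -0.001, 0.0], [0.007, -0.001, 0.0], [0.007, -0.001, 0.0]], "jaw": [0.085, 0.085, 0.085]}
rows 3
```

Request:
drive_tool(
  travel=[
    [0.032, 0.0001, 0.0007],
    [0.032, 0.0001, 0.0007],
    [0.032, 0.0001, 0.0006],
    [0, 0, 0],
    [0, 0, 0],
  ],
  dr=[
    [0.007, -0.001, 0],
    [0.007, -0.001, 0],
    [0.007, -0.001, 0],
    [0, 0, 0],
    [0, 0, 0],
  ],
  jaw=[0.085, 0.085, 0.085, 0.085, 0.085],
)

```text
t: 1.92
ee_pos: [0.5288, -0.3884, 0.0856]
tcp_rot: [0.25, 0.664, 0.245, -0.66]
force: [1.0, -0.8, 1.6]
gripper_width: 0.0848
```

```bash
python3 wr.py w3; python3 -c "
from plan import *
go([([.5256,-.3903,.08],-49.3)],.085,step=.0325)"
```

```text
[ 0.5288 -0.3884  0.0856] [[0.008, 0.656, -0.755], [-0.004, -0.755, -0.656], [-1.0, 0.008, -0.003]] 1.9167 [ 1.  -0.8  1.6] 0.08475376001742524
now [ 0.5287 -0.3882  0.0856] t 1.97 F [ 0.2  1.2 -1.2] w 0.0851 q [ 0.53  1.04  0.14  1.32 -0.17  0.78 -0.14]
{"travel": [[0.0056, -0.0005, 0.0037]], "dr": [[0.005, -0.003, -0.008]], "jaw": [0.085]}
rows 1
```

View pics/w3.png

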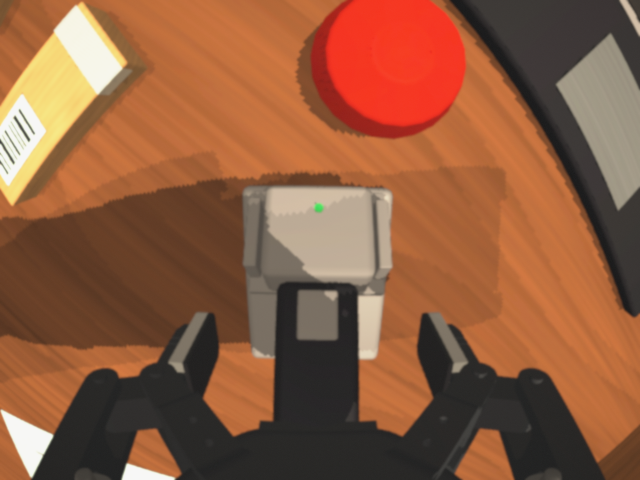

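Request:
drive_tool(
  travel=[
    [0.006, 0, 0.004],
    [0.001, 0, 0.001],
    [0, 0, 0],
    [0, 0, 0],
    [0, 0, 0],
  ],
  dr=[
    [0.004, -0.003, -0.008],
    [0, 0, 0],
    [0, 0, 0],
    [0, 0, 0],
    [0, 0, 0],
  ],
  jaw=[0.085, 0.085, 0.03, 0.03, 0.03],
)

```text
t: 2.38
ee_pos: [0.5268, -0.3931, 0.0856]
tcp_rot: [0.249, 0.664, 0.244, -0.661]
force: [0.2, 0.2, 0.2]
gripper_width: 0.051
```

Request:
drive_tool(
  travel=[
    [0, 0, 0],
    [0, 0, 0],
    [0, 0, 0],
    [0, 0, 0],
    [0, 0, 0],
  ],
  dr=[
    [0, 0, 0],
    [0, 0, 0],
    [0, 0, 0],
    [0, 0, 0],
    [0, 0, 0],
  ],
  jaw=[0.02, 0.02, 0.02, 0.02, 0.02],
)

```text
t: 2.8
ee_pos: [0.5271, -0.3931, 0.0865]
tcp_rot: [0.249, 0.665, 0.244, -0.661]
force: [-0.2, -0.3, 1.1]
gripper_width: 0.0328
```

```bash
python3 wr.py w4
```

```text
[ 0.5271 -0.3931  0.0865] [[0.007, 0.654, -0.757], [-0.004, -0.757, -0.654], [-1.0, 0.008, -0.003]] 2.8 [-0.2 -0.3  1.1] 0.0327823448527129
```

View pics/w4.png

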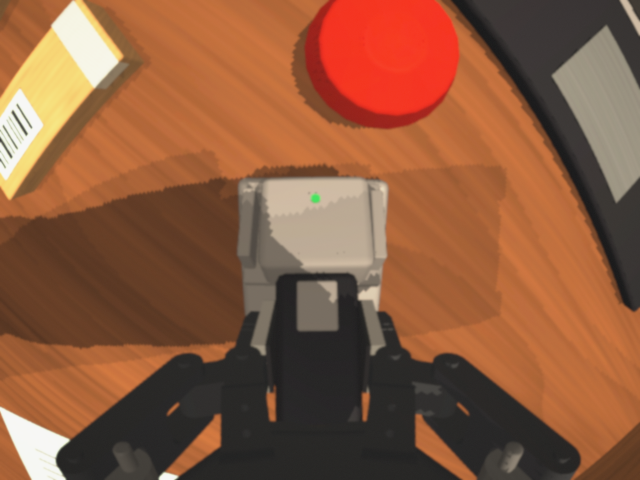

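Request:
drive_tool(
  travel=[
    [-0.02, 0, 0],
    [-0.03, 0, 0],
    [-0.035, 0, 0],
    [-0.035, 0, 0],
    [0, 0, 0],
  ],
  dr=[
    [0, 0, 0],
    [0, 0, 0],
    [0, 0, 0],
    [0, 0, 0],
    [0, 0, 0],
  ],
  jaw=[0.02, 0.02, 0.02, 0.02, 0.02],
)

```text
t: 3.27
ee_pos: [0.5251, -0.3918, 0.2086]
tcp_rot: [0.247, 0.663, 0.246, -0.662]
force: [-0.1, -1.3, -0.8]
gripper_width: 0.0329
```

```bash
python3 wr.py w5; python3 -c "
from plan import *
go([([.4656,-.1545,.21],-49.3)],.02)"
```

```text
[ 0.5251 -0.3918  0.2086] [[0.002, 0.654, -0.757], [-0.001, -0.757, -0.654], [-1.0, 0.002, -0.001]] 3.2667 [-0.1 -1.3 -0.8] 0.0328951127442415
now [ 0.5245 -0.3912  0.2056] t 3.32 F [ 1.  -0.6 -2.3] w 0.0331 q [ 0.52  0.89  0.17  1.22 -0.15  1.04 -0.15]
{"travel": [[-0.0007, -0.0363, -0.0184], [-0.0007, -0.0363, -0.0183], [-0.0007, -0.0363, -0.0183], [-0.0007, -0.0363, -0.0183], [-0.0007, -0.0363, -0.0183]], "dr": [[0.0, 0.0, 0.0], [0.0, 0.0, 0.0], [0.0, 0.0, 0.0], [0.0, 0.0, 0.0], [0.0, 0.0, 0.0]], "jaw": [0.02, 0.02, 0.02, 0.02, 0.02]}
{"travel": [[-0.0007, -0.0363, -0.0183]], "dr": [[0.0, 0.0, 0.0]], "jaw": [0.02]}
rows 6
```

View pics/w5.png

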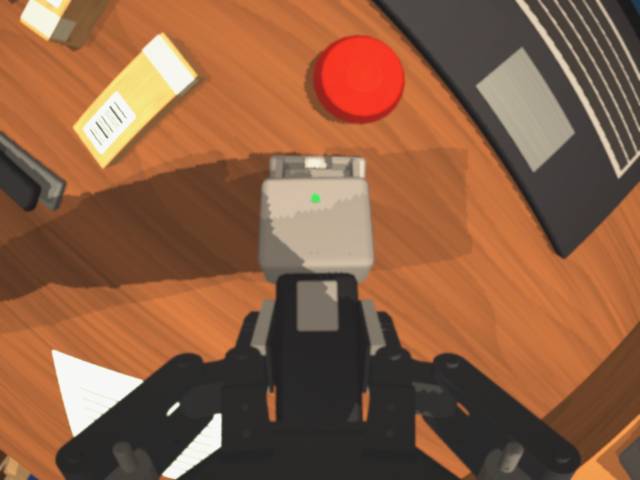

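```bash
cat > held.py <<'E'
from h import *
import sys
np.set_printoptions(precision=4,suppress=True)
w=dict(np.load(sys.argv[1]+".npz"));Mt=w["tool_from_camera"];P=cloud(w,Mt,True)
im=w["pixels"].astype(int)
def fit(g):
    rng=np.random.default_rng(0);best=0
    for _ in range(500):
        a=g[rng.choice(len(g),3,False)];nn=np.cross(a[1]-a[0],a[2]-a[0]);nn/=np.linalg.norm(nn)+1e-12
        kk=np.abs((g-a[0])@nn)<.0015
        if kk.sum()>best:best=kk.sum();bk=kk
    q=g[bk];c=q.mean(0);ww,v=np.linalg.eigh(np.cov((q-c).T));n=v[:,0];n*=-np.sign(n[0]);return q,c,n
g=P[185:265,270:360].reshape(-1,3);g=g[(g[:,2]!=0)]
q,c,n=fit(g);print("head plane",len(q),c,"n(tool)",n,"pitch",np.degrees(np.arccos(-n[0])),"roll",np.degrees(n[1]))
g2=P[285:400,285:350].reshape(-1,3);q2,c2,n2=fit(g2);print("grip plane",len(q2),c2,n2,np.degrees(np.arccos(-n2[0])))
# front edge of head: scanner x=68,z=30 ; X axis in tool
X=np.array([n[2]*-1*0,0,0])
d=np.radians(40);X=np.array([np.sin(d),0,-np.cos(d)]);Z=np.array([-np.cos(d),0,-np.sin(d)])
Xm=np.array([-n[2],0,n[0]]);Xm/=np.linalg.norm(Xm);print("X meas",Xm)
# mask head points
p=P.reshape(-1,3);m=(np.abs((p-c)@n)<.002)&(np.abs(p[:,1])<.03)&(((p-c)@Xm)>-.04)&(((p-c)@Xm)<.06)
q=p[m];s=(q-c)@Xm;y=q[:,1];print("x ext",np.percentile(s,[1,99]),"y ext",np.percentile(y[s>-.01],[1,99]))
front=np.percentile(s,99);ym=np.percentile(y[s>-.01],[1,99]).mean()
win=c+Xm*front-n*.015;win[1]=ym;print("window in tool",win,"beam",Xm)
E
python3 held.py w5
```

```text
head plane 7041 [ 0.0235 -0.0011 -0.0411] n(tool) [-0.7641  0.0138 -0.6449] pitch 40.17010204591893 roll 0.7901013140097966
grip plane 5949 [-0.0056  0.0001 -0.0002] [-0.7966  0.0235 -0.604 ] 37.192338414815985
X meas [ 0.645   0.     -0.7642]
x ext [-0.0392  0.0226] y ext [-0.0233  0.0218]
window in tool [ 0.0496 -0.0007 -0.0487] beam [ 0.645   0.     -0.7642]
```

```bash
cat > beam.py <<'E'
from h import *
from station import r
import sys
s=r.get_state();p=s["ee_pos"];M=q2R(s["tcp_rot"])
w=p+M@np.array([.0496,-.0007,-.0487]);X=M@np.array([.645,0,-.7642]);Y=M@np.array([0,-1.,0]);Z=np.cross(X,Y)
L=np.array(eval(sys.argv[1]));d=L-w
print("t",s["t"],"label in window x,y,z mm",np.round(1000*np.array([d@X,d@Y,d@Z]),1),"off sq",np.degrees(np.arccos(-X[2])),"qd",np.abs(s["qd"]).max())
E
python3 -c "
from plan import *
go([([.466,-.149,.21],-49.3),([.466,-.149,.169],-49.3)],.02)"
```

```text
now [ 0.5245 -0.3912  0.2056] t 3.32 F [ 1.  -0.6 -2.3] w 0.0331 q [ 0.52  0.89  0.17  1.22 -0.15  1.04 -0.15]
{"travel": [[-0.0006, -0.0317, -0.0163], [-0.0006, -0.0317, -0.0163], [-0.0006, -0.0317, -0.0163], [-0.0006, -0.0317, -0.0163], [-0.0006, -0.0317, -0.0163]], "dr": [[0.0, 0.0, 0.0], [0.0, 0.0, 0.0], [0.0, 0.0, 0.0], [0.0, 0.0, 0.0], [0.0, 0.0, 0.0]], "jaw": [0.02, 0.02, 0.02, 0.02, 0.02]}
{"travel": [[-0.0006, -0.0317, -0.0162], [-0.0006, -0.0317, -0.0162], [0.041, 0.0, 0.0]], "dr": [[0.0, 0.0, 0.0], [0.0, 0.0, 0.0], [0.0, 0.0, 0.0]], "jaw": [0.02, 0.02, 0.02]}
rows 8
```

Request:
drive_tool(
  travel=[
    [-0.0006, -0.032, -0.0163],
    [-0.0006, -0.032, -0.0163],
    [-0.0006, -0.032, -0.0163],
    [-0.0006, -0.032, -0.0163],
    [-0.0006, -0.032, -0.0163],
  ],
  dr=[
    [0, 0, 0],
    [0, 0, 0],
    [0, 0, 0],
    [0, 0, 0],
    [0, 0, 0],
  ],
  jaw=[0.02, 0.02, 0.02, 0.02, 0.02],
)

```text
t: 3.73
ee_pos: [0.4773, -0.2166, 0.2033]
tcp_rot: [-0.244, -0.662, -0.244, 0.665]
force: [0.8, 0.0, -2.3]
gripper_width: 0.0332
```

Request:
drive_tool(
  travel=[
    [0.01, -0.032, -0.0163],
    [0.015, -0.032, -0.0163],
    [0.015, 0, 0],
    [0, 0, 0],
    [0, 0, 0],
  ],
  dr=[
    [0, 0, 0],
    [0, 0, 0],
    [0, 0, 0],
    [0, 0, 0],
    [0, 0, 0],
  ],
  jaw=[0.02, 0.02, 0.02, 0.02, 0.02],
)

```text
t: 4.15
ee_pos: [0.4563, -0.1354, 0.16]
tcp_rot: [-0.245, -0.66, -0.249, 0.666]
force: [-0.2, -0.0, -1.4]
gripper_width: 0.0332
```

```bash
python3 beam.py "[.5575,-.0698,.058]"; python3 wr.py w6;python3 -c "
from plan import *
go([([.466,-.149,.169],-49.3)],.02)"
```

```text
t 4.15 label in window x,y,z mm [ 87.8 -18.1   6.7] off sq 49.49237667171003 qd 0.030378364171328286
[ 0.4563 -0.1354  0.16  ] [[-0.01, 0.654, -0.756], [0.002, -0.756, -0.654], [-1.0, -0.008, 0.006]] 4.15 [-0.2 -0.  -1.4] 0.033184006177871886
now [ 0.4563 -0.1359  0.16  ] t 4.2 F [ 0.2  0.8 -3.2] w 0.033 q [ 0.13  0.72  0.16  1.94 -0.22  0.5  -0.41]
{"travel": [[-0.0091, 0.0161, 0.0013]], "dr": [[0.002, 0.006, 0.008]], "jaw": [0.02]}
rows 1
```

View pics/w6.png

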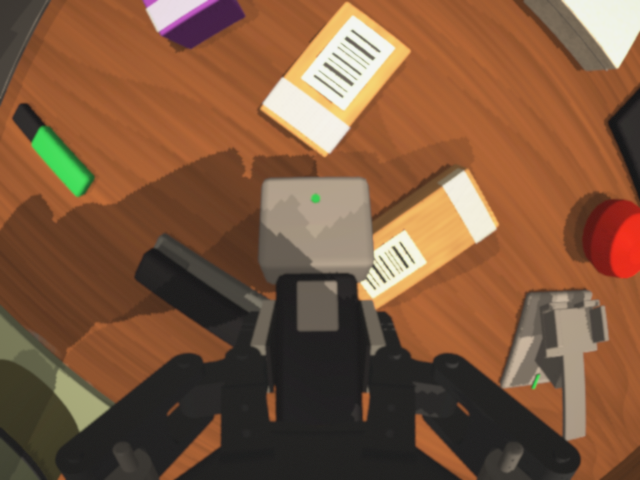

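```bash
python3 - <<'E'
from h import *
w=dict(np.load("w6.npz"));M=T(w,(w["ep"],w["er"]));P=cloud(w,M,True)
# white label b corners
print("label b mid",plane(w,[[349,62]],.058,M,True),P[62,349])
print("label c mid vis",P[255,400])
for z0,z1,u0,u1,v0,v1 in[(.05,.066,255,415,0,160),(.02,.036,360,500,160,310)]:
    m=np.zeros((480,640),bool);m[v0:v1,u0:u1]=1;q=P[m&(P[:,:,2]>z0)&(P[:,:,2]<z1)]
    print(cv2.minAreaRect((q[:,:2]*1000).astype(np.float32)),np.median(q[:,2]))
E
```

```text
label b mid [[ 0.55728007 -0.0717294   0.058     ]] [ 0.55716793 -0.07175854  0.05869417]
label c mid vis [ 0.48459589 -0.19132474  0.02786662]
((544.9434204101562, -71.70599365234375), (86.81568908691406, 51.31621551513672), 3.8107340335845947) 0.058096541597252915
((500.6529235839844, -196.02899169921875), (55.84935760498047, 123.736572265625), 77.7527084350586) 0.02794873908874876
```

Request:
drive_tool(
  travel=[
    [-0.009, 0.016, 0.001],
    [0, 0, 0],
  ],
  dr=[
    [0.002, 0.006, 0.008],
    [0, 0, 0],
  ],
  jaw=[0.02, 0.02],
)

```text
t: 4.37
ee_pos: [0.4666, -0.1507, 0.1696]
tcp_rot: [-0.246, -0.663, -0.245, 0.663]
force: [1.3, -1.4, 0.0]
gripper_width: 0.0332
```

```bash
python3 beam.py "[.5575,-.0698,.058]";python3 -c "
from plan import *
go([([.466,-.149,.169],-49.3)],.02)"
```

```text
t 4.3667 label in window x,y,z mm [95.8  1.7 -0.3] off sq 49.80313485839616 qd 0.08275310701321531
now [ 0.4666 -0.1507  0.1696] t 4.37 F [ 1.3 -1.4  0. ] w 0.0332 q [ 0.15  0.72  0.17  1.89 -0.21  0.55 -0.4 ]
{"travel": [[0.0006, -0.0017, -0.0007]], "dr": [[-0.002, 0.001, -0.001]], "jaw": [0.02]}
rows 1
```

Request:
drive_tool(
  travel=[
    [0, 0, 0],
    [0, 0, 0],
    [0, 0, 0],
    [0, 0, 0],
    [0, 0, 0],
  ],
  dr=[
    [0, 0, 0],
    [0, 0, 0],
    [0, 0, 0],
    [0, 0, 0],
    [0, 0, 0],
  ],
  jaw=[0.02, 0.02, 0.02, 0.02, 0.02],
)

```text
t: 4.78
ee_pos: [0.4665, -0.1531, 0.1705]
tcp_rot: [0.245, 0.664, 0.243, -0.663]
force: [0.0, -0.5, -3.0]
gripper_width: 0.0334
```

Request:
drive_tool(
  travel=[
    [0, 0, 0],
    [0, 0, 0],
    [0, 0, 0],
    [0, 0, 0],
    [0, 0, 0],
  ],
  dr=[
    [0, 0, 0],
    [0, 0, 0],
    [0, 0, 0],
    [0, 0, 0],
    [0, 0, 0],
  ],
  jaw=[0.02, 0.02, 0.02, 0.02, 0.02],
)

```text
t: 5.2
ee_pos: [0.4663, -0.1528, 0.1704]
tcp_rot: [0.245, 0.664, 0.243, -0.664]
force: [-0.2, 0.8, -1.7]
gripper_width: 0.0331
```

Request:
drive_tool(
  travel=[
    [0, 0, 0],
    [0, 0, 0],
    [0, 0, 0],
    [0, 0, 0],
    [0, 0, 0],
  ],
  dr=[
    [0, 0, 0],
    [0, 0, 0],
    [0, 0, 0],
    [0, 0, 0],
    [0, 0, 0],
  ],
  jaw=[0.02, 0.02, 0.02, 0.02, 0.02],
)

```text
t: 5.62
ee_pos: [0.4663, -0.1527, 0.1704]
tcp_rot: [0.245, 0.664, 0.243, -0.664]
force: [0.1, -0.5, -1.2]
gripper_width: 0.033
```

```bash
python3 beam.py "[.5573,-.071,.058]"; python3 wr.py w7; python3 held.py w7; python3 -c "
from plan import *
go([([.386,-.268,.17],-49.3),([.383,-.2685,.139],-49.3)],.02,step=.03)"
```

```text
t 5.6167 label in window x,y,z mm [96.7  2.8 -0.4] off sq 49.796786460160924 qd 0.0011920725637225276
[ 0.4663 -0.1527  0.1704] [[0.001, 0.648, -0.762], [-0.002, -0.762, -0.648], [-1.0, 0.002, 0.001]] 5.6167 [ 0.1 -0.5 -1.2] 0.03302546066716785
head plane 7031 [ 0.0235 -0.001  -0.041 ] n(tool) [-0.7666  0.0155 -0.6419] pitch 39.94996631608172 roll 0.8894541394695105
grip plane 5901 [-0.0058 -0.0004 -0.0003] [-0.8015 -0.0039 -0.5979] 36.723656609093425
X meas [ 0.642   0.     -0.7667]
x ext [-0.0392  0.0226] y ext [-0.0232  0.0217]
window in tool [ 0.0495 -0.0008 -0.0488] beam [ 0.642   0.     -0.7667]
now [ 0.4663 -0.1527  0.1704] t 5.67 F [ 0.1 -0.4 -1.4] w 0.0328 q [ 0.16  0.72  0.17  1.89 -0.21  0.55 -0.4 ]
{"travel": [[0.0001, 0.0071, 0.0272], [0.0001, 0.0071, 0.0272], [0.0001, 0.0071, 0.0272], [0.0001, 0.0071, 0.0272], [0.0001, 0.007, 0.0272]], "dr": [[-0.001, 0.0, 0.0], [-0.001, 0.0, 0.0], [-0.001, 0.0, 0.0], [-0.001, 0.0, 0.0], [-0.001, 0.0, 0.0]], "jaw": [0.02, 0.02, 0.02, 0.02, 0.02]}
{"travel": [[0.0155, -0.0008, 0.0013], [0.0155, -0.0008, 0.0013]], "dr": [[0.0, 0.0, 0.0], [0.0, 0.0, 0.0]], "jaw": [0.02, 0.02]}
rows 7
```

View pics/w7.png

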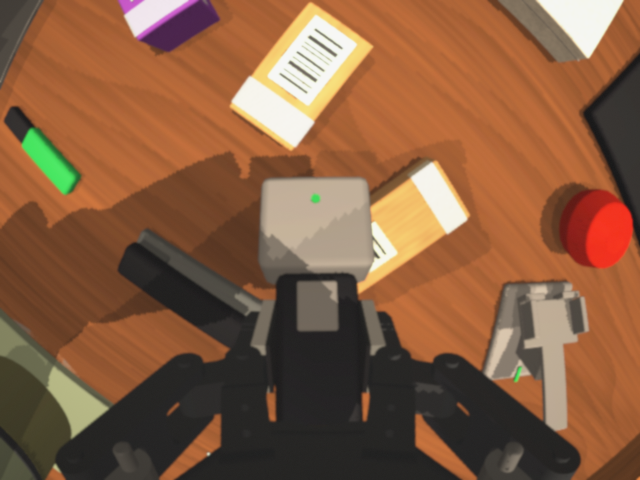

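Request:
drive_tool(
  travel=[
    [0, 0.007, 0.027],
    [0, 0.007, 0.027],
    [0, 0.007, 0.027],
    [0, 0.007, 0.027],
    [0, 0.005, 0.018],
  ],
  dr=[
    [0, 0, 0],
    [0, 0, 0],
    [0, 0, 0],
    [0, 0, 0],
    [0, 0, 0],
  ],
  jaw=[0.02, 0.02, 0.02, 0.02, 0.02],
)

```text
t: 6.08
ee_pos: [0.3918, -0.2595, 0.17]
tcp_rot: [0.248, 0.663, 0.247, -0.662]
force: [0.2, -0.4, -1.7]
gripper_width: 0.0331
```

Request:
drive_tool(
  travel=[
    [0.015, 0, 0.001],
    [0.012, 0, 0.001],
    [0, 0, 0],
  ],
  dr=[
    [0, 0, 0],
    [0, 0, 0],
    [0, 0, 0],
  ],
  jaw=[0.02, 0.02, 0.02],
)

```text
t: 6.33
ee_pos: [0.3875, -0.2658, 0.1429]
tcp_rot: [0.246, 0.664, 0.243, -0.663]
force: [-0.4, 0.8, -2.5]
gripper_width: 0.0329
```

```bash
python3 beam.py "[.4746,-.1895,.028]"; python3 wr.py w8;  python3 -c "
from plan import *
go([([.383,-.2685,.139],-49.3)],.02,step=.03)"
```

```text
t 6.3333 label in window x,y,z mm [93.4  1.3 -6.7] off sq 49.85453094296626 qd 0.040719766249017374
[ 0.3875 -0.2658  0.1429] [[0.003, 0.649, -0.76], [-0.003, -0.76, -0.649], [-1.0, 0.005, -0.0]] 6.3333 [-0.4  0.8 -2.5] 0.0328552410310086
now [ 0.3878 -0.2656  0.1437] t 6.38 F [-0.7  0.4 -2.1] w 0.0332 q [ 0.48  0.74  0.1   1.99 -0.16  0.41 -0.16]
{"travel": [[0.0047, -0.001, 0.0055]], "dr": [[-0.003, -0.001, -0.005]], "jaw": [0.02]}
rows 1
```

View pics/w8.png

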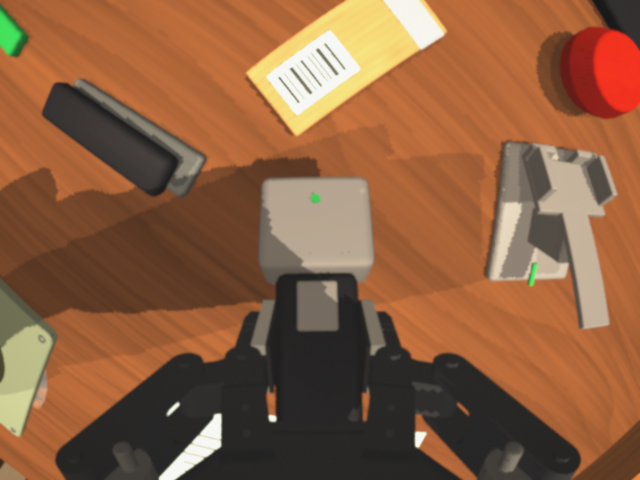

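Label c sits at about (313,72), in line with the head at u≈316. I correct by 5 mm and hold.

Request:
drive_tool(
  travel=[
    [0.005, -0.001, 0.005],
    [0, 0, 0],
    [0, 0, 0],
    [0, 0, 0],
    [0, 0, 0],
  ],
  dr=[
    [-0.003, 0, -0.005],
    [0, 0, 0],
    [0, 0, 0],
    [0, 0, 0],
    [0, 0, 0],
  ],
  jaw=[0.02, 0.02, 0.02, 0.02, 0.02],
)

```text
t: 6.8
ee_pos: [0.3842, -0.2677, 0.1401]
tcp_rot: [0.247, 0.663, 0.246, -0.662]
force: [0.5, 0.5, -2.0]
gripper_width: 0.0329
```

```bash
python3 - <<'E'
from h import *
w=dict(np.load("w8.npz"));M=T(w,(w["ep"],w["er"]));print(plane(w,[[313,72],[313,76]],.028,M,True))
E
python3 beam.py "[.4746,-.1895,.028]"
```

```text
[[ 0.4727939  -0.1900958   0.028     ]
 [ 0.47081149 -0.19178927  0.028     ]]
t 6.8 label in window x,y,z mm [94.4 -0.5 -2.3] off sq 49.91791831460416 qd 0.005699564669204532
```

Request:
drive_tool(
  travel=[
    [0, 0, 0],
    [0, 0, 0],
    [0, 0, 0],
    [0, 0, 0],
    [0, 0, 0],
  ],
  dr=[
    [0, 0, 0],
    [0, 0, 0],
    [0, 0, 0],
    [0, 0, 0],
    [0, 0, 0],
  ],
  jaw=[0.02, 0.02, 0.02, 0.02, 0.02],
)

```text
t: 7.22
ee_pos: [0.3848, -0.2674, 0.1407]
tcp_rot: [0.247, 0.663, 0.247, -0.662]
force: [0.1, -0.9, -2.1]
gripper_width: 0.0329
```

Request:
drive_tool(
  travel=[
    [0, 0, 0],
    [0, 0, 0],
    [0, 0, 0],
    [0, 0, 0],
    [0, 0, 0],
  ],
  dr=[
    [0, 0, 0],
    [0, 0, 0],
    [0, 0, 0],
    [0, 0, 0],
    [0, 0, 0],
  ],
  jaw=[0.02, 0.02, 0.02, 0.02, 0.02],
)

```text
t: 7.63
ee_pos: [0.3848, -0.2674, 0.1407]
tcp_rot: [0.247, 0.663, 0.247, -0.662]
force: [0.1, 0.2, -2.8]
gripper_width: 0.033
```

```bash
python3 beam.py "[.4746,-.1895,.028]"; python3 wr.py w9; python3 wr.py s9 scene; python3 - <<'E'
from plan import *
go([([.40,-.29,.24],-49.3),([.5265,-.393,.23],-49.2)],.02)
E
```

```text
t 7.6333 label in window x,y,z mm [94.3 -0.4 -3.2] off sq 49.94270994443694 qd 0.0007613708820519522
[ 0.3848 -0.2674  0.1407] [[0.003, 0.655, -0.756], [-0.0, -0.756, -0.655], [-1.0, 0.002, -0.002]] 7.6333 [ 0.1  0.2 -2.8] 0.03302047912937287
[ 0.3848 -0.2674  0.1407] [[0.003, 0.655, -0.756], [-0.0, -0.756, -0.655], [-1.0, 0.002, -0.002]] 7.6833 [-0.8 -0.3 -1.2] 0.03368762604736971
now [ 0.3848 -0.2674  0.1407] t 7.73 F [-0.2 -0.  -2.3] w 0.0329 q [ 0.49  0.75  0.09  1.99 -0.16  0.41 -0.15]
{"travel": [[-0.0331, 0.0091, 0.001], [-0.0331, 0.0091, 0.001], [-0.0331, 0.0091, 0.0011], [0.0025, 0.0401, -0.0072], [0.0025, 0.0401, -0.0072]], "dr": [[0.001, -0.001, -0.001], [0.001, -0.001, -0.001], [0.001, -0.001, -0.001], [0.0, 0.0, 0.0], [0.0, 0.0, 0.0]], "jaw": [0.02, 0.02, 0.02, 0.02, 0.02]}
{"travel": [[0.0025, 0.0402, -0.0071], [0.0025, 0.0402, -0.0071]], "dr": [[0.0, 0.0, 0.0], [0.0, 0.0, 0.0]], "jaw": [0.02, 0.02]}
rows 7
```

View pics/s9.png

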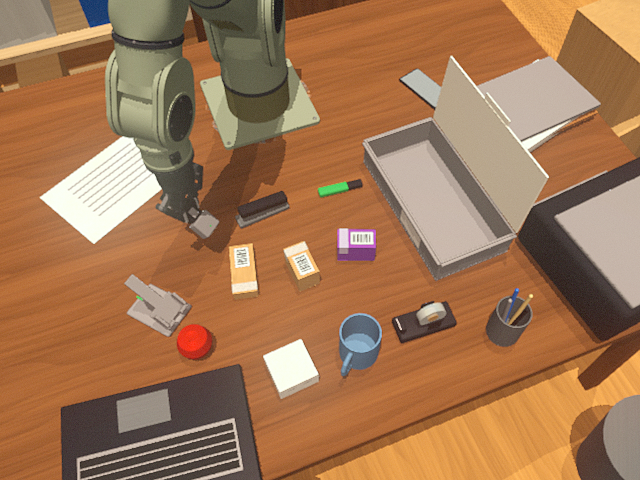

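Request:
drive_tool(
  travel=[
    [-0.033, 0.009, 0.001],
    [-0.033, 0.009, 0.001],
    [-0.03, 0.009, 0.001],
    [0, 0.04, -0.007],
    [0, 0.04, -0.007],
  ],
  dr=[
    [0, 0, 0],
    [0, 0, 0],
    [0, 0, 0],
    [0, 0, 0],
    [0, 0, 0],
  ],
  jaw=[0.02, 0.02, 0.02, 0.02, 0.02],
)

```text
t: 8.15
ee_pos: [0.4608, -0.3399, 0.2426]
tcp_rot: [-0.246, -0.662, -0.248, 0.663]
force: [1.1, -0.2, -3.2]
gripper_width: 0.0329
```

Request:
drive_tool(
  travel=[
    [0, 0.04, -0.007],
    [0, 0.03, -0.006],
    [0, 0, 0],
  ],
  dr=[
    [0, 0, 0],
    [0, 0, 0],
    [0, 0, 0],
  ],
  jaw=[0.02, 0.02, 0.02],
)

```text
t: 8.4
ee_pos: [0.5191, -0.3867, 0.2434]
tcp_rot: [0.248, 0.663, 0.247, -0.662]
force: [-1.5, 0.8, -3.0]
gripper_width: 0.0329
```

```bash
python3 - <<'E'
from plan import *
go([([.527,-.393,.15],-49.2)],.02,step=.03)
E
```

```text
now [ 0.5191 -0.3867  0.2434] t 8.4 F [-1.5  0.8 -3. ] w 0.0329 q [ 0.53  0.84  0.15  1.2  -0.13  1.11 -0.17]
{"travel": [[0.0234, 0.0024, -0.0004], [0.0234, 0.0024, -0.0004], [0.0234, 0.0025, -0.0004], [0.0234, 0.0025, -0.0004]], "dr": [[0.001, 0.0, -0.001], [0.001, 0.0, -0.001], [0.001, 0.0, -0.001], [0.001, 0.0, -0.001]], "jaw": [0.02, 0.02, 0.02, 0.02]}
rows 4
```

Request:
drive_tool(
  travel=[
    [0.023, 0.0024, -0.0004],
    [0.023, 0.0024, -0.0004],
    [0.023, 0.0024, -0.0004],
    [0.02, 0.002, -0.0004],
    [0, 0, 0],
  ],
  dr=[
    [0, 0, 0],
    [0, 0, 0],
    [0, 0, 0],
    [0, 0, 0],
    [0, 0, 0],
  ],
  jaw=[0.02, 0.02, 0.02, 0.02, 0.02],
)

```text
t: 8.82
ee_pos: [0.5276, -0.3939, 0.1499]
tcp_rot: [0.248, 0.663, 0.246, -0.662]
force: [-0.4, 1.0, -2.1]
gripper_width: 0.0328
```

```bash
python3 - <<'E'
from plan import *
go([([.527,-.393,.0865],-49.2)],.02,step=.015)
print(q2R(r.get_state()["tcp_rot"]).round(3))
E
```

```text
now [ 0.5276 -0.3939  0.1499] t 8.82 F [-0.4  1.  -2.1] w 0.0328 q [ 0.54  0.96  0.14  1.26 -0.14  0.92 -0.16]
{"travel": [[0.0127, -0.0002, 0.0], [0.0127, -0.0002, 0.0], [0.0127, -0.0002, 0.0], [0.0127, -0.0002, 0.0], [0.0127, -0.0002, 0.0]], "dr": [[0.0, 0.0, -0.001], [0.0, 0.0, -0.001], [0.0, 0.0, -0.001], [0.0, 0.0, -0.001], [0.0, 0.0, -0.001]], "jaw": [0.02, 0.02, 0.02, 0.02, 0.02]}
rows 5
[[ 0.003  0.655 -0.756]
 [-0.001 -0.756 -0.655]
 [-1.     0.003 -0.001]]
```

Request:
drive_tool(
  travel=[
    [0.013, -0.0002, 0],
    [0.013, -0.0002, 0],
    [0.013, -0.0002, 0],
    [0.01, -0.0002, 0],
    [0.007, 0, 0],
  ],
  dr=[
    [0, 0, 0],
    [0, 0, 0],
    [0, 0, 0],
    [0, 0, 0],
    [0, 0, 0],
  ],
  jaw=[0.02, 0.02, 0.02, 0.02, 0.02],
)

```text
t: 9.23
ee_pos: [0.5278, -0.3938, 0.0961]
tcp_rot: [0.249, 0.664, 0.245, -0.661]
force: [0.4, 0.0, -1.4]
gripper_width: 0.0326
```

```bash
python3 wr.py w10;python3 - <<'E'
from plan import *
go([([.527,-.393,.0865],-49.2)],.02,step=.015)
E
```

```text
[ 0.5278 -0.3938  0.0961] [[0.005, 0.655, -0.756], [-0.003, -0.756, -0.655], [-1.0, 0.006, -0.002]] 9.2333 [ 0.4  0.  -1.4] 0.032613145719060176
now [ 0.5275 -0.3936  0.095 ] t 9.28 F [-1.   0.9 -4. ] w 0.033 q [ 0.54  1.03  0.12  1.3  -0.15  0.81 -0.15]
{"travel": [[0.0085, -0.0008, 0.0]], "dr": [[0.002, -0.002, -0.004]], "jaw": [0.02]}
rows 1
```

View pics/w10.png

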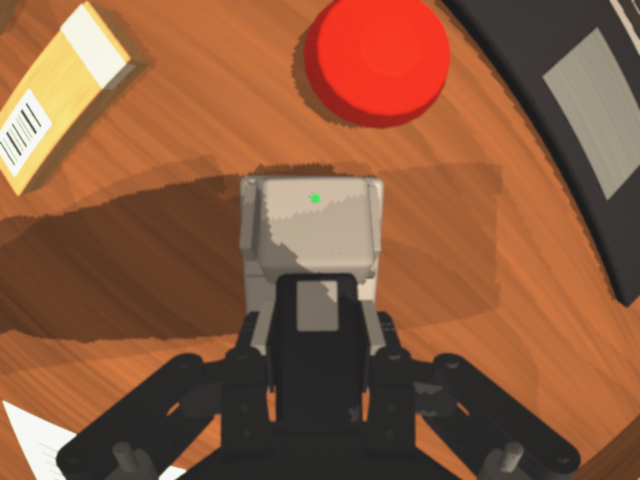

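The scanner head slides between the cheeks (240–385 px) and is about 8 mm above its seat. I lower it the rest of the way.

Request:
drive_tool(
  travel=[
    [0.006, -0.0005, 0],
    [0.004, 0, 0],
    [0.003, 0, 0],
    [0.002, 0, 0],
    [0, 0, 0],
  ],
  dr=[
    [0.001, -0.001, -0.003],
    [0, 0, 0],
    [0, 0, 0],
    [0, 0, 0],
    [0, 0, 0],
  ],
  jaw=[0.02, 0.02, 0.02, 0.02, 0.02],
)

```text
t: 9.7
ee_pos: [0.5278, -0.3938, 0.0869]
tcp_rot: [0.248, 0.664, 0.245, -0.662]
force: [-0.8, 1.8, -3.2]
gripper_width: 0.033
```

```bash
python3 - <<'E'
from plan import *
go([([.527,-.393,.0865],-49.2)],.02,step=.015)
E
```

```text
now [ 0.5278 -0.3938  0.0869] t 9.7 F [-0.8  1.8 -3.2] w 0.033 q [ 0.54  1.04  0.12  1.31 -0.15  0.8  -0.15]
{"travel": [[0.0004, -0.0011, 0.0001]], "dr": [[0.001, -0.002, -0.005]], "jaw": [0.02]}
rows 1
```

Request:
drive_tool(
  travel=[
    [0.001, -0.0005, 0],
    [0, 0, 0],
    [0, 0, 0],
    [0, 0, 0],
    [0, 0, 0],
  ],
  dr=[
    [0, 0, 0],
    [0, 0, 0],
    [0, 0, 0],
    [0, 0, 0],
    [0, 0, 0],
  ],
  jaw=[0.02, 0.05, 0.085, 0.085, 0.085],
)

```text
t: 10.12
ee_pos: [0.5282, -0.394, 0.0869]
tcp_rot: [0.249, 0.664, 0.245, -0.661]
force: [0.4, -0.4, -0.5]
gripper_width: 0.0795
```

Request:
drive_tool(
  travel=[
    [0, 0, 0],
    [-0.03, 0, 0],
    [-0.035, 0, 0],
    [-0.035, 0, 0],
    [-0.03, 0, 0],
  ],
  dr=[
    [0, 0, 0],
    [0, 0, 0],
    [0, 0, 0],
    [0, 0, 0],
    [0, 0, 0],
  ],
  jaw=[0.085, 0.085, 0.085, 0.085, 0.085],
)

```text
t: 10.53
ee_pos: [0.5253, -0.3919, 0.2145]
tcp_rot: [-0.245, -0.662, -0.248, 0.663]
force: [0.0, 0.1, 0.0]
gripper_width: 0.0851
```

```bash
python3 wr.py w11; python3 scan.py w11
```

```text
[ 0.5253 -0.3919  0.2145] [[-0.003, 0.654, -0.757], [0.003, -0.757, -0.654], [-1.0, -0.004, 0.001]] 10.5333 [0.  0.1 0. ] 0.08514023189799565
blob [ 300  204   47  118 4415]
plane 4234 4415 [ 0.5163 -0.4036  0.104 ] n [0.4949 0.4145 0.7637] tilt 40.20807176495771 yaw n 39.94449286149666
x axis [ 0.5646  0.5147 -0.6452] yaw 42.35321506381998 pitch 40.183103830690214
extent [[-0.0354 -0.0158 -0.0023]
 [ 0.0469  0.0153  0.0017]] len
origin [ 0.5197 -0.4007  0.0677] grip pt [ 0.5273 -0.3938  0.0799]
```

View pics/w11.png

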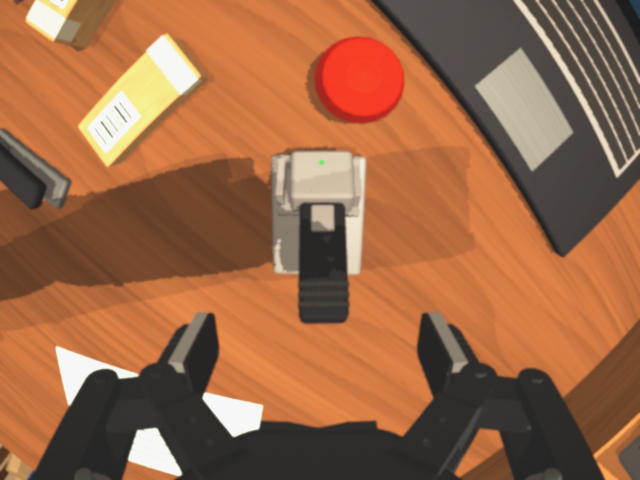

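```bash
python3 - <<'E'
from h import *
np.set_printoptions(precision=4,suppress=True)
w=dict(np.load("s9.npz"));P=cloud(w,T(w));im=w["pixels"]
m=np.zeros((480,640),bool);m[110:275,355:520]=1
rim=P[m&(P[:,:,2]>.073)&(P[:,:,2]<.088)&(P[:,:,1]<.40)&(P[:,:,1]>.12)]
print(len(rim),cv2.minAreaRect((rim[:,:2]*1000).astype(np.float32)),rim.min(0),rim.max(0))
lid=P[(P[:,:,2]>.1)&(P[:,:,2]<.26)&(P[:,:,1]>.3)&(P[:,:,1]<.55)&m]
c=lid.mean(0);ww,v=np.linalg.eigh(np.cov((lid-c).T));print("lid",len(lid),c,v[:,0],lid.min(0),lid.max(0))
lid=P[(P[:,:,2]>.1)&(P[:,:,1]>.3)&(P[:,:,1]<.55)&(P[:,:,0]<.7)];print(lid.min(0),lid.max(0))
w=dict(np.load("side0.npz"));P=cloud(w,T(w))
lid=P[(P[:,:,2]>.1)&(P[:,:,1]>.3)&(P[:,:,1]<.55)&(P[:,:,0]<.75)&(P[:,:,0]>.2)]
c=lid.mean(0);ww,v=np.linalg.eigh(np.cov((lid-c).T));print("lid",len(lid),c,v[:,0],lid.min(0),lid.max(0))
rim=P[(P[:,:,2]>.073)&(P[:,:,2]<.088)&(P[:,:,1]<.30)&(P[:,:,1]>.12)&(P[:,:,0]<.68)&(P[:,:,0]>.22)];print(cv2.minAreaRect((rim[:,:2]*1000).astype(np.float32)),rim.min(0),rim.max(0))
E
python3 -c "
from plan import *
go([([.545,-.0715,.20],-86.3)],.085)"
```

```text
2238 ((483.939453125, 287.18115234375), (397.34320068359375, 203.95310974121094), 2.393484592437744) [0.2823 0.1792 0.073 ] [0.6852 0.3963 0.088 ]
lid 4552 [0.502  0.3919 0.1698] [ 0.0406 -0.9967  0.0704] [0.2909 0.3762 0.1   ] [0.668  0.4056 0.26  ]
[0.2868 0.3762 0.1   ] [0.7    0.5497 0.2881]
lid 20932 [0.5644 0.439  0.1813] [ 0.2406 -0.9376 -0.251 ] [0.289  0.3829 0.1   ] [0.75   0.55   0.2872]
((483.2542724609375, 242.24179077148438), (393.754150390625, 119.43704986572266), 0.5813314914703369) [0.2858 0.1807 0.073 ] [0.68   0.3    0.0835]
now [ 0.5266 -0.3931  0.2204] t 10.58 F [ 1.4 -1.1  7.4] w 0.0849 q [ 0.53  0.88  0.15  1.19 -0.13  1.08 -0.17]
{"travel": [[0.0025, -0.0289, -0.028], [0.0025, -0.0311, -0.0256], [0.0025, -0.0331, -0.023], [0.0025, -0.0348, -0.0202], [0.0025, -0.0363, -0.0174]], "dr": [[0.081, 0.0, 0.0], [0.081, 0.0, 0.0], [0.081, 0.0, 0.0], [0.081, 0.0, 0.0], [0.081, 0.0, 0.0]], "jaw": [0.085, 0.085, 0.085, 0.085, 0.085]}
{"travel": [[0.0025, -0.0376, -0.0144], [0.0025, -0.0387, -0.0113], [0.0025, -0.0394, -0.0081]], "dr": [[0.081, 0.0, 0.0], [0.081, 0.0, 0.0], [0.081, 0.0, 0.0]], "jaw": [0.085, 0.085, 0.085]}
rows 8
```

Request:
drive_tool(
  travel=[
    [0.0025, -0.029, -0.028],
    [0.0025, -0.031, -0.026],
    [0.0025, -0.033, -0.023],
    [0.0025, -0.035, -0.02],
    [0.0025, -0.036, -0.0174],
  ],
  dr=[
    [0.081, 0, 0],
    [0.081, 0, 0],
    [0.081, 0, 0],
    [0.081, 0, 0],
    [0.081, 0, 0],
  ],
  jaw=[0.085, 0.085, 0.085, 0.085, 0.085],
)

```text
t: 11.0
ee_pos: [0.5375, -0.1959, 0.2098]
tcp_rot: [0.102, 0.703, 0.094, -0.698]
force: [1.6, -0.6, 0.3]
gripper_width: 0.0848
```

Request:
drive_tool(
  travel=[
    [0.0025, -0.037, -0.0144],
    [0.0025, -0.037, -0.011],
    [0.0025, -0.03, -0.008],
    [0, 0, 0],
  ],
  dr=[
    [0.081, 0, 0],
    [0.081, 0, 0],
    [0.081, 0, 0],
    [0, 0, 0],
  ],
  jaw=[0.085, 0.085, 0.085, 0.085],
)

```text
t: 11.33
ee_pos: [0.5499, -0.0735, 0.2006]
tcp_rot: [0.012, 0.71, 0.007, -0.704]
force: [0.2, 1.7, -0.3]
gripper_width: 0.0851
```

```bash
python3 wr.py w12; cat > par.py <<'E'
from h import *
import sys
w=dict(np.load(sys.argv[1]+".npz"));M=T(w,(w["ep"],w["er"])) ;P=cloud(w,M,"position" not in w)
h=float(sys.argv[2]);L,W=float(sys.argv[3]),float(sys.argv[4])
zm=((P[:,:,2]>h-.008)&(P[:,:,2]<h+.008)).astype(np.uint8)
hsv=cv2.cvtColor(w["pixels"],cv2.COLOR_RGB2HSV)
k,l,s,c=cv2.connectedComponentsWithStats(zm)
for i in range(1,k):
    if s[i,4]<150: continue
    q=P[l==i];rr=cv2.minAreaRect((q[:,:2]*1000).astype(np.float32))
    a=sorted(rr[1])
    if abs(a[1]-L)<14 and abs(a[0]-W)<8: print(s[i],np.round(rr[0],1),np.round(rr[1],1),round(rr[2],1),"z",np.median(q[:,2]).round(4), "hue",np.median(hsv[l==i][:,0]))
E
python3 par.py w12 .058 86 50;python3 par.py w12 .028 124 54;python3 -c "
from plan import *
go([([.545,-.0715,.20],-86.3)],.085)"
```

```text
[ 0.5499 -0.0735  0.2006] [[0.009, 0.026, -1.0], [-0.006, -1.0, -0.026], [-1.0, 0.007, -0.009]] 11.3333 [ 0.2  1.7 -0.3] 0.08513341507185036
[ 278  181   70  111 7089] [545.5 -72. ] [86.4 50.6] 3.1 z 0.0581 hue 25.0
[ 101  197  106   92 5681] [538.   62.9] [86.7 51.8] 68.3 z 0.0581 hue 150.0
[ 399  207   96  128 6268] [ 500.9 -195.8] [ 55.6 124.1] 77.4 z 0.0279 hue 23.0
[  0 360  69  49 663] [299.3 317.3] [132.   47.3] 70.8 z 0.028 hue 16.0
now [ 0.5496 -0.0764  0.2009] t 11.38 F [ 0.4 -0.8 -0.4] w 0.085 q [-0.12  0.77  0.39  1.64 -0.38  0.79 -1.11]
{"travel": [[0.0008, -0.0051, 0.0045]], "dr": [[-0.036, -0.009, -0.009]], "jaw": [0.085]}
rows 1
```

View pics/w12.png

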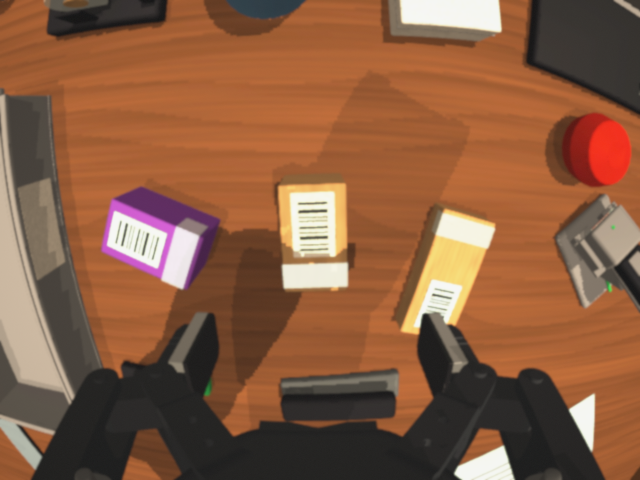

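```bash
python3 -c "
from plan import *
go([([.5455,-.072,.12],-86.8),([.5455,-.072,.036],-86.8)],.085,step=.03)"
```

```text
now [ 0.5496 -0.0764  0.2009] t 11.38 F [ 0.4 -0.8 -0.4] w 0.085 q [-0.12  0.77  0.39  1.64 -0.38  0.79 -1.11]
{"travel": [[0.0269, -0.0017, 0.0016], [0.027, -0.0017, 0.0015], [0.027, -0.0016, 0.0014], [0.028, 0.0, 0.0], [0.028, 0.0, 0.0]], "dr": [[-0.009, -0.003, -0.003], [-0.009, -0.003, -0.003], [-0.009, -0.003, -0.003], [0.0, 0.0, 0.0], [0.0, 0.0, 0.0]], "jaw": [0.085, 0.085, 0.085, 0.085, 0.085]}
{"travel": [[0.028, 0.0, 0.0]], "dr": [[0.0, 0.0, 0.0]], "jaw": [0.085]}
rows 6
```

Request:
drive_tool(
  travel=[
    [0.027, -0.0017, 0.0016],
    [0.027, -0.0017, 0.0015],
    [0.027, -0.0016, 0.0014],
    [0, 0, 0],
    [0, 0, 0],
  ],
  dr=[
    [-0.009, -0.003, -0.003],
    [-0.009, -0.003, -0.003],
    [-0.009, -0.003, -0.003],
    [0, 0, 0],
    [0, 0, 0],
  ],
  jaw=[0.085, 0.085, 0.085, 0.085, 0.085],
)

```text
t: 11.8
ee_pos: [0.5465, -0.0753, 0.1189]
tcp_rot: [0.022, 0.708, 0.02, -0.705]
force: [-0.1, 0.6, 0.7]
gripper_width: 0.0851
```

```bash
python3 -c "
from plan import *
go([([.5455,-.072,.036],-86.8)],.085,step=.03)"
```

```text
now [ 0.5465 -0.0753  0.1189] t 11.8 F [-0.1  0.6  0.7] w 0.0851 q [-0.08  0.88  0.31  1.72 -0.43  0.6  -1.03]
{"travel": [[0.0276, -0.0012, 0.0004], [0.0276, -0.0011, 0.0003], [0.0276, -0.0011, 0.0003]], "dr": [[0.001, -0.001, -0.001], [0.001, -0.001, -0.001], [0.001, -0.001, -0.001]], "jaw": [0.085, 0.085, 0.085]}
rows 3
```

Request:
drive_tool(
  travel=[
    [0.028, -0.0012, 0.0004],
    [0.028, -0.0011, 0.0003],
    [0.024, -0.0011, 0.0003],
    [0.001, 0, 0],
    [0, 0, 0],
  ],
  dr=[
    [0.001, -0.001, -0.001],
    [0.001, -0.001, -0.001],
    [0.001, -0.001, -0.001],
    [0, 0, 0],
    [0, 0, 0],
  ],
  jaw=[0.085, 0.085, 0.085, 0.085, 0.085],
)

```text
t: 12.22
ee_pos: [0.5495, -0.0765, 0.043]
tcp_rot: [0.02, 0.711, 0.018, -0.703]
force: [-0.3, 0.3, 0.6]
gripper_width: 0.0849
```

```bash
python3 -c "
from plan import *
go([([.5455,-.072,.036],-86.8)],.085,step=.03)"; python3 wr.py w13
```

```text
now [ 0.5495 -0.0765  0.043 ] t 12.22 F [-0.3  0.3  0.6] w 0.0849 q [-0.04  1.01  0.23  1.75 -0.48  0.43 -0.99]
{"travel": [[0.007, -0.0047, 0.0038]], "dr": [[-0.002, -0.01, -0.002]], "jaw": [0.085]}
rows 1
[ 0.5495 -0.0765  0.043 ] [[0.011, 0.054, -0.998], [-0.002, -0.999, -0.054], [-1.0, 0.002, -0.01]] 12.2167 [-0.3  0.3  0.6] 0.08485497774681668
```

View pics/w13.png

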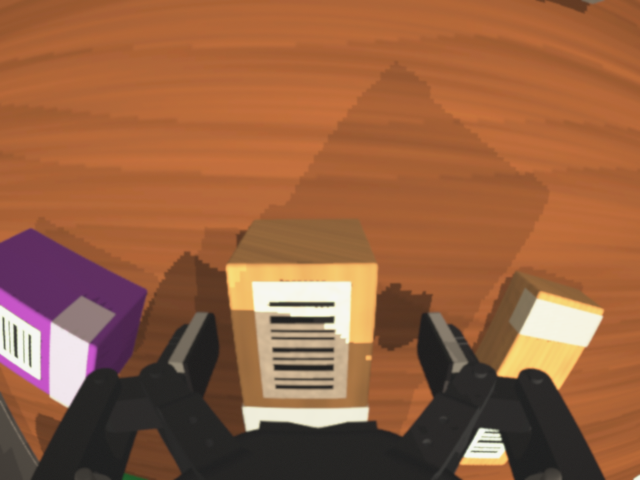

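Request:
drive_tool(
  travel=[
    [0.008, -0.006, 0.005],
    [0, 0, 0],
    [0, 0, 0],
    [0, 0, 0],
    [0, 0, 0],
  ],
  dr=[
    [0, -0.01, 0],
    [0, 0, 0],
    [0, 0, 0],
    [0, 0, 0],
    [0, 0, 0],
  ],
  jaw=[0.085, 0.085, 0.045, 0.04, 0.04],
)

```text
t: 12.68
ee_pos: [0.5462, -0.0707, 0.0402]
tcp_rot: [0.021, 0.709, 0.018, -0.705]
force: [0.3, -4.8, 6.0]
gripper_width: 0.0514
```

Request:
drive_tool(
  travel=[
    [0, 0, 0],
    [0, 0, 0],
    [0, 0, 0],
    [0, 0, 0],
    [0, 0, 0],
  ],
  dr=[
    [0, 0, 0],
    [0, 0, 0],
    [0, 0, 0],
    [0, 0, 0],
    [0, 0, 0],
  ],
  jaw=[0.04, 0.04, 0.04, 0.04, 0.04],
)

```text
t: 13.1
ee_pos: [0.5465, -0.0707, 0.041]
tcp_rot: [0.021, 0.709, 0.018, -0.704]
force: [-0.1, -0.2, -2.2]
gripper_width: 0.0491
```

Request:
drive_tool(
  travel=[
    [-0.015, 0, 0],
    [-0.03, 0, 0],
    [-0.035, 0, 0],
    [-0.035, 0, 0],
    [-0.035, 0, 0],
  ],
  dr=[
    [0, 0, 0],
    [0, 0, 0],
    [0, 0, 0],
    [0, 0, 0],
    [0, 0, 0],
  ],
  jaw=[0.04, 0.04, 0.04, 0.04, 0.04],
)

```text
t: 13.52
ee_pos: [0.5422, -0.0702, 0.1898]
tcp_rot: [-0.02, -0.705, -0.018, 0.709]
force: [1.1, 0.6, -1.3]
gripper_width: 0.0494
```

```bash
python3 wr.py w14;  python3 -c "
from plan import *
go([([.545,.0,.25],-87),([.575,.26,.25],-87.7)],.04,maxrows=20)"
```

```text
[ 0.5422 -0.0702  0.1898] [[-0.006, 0.053, -0.999], [-0.002, -0.999, -0.053], [-1.0, 0.002, 0.006]] 13.5167 [ 1.1  0.6 -1.3] 0.049433645835987215
now [ 0.5442 -0.0709  0.196 ] t 13.57 F [ 2.6 -0.7  9.9] w 0.0494 q [-0.13  0.77  0.39  1.66 -0.38  0.78 -1.09]
{"travel": [[-0.0181, -0.0235, -0.0016], [-0.018, -0.0235, -0.0015], [-0.018, -0.0236, -0.0015], [0.0, -0.0369, -0.0062], [0.0, -0.0369, -0.0062]], "dr": [[0.0, -0.001, -0.001], [0.0, -0.001, -0.001], [0.0, -0.001, -0.001], [0.002, 0.0, 0.0], [0.002, 0.0, 0.0]], "jaw": [0.04, 0.04, 0.04, 0.04, 0.04]}
{"travel": [[0.0, -0.0369, -0.0061], [0.0, -0.0369, -0.006], [0.0, -0.0369, -0.006], [0.0, -0.0369, -0.0059], [0.0, -0.0369, -0.0058]], "dr": [[0.002, 0.0, 0.0], [0.002, 0.0, 0.0], [0.002, 0.0, 0.0], [0.002, 0.0, 0.0], [0.002, 0.0, 0.0]], "jaw": [0.04, 0.04, 0.04, 0.04, 0.04]}
rows 10
```

View pics/w14.png

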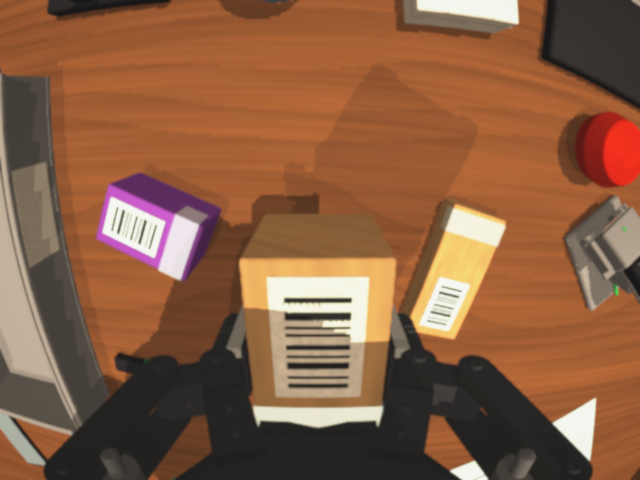

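Request:
drive_tool(
  travel=[
    [-0.018, -0.0235, -0.0016],
    [-0.018, -0.03, -0.002],
    [-0.018, -0.036, -0.004],
    [0, -0.037, -0.006],
    [0, -0.037, -0.006],
  ],
  dr=[
    [0, 0, 0],
    [0, 0, 0],
    [0.002, 0, 0],
    [0.002, 0, 0],
    [0.002, 0, 0],
  ],
  jaw=[0.04, 0.04, 0.04, 0.04, 0.04],
)

```text
t: 13.98
ee_pos: [0.556, 0.0908, 0.2562]
tcp_rot: [0.014, 0.71, 0.009, -0.704]
force: [0.8, 0.5, -1.5]
gripper_width: 0.0492
```

Request:
drive_tool(
  travel=[
    [0, -0.037, -0.006],
    [0, -0.035, -0.006],
    [0, -0.025, -0.004],
    [0, 0, 0],
    [0, 0, 0],
  ],
  dr=[
    [0.002, 0, 0],
    [0.002, 0, 0],
    [0.002, 0, 0],
    [0, 0, 0],
    [0, 0, 0],
  ],
  jaw=[0.04, 0.04, 0.04, 0.04, 0.04],
)

```text
t: 14.4
ee_pos: [0.5674, 0.203, 0.2549]
tcp_rot: [0.014, 0.71, 0.012, -0.704]
force: [-0.2, -0.7, -1.9]
gripper_width: 0.0496
```

```bash
python3 wr.py w15
```

```text
[0.5674 0.203  0.2549] [[0.007, 0.037, -0.999], [-0.003, -0.999, -0.037], [-1.0, 0.003, -0.007]] 14.4 [-0.2 -0.7 -1.9] 0.04957279306475327
```

View pics/w15.png

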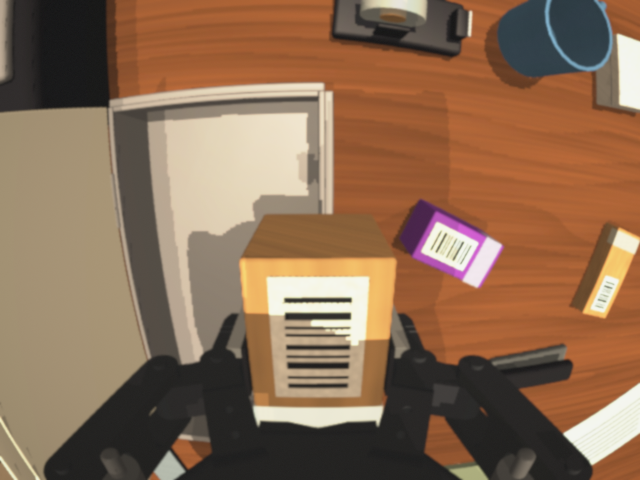

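```bash
python3 - <<'E'
from h import *
np.set_printoptions(precision=4,suppress=True)
w=dict(np.load("w15.npz"));M=T(w,(w["ep"],w["er"]));P=cloud(w,M,True)
# inner floor pixels
f=P[(P[:,:,2]>.0)&(P[:,:,2]<.012)&(P[:,:,1]>.15)&(P[:,:,1]<.37)&(P[:,:,0]<.69)]
print("rim far corners (z .08):",plane(w,[[325,90],[113,103],[331,92],[331,205],[325,205]],.08,M,True))
for v in (130,160,190):
    row=P[v,100:345];print(v,[ (u+100,tuple(row[u].round(3))) for u in range(5,245,10)])
E
```

```text
rim far corners (z .08): [[0.6762 0.2003 0.08  ]
 [0.6712 0.3842 0.08  ]
 [0.6748 0.1955 0.08  ]
 [0.5826 0.1915 0.08  ]
 [0.5824 0.1965 0.08  ]]
130 [(105, (np.float64(0.648), np.float64(0.39), np.float64(0.085))), (115, (np.float64(0.647), np.float64(0.385), np.float64(0.076))), (125, (np.float64(0.646), np.float64(0.384), np.float64(0.058))), (135, (np.float64(0.645), np.float64(0.384), np.float64(0.037))), (145, (np.float64(0.644), np.float64(0.384), np.float64(0.013))), (155, (np.float64(0.643), np.float64(0.376), np.float64(0.005))), (165, (np.float64(0.643), np.float64(0.364), np.float64(0.006))), (175, (np.float64(0.642), np.float64(0.353), np.float64(0.005))), (185, (np.float64(0.642), np.float64(0.342), np.float64(0.005))), (195, (np.float64(0.642), np.float64(0.33), np.float64(0.007))), (205, (np.float64(0.641), np.float64(0.319), np.float64(0.006))), (215, (np.float64(0.641), np.float64(0.309), np.float64(0.005))), (225, (np.float64(0.641), np.float64(0.298), np.float64(0.006))), (235, (np.float64(0.641), np.float64(0.288), np.float64(0.006))), (245, (np.float64(0.641), n
[... 3087 characters left out ...]
579), np.float64(0.288), np.float64(0.005))), (245, (np.float64(0.579), np.float64(0.277), np.float64(0.005))), (255, (np.float64(0.579), np.float64(0.267), np.float64(0.004))), (265, (np.float64(0.579), np.float64(0.256), np.float64(0.004))), (275, (np.float64(0.579), np.float64(0.246), np.float64(0.004))), (285, (np.float64(0.58), np.float64(0.236), np.float64(0.004))), (295, (np.float64(0.58), np.float64(0.225), np.float64(0.004))), (305, (np.float64(0.58), np.float64(0.215), np.float64(0.005))), (315, (np.float64(0.581), np.float64(0.205), np.float64(0.005))), (325, (np.float64(0.594), np.float64(0.197), np.float64(0.076))), (335, (np.float64(0.581), np.float64(0.184), np.float64(0.0)))]
```

```bash
python3 -c "
from plan import *
go([([.575,.275,.20],-87.5),([.575,.275,.07],-87.5)],.04,maxrows=20,step=.035)"
```

```text
now [0.5673 0.2032 0.2548] t 14.45 F [ 0.   1.8 -1.9] w 0.049 q [-0.62  0.79  0.49  1.38 -0.39  1.06 -1.6 ]
{"travel": [[0.0182, -0.0239, -0.0033], [0.0183, -0.0238, -0.0034], [0.0183, -0.0238, -0.0035], [0.0325, 0.0, 0.0], [0.0325, 0.0, 0.0]], "dr": [[-0.002, -0.002, -0.001], [-0.002, -0.002, -0.001], [-0.002, -0.002, -0.001], [0.0, 0.0, 0.0], [0.0, 0.0, 0.0]], "jaw": [0.04, 0.04, 0.04, 0.04, 0.04]}
{"travel": [[0.0325, 0.0, 0.0], [0.0325, 0.0, 0.0]], "dr": [[0.0, 0.0, 0.0], [0.0, 0.0, 0.0]], "jaw": [0.04, 0.04]}
rows 7
```

Request:
drive_tool(
  travel=[
    [0.018, -0.024, -0.0033],
    [0.018, -0.024, -0.0034],
    [0.018, -0.022, -0.0035],
    [0, 0, 0],
    [0, 0, 0],
  ],
  dr=[
    [-0.002, -0.002, 0],
    [-0.002, -0.002, 0],
    [-0.002, -0.002, 0],
    [0, 0, 0],
    [0, 0, 0],
  ],
  jaw=[0.04, 0.04, 0.04, 0.04, 0.04],
)

```text
t: 14.87
ee_pos: [0.5769, 0.2703, 0.1993]
tcp_rot: [0.014, 0.708, 0.011, -0.706]
force: [-0.0, -1.0, -0.2]
gripper_width: 0.0492
```

```bash
python3 wr.py s16 side; python3 -c "
from plan import *
go([([.575,.275,.07],-87.5)],.04,maxrows=20,step=.03)"
```

```text
[0.5769 0.2703 0.1993] [[0.002, 0.036, -0.999], [-0.004, -0.999, -0.036], [-1.0, 0.004, -0.002]] 14.8667 [-0.  -1.  -0.2] 0.049191136347485044
now [0.5765 0.2705 0.1991] t 14.92 F [-1.4  0.1 -2.8] w 0.0492 q [-0.69  0.91  0.48  1.31 -0.43  1.02 -1.68]
{"travel": [[0.0258, -0.001, 0.0003], [0.0258, -0.001, 0.0003], [0.0258, -0.001, 0.0003], [0.0258, -0.0009, 0.0003], [0.0258, -0.0009, 0.0003]], "dr": [[-0.001, 0.0, -0.001], [-0.001, 0.0, -0.001], [-0.001, 0.0, -0.001], [-0.001, 0.0, -0.001], [-0.001, 0.0, -0.001]], "jaw": [0.04, 0.04, 0.04, 0.04, 0.04]}
rows 5
```

View pics/s16.png

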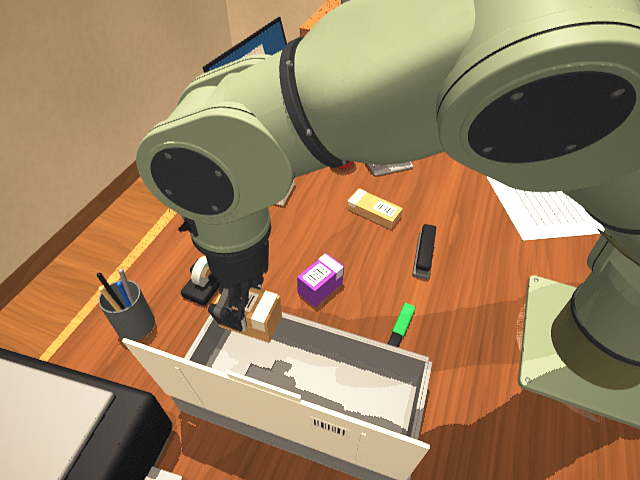

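Request:
drive_tool(
  travel=[
    [0.026, -0.001, 0],
    [0.026, -0.001, 0],
    [0.026, -0.001, 0],
    [0.026, -0.001, 0],
    [0.02, -0.001, 0],
  ],
  dr=[
    [-0.001, 0, 0],
    [-0.001, 0, 0],
    [-0.001, 0, 0],
    [-0.001, 0, 0],
    [-0.001, 0, 0],
  ],
  jaw=[0.04, 0.04, 0.04, 0.04, 0.04],
)

```text
t: 15.33
ee_pos: [0.5811, 0.2698, 0.0783]
tcp_rot: [0.013, 0.711, 0.012, -0.703]
force: [1.1, 0.1, -2.0]
gripper_width: 0.0492
```

Request:
drive_tool(
  travel=[
    [0.005, 0, 0],
    [0.004, 0, 0],
    [0, 0, 0],
  ],
  dr=[
    [0, 0, 0],
    [0, 0, 0],
    [0, 0, 0],
  ],
  jaw=[0.04, 0.04, 0.04],
)

```text
t: 15.58
ee_pos: [0.5811, 0.2665, 0.0675]
tcp_rot: [0.012, 0.71, 0.01, -0.704]
force: [-0.8, 0.6, -2.3]
gripper_width: 0.0489
```

Request:
drive_tool(
  travel=[
    [0.008, 0, 0],
    [0.007, 0, 0],
    [0.005, 0, 0],
    [0.003, 0, 0],
    [0, 0, 0],
  ],
  dr=[
    [0, -0.008, 0],
    [0, 0, 0],
    [0, 0, 0],
    [0, 0, 0],
    [0, 0, 0],
  ],
  jaw=[0.04, 0.04, 0.04, 0.04, 0.04],
)

```text
t: 16.0
ee_pos: [0.5832, 0.2661, 0.0465]
tcp_rot: [0.011, 0.709, 0.01, -0.705]
force: [0.2, -0.6, -1.1]
gripper_width: 0.0487
```

Request:
drive_tool(
  travel=[
    [0.002, 0, 0],
    [0, 0, 0],
  ],
  dr=[
    [0, 0, 0],
    [0, 0, 0],
  ],
  jaw=[0.04, 0.04],
)

```text
t: 16.17
ee_pos: [0.5837, 0.2662, 0.0459]
tcp_rot: [0.011, 0.71, 0.011, -0.705]
force: [-0.8, 0.2, -1.6]
gripper_width: 0.0489
```

```bash
python3 wr.py w17
```

```text
[0.5837 0.2662 0.0459] [[0.007, 0.031, -1.0], [-0.001, -1.0, -0.031], [-1.0, 0.001, -0.007]] 16.1667 [-0.8  0.2 -1.6] 0.04889179524748363
```

View pics/w17.png

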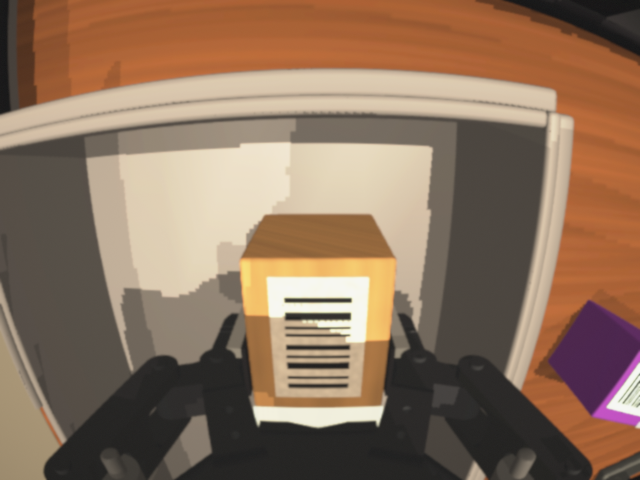

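Request:
drive_tool(
  travel=[
    [0.003, 0, 0],
    [0, 0, 0],
  ],
  dr=[
    [0, 0, 0],
    [0, 0, 0],
  ],
  jaw=[0.04, 0.04],
)

```text
t: 16.38
ee_pos: [0.5841, 0.2665, 0.0463]
tcp_rot: [0.011, 0.71, 0.011, -0.704]
force: [0.9, 0.7, -2.3]
gripper_width: 0.0495
```

Request:
drive_tool(
  travel=[
    [0.005, 0, 0],
    [0.002, 0, 0],
  ],
  dr=[
    [0, 0, 0],
    [0, 0, 0],
  ],
  jaw=[0.04, 0.04],
)

```text
t: 16.55
ee_pos: [0.5854, 0.2667, 0.0441]
tcp_rot: [0.01, 0.711, 0.012, -0.703]
force: [-15.3, -5.5, 25.4]
gripper_width: 0.049
```

```bash
python3 -c "
from station import r
s=r.get_state();print(s['ee_pos'],s['force'],s['joint_efforts'])"
```

```text
[0.5853694  0.26674707 0.0440957 ] [-15.28657094  -5.49768497  25.44646514] [  1.05116878 -93.11062574  10.95451891 -20.09396732  -0.70322743
  -4.19274464  -0.14706875]
```

Contact with the bottom (25 N upward), so I release and retreat.

Request:
drive_tool(
  travel=[
    [-0.002, 0, 0],
    [0, 0, 0],
    [0, 0, 0],
    [0, 0, 0],
  ],
  dr=[
    [0, 0, 0],
    [0, 0, 0],
    [0, 0, 0],
    [0, 0, 0],
  ],
  jaw=[0.04, 0.055, 0.07, 0.07],
)

```text
t: 16.88
ee_pos: [0.5857, 0.2671, 0.0471]
tcp_rot: [0.01, 0.712, 0.012, -0.702]
force: [-0.3, 0.5, 0.3]
gripper_width: 0.0702
```

Request:
drive_tool(
  travel=[
    [0, 0, 0],
    [-0.02, 0, 0],
    [-0.03, 0, 0],
    [-0.035, 0, 0],
    [-0.035, 0, 0],
  ],
  dr=[
    [0, 0, 0],
    [0, 0, 0],
    [0, 0, 0],
    [0, 0, 0],
    [0, 0, 0],
  ],
  jaw=[0.075, 0.075, 0.075, 0.085, 0.085],
)

```text
t: 17.3
ee_pos: [0.5812, 0.2656, 0.1628]
tcp_rot: [0.012, 0.708, 0.01, -0.706]
force: [1.0, 0.8, 0.4]
gripper_width: 0.0849
```

Request:
drive_tool(
  travel=[
    [-0.035, 0, 0],
    [-0.02, 0, 0],
    [0, 0, 0],
  ],
  dr=[
    [0, 0, 0],
    [0, 0, 0],
    [0, 0, 0],
  ],
  jaw=[0.085, 0.085, 0.085],
)

```text
t: 17.55
ee_pos: [0.5823, 0.2657, 0.2264]
tcp_rot: [0.011, 0.71, 0.011, -0.704]
force: [-0.5, 1.0, 0.5]
gripper_width: 0.0849
```

```bash
python3 wr.py w18; python3 par.py w18 .063 86 50;  python3 -c "
from plan import *
go([([.545,.02,.22],-100),([.501,-.196,.20],-102.4)],.085,maxrows=20)"
```

```text
[0.5823 0.2657 0.2264] [[0.009, 0.031, -0.999], [0.0, -1.0, -0.031], [-1.0, 0.0, -0.009]] 17.55 [-0.5  1.   0.5] 0.08490013145126038
[ 284  171   65  103 6376] [583.8 266.6] [86.3 50.5] 1.8 z 0.0631 hue 26.0
[ 480  237   84   74 3408] [538.3  63.7] [87.2 51.3] 67.9 z 0.0581 hue 150.0
now [0.582  0.2657 0.2247] t 17.6 F [ 0.4 -0.3 -0.3] w 0.0851 q [-0.68  0.89  0.49  1.27 -0.42  1.08 -1.69]
{"travel": [[0.0008, 0.0407, 0.0074], [0.0008, 0.041, 0.006], [0.0008, 0.0412, 0.0046], [0.0008, 0.0413, 0.0032], [0.0008, 0.0414, 0.0018]], "dr": [[0.034, -0.001, 0.0], [0.034, -0.001, 0.0], [0.034, -0.001, 0.0], [0.034, -0.001, 0.0], [0.034, -0.001, 0.0]], "jaw": [0.085, 0.085, 0.085, 0.085, 0.085]}
{"travel": [[0.0008, 0.0414, 0.0004], [0.0033, 0.0367, 0.001], [0.0033, 0.0367, 0.0007], [0.0033, 0.0367, 0.0005], [0.0033, 0.0367, 0.0002]], "dr": [[0.034, -0.001, 0.0], [0.007, 0.0, 0.0], [0.007, 0.0, 0.0], [0.007, 0.0, 0.0], [0.007, 0.0, 0.0]], "jaw": [0.085, 0.085, 0.085, 0.085, 0.085]}
{"travel": [[0.0033, 0.0367, -0.0001], [0.0033, 0.0367, -0.0003]], "dr": [[0.007, 0.0, 0.0], [0.007, 0.0, 0.0]], "jaw": [0.085, 0.085]}
rows 12
```

View pics/w18.png

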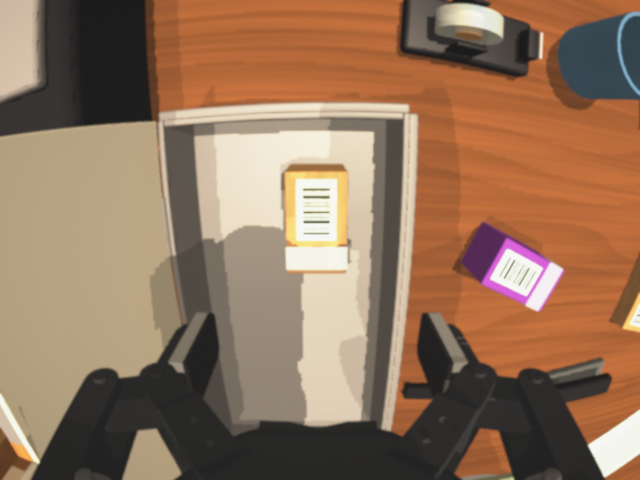

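Request:
drive_tool(
  travel=[
    [0, 0.041, 0.007],
    [0, 0.041, 0.006],
    [0, 0.041, 0.005],
    [0, 0.041, 0.003],
    [0, 0.041, 0.002],
  ],
  dr=[
    [0.034, 0, 0],
    [0.034, 0, 0],
    [0.034, 0, 0],
    [0.034, 0, 0],
    [0.034, 0, 0],
  ],
  jaw=[0.085, 0.085, 0.085, 0.085, 0.085],
)

```text
t: 18.02
ee_pos: [0.5487, 0.0649, 0.2178]
tcp_rot: [-0.047, 0.706, -0.046, -0.705]
force: [0.7, -0.8, -0.2]
gripper_width: 0.0847
```

Request:
drive_tool(
  travel=[
    [0, 0.041, 0.001],
    [0.003, 0.037, 0.001],
    [0.003, 0.037, 0.001],
    [0.003, 0.037, 0],
    [0.003, 0.037, 0],
  ],
  dr=[
    [0.034, 0, 0],
    [0.007, 0, 0],
    [0.007, 0, 0],
    [0.007, 0, 0],
    [0.007, 0, 0],
  ],
  jaw=[0.085, 0.085, 0.085, 0.085, 0.085],
)

```text
t: 18.43
ee_pos: [0.5092, -0.1283, 0.2004]
tcp_rot: [0.07, -0.702, 0.07, 0.705]
force: [0.6, -0.7, 0.5]
gripper_width: 0.0849
```

```bash
python3 wr.py w19; python3 par.py w19 .028 124 54;  python3 -c "
from plan import *
go([([.501,-.196,.15],-102.4)],.085,maxrows=20)"
```

```text
[ 0.5092 -0.1283  0.2004] [[-0.004, -0.196, -0.981], [0.0, -0.981, 0.196], [-1.0, 0.001, 0.004]] 18.4333 [ 0.6 -0.7  0.5] 0.08487172060037193
[ 362  140   74  143 8937] [ 500.7 -195.9] [ 55. 124.] 77.5 z 0.028 hue 22.0
now [ 0.5069 -0.1365  0.2003] t 18.48 F [ -5.5 -13.2  -0.3] w 0.085 q [-0.03  0.75  0.44  1.74 -0.43  0.76 -1.15]
{"travel": [[0.0253, 0.0296, -0.0033], [0.0252, 0.0297, -0.0034]], "dr": [[0.005, 0.002, -0.003], [0.005, 0.002, -0.003]], "jaw": [0.085, 0.085]}
rows 2
```

View pics/w19.png

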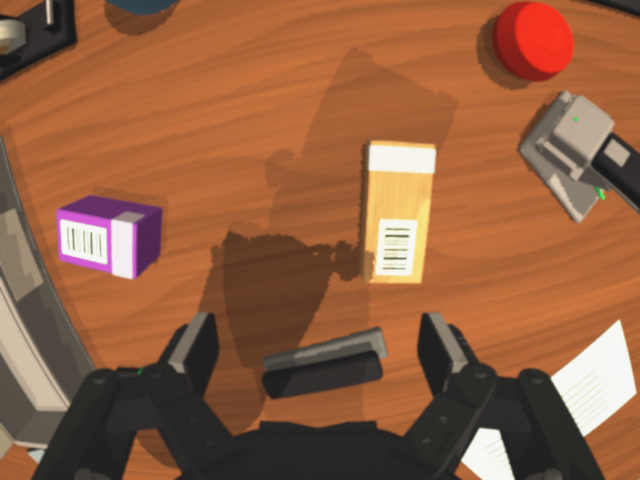

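Request:
drive_tool(
  travel=[
    [0.02, 0.03, -0.0033],
    [0.025, 0.027, -0.0034],
    [0.02, 0, 0],
    [0, 0, 0],
  ],
  dr=[
    [0.005, 0.002, -0.003],
    [0.005, 0.002, -0.003],
    [0, 0, 0],
    [0, 0, 0],
  ],
  jaw=[0.085, 0.085, 0.085, 0.085],
)

```text
t: 18.82
ee_pos: [0.4995, -0.1954, 0.1318]
tcp_rot: [0.078, -0.702, 0.078, 0.704]
force: [0.8, 0.9, 0.0]
gripper_width: 0.0851
```

```bash
python3 wr.py w20; python3 par.py w20 .028 124 54;  python3 -c "
from plan import *
go([([.501,-.196,.022],-102.4)],.085,maxrows=20,step=.025)"
```

```text
[ 0.4995 -0.1954  0.1318] [[-0.003, -0.22, -0.975], [0.001, -0.975, 0.22], [-1.0, 0.0, 0.003]] 18.8167 [0.8 0.9 0. ] 0.08507690937253336
[  273   152    89   177 14527] [ 500.4 -195.9] [ 55.  123.9] 77.6 z 0.028 hue 23.0
now [ 0.4998 -0.1959  0.1335] t 18.87 F [-1.8 -1.6  0.9] w 0.0849 q [ 0.13  0.85  0.36  1.76 -0.48  0.62 -1.02]
{"travel": [[0.0223, 0.0, -0.0003], [0.0223, 0.0, -0.0003], [0.0223, 0.0, -0.0003], [0.0223, 0.0, -0.0003], [0.0223, 0.0, -0.0003]], "dr": [[-0.001, 0.0, 0.0], [-0.001, 0.0, 0.0], [-0.001, 0.0, 0.0], [-0.001, 0.0, 0.0], [-0.001, 0.0, 0.0]], "jaw": [0.085, 0.085, 0.085, 0.085, 0.085]}
rows 5
```

Request:
drive_tool(
  travel=[
    [0.024, 0, 0],
    [0.024, 0, 0],
    [0.024, 0, 0],
    [0.018, 0, 0],
    [0.005, 0, 0],
  ],
  dr=[
    [0, 0, 0],
    [0, 0, 0],
    [0, 0, 0],
    [0, 0, 0],
    [0, 0, 0],
  ],
  jaw=[0.085, 0.085, 0.085, 0.085, 0.085],
)

```text
t: 19.28
ee_pos: [0.5028, -0.1925, 0.0396]
tcp_rot: [-0.076, 0.704, -0.077, -0.702]
force: [-0.5, -0.5, -0.8]
gripper_width: 0.0853
```

```bash
python3 wr.py w21;  python3 -c "
from plan import *
go([([.501,-.196,.022],-102.4)],.085,maxrows=20,step=.025)"
```

```text
[ 0.5028 -0.1925  0.0396] [[0.002, -0.215, -0.977], [-0.002, -0.977, 0.215], [-1.0, 0.001, -0.003]] 19.2833 [-0.5 -0.5 -0.8] 0.08530017200298044
now [ 0.5029 -0.1924  0.0399] t 19.33 F [ 0.5  1.1 -1.5] w 0.0846 q [ 0.18  1.01  0.25  1.8  -0.55  0.4  -0.96]
{"travel": [[0.0179, 0.0039, 0.0011]], "dr": [[0.0, -0.003, -0.001]], "jaw": [0.085]}
rows 1
```

View pics/w21.png

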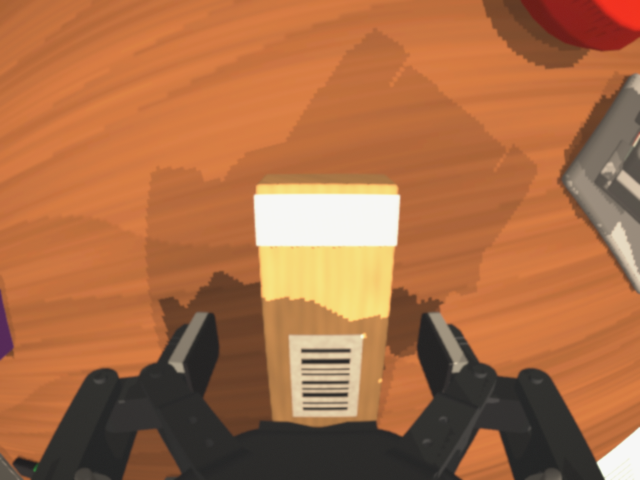

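Request:
drive_tool(
  travel=[
    [0.012, 0.004, 0.001],
    [0.008, 0, 0],
    [0.003, 0, 0],
    [0, 0, 0],
  ],
  dr=[
    [0, -0.003, 0],
    [0, 0, 0],
    [0, 0, 0],
    [0, 0, 0],
  ],
  jaw=[0.085, 0.085, 0.085, 0.085],
)

```text
t: 19.67
ee_pos: [0.5029, -0.1957, 0.0185]
tcp_rot: [-0.075, 0.704, -0.076, -0.702]
force: [-0.8, 0.7, 1.1]
gripper_width: 0.0849
```

Request:
drive_tool(
  travel=[
    [-0.003, 0, 0],
    [0, 0, 0],
    [0, 0, 0],
    [0, 0, 0],
    [0, 0, 0],
  ],
  dr=[
    [0, 0, 0],
    [0, 0, 0],
    [0, 0, 0],
    [0, 0, 0],
    [0, 0, 0],
  ],
  jaw=[0.085, 0.07, 0.06, 0.045, 0.045],
)

```text
t: 20.08
ee_pos: [0.5037, -0.1959, 0.0241]
tcp_rot: [-0.075, 0.705, -0.077, -0.701]
force: [0.1, 0.1, -1.7]
gripper_width: 0.0529
```

Request:
drive_tool(
  travel=[
    [0, 0, 0],
    [0, 0, 0],
    [0, 0, 0],
    [0, 0, 0],
    [0, 0, 0],
  ],
  dr=[
    [0, 0, 0],
    [0, 0, 0],
    [0, 0, 0],
    [0, 0, 0],
    [0, 0, 0],
  ],
  jaw=[0.04, 0.04, 0.04, 0.04, 0.04],
)

```text
t: 20.5
ee_pos: [0.5038, -0.1958, 0.0243]
tcp_rot: [-0.075, 0.705, -0.076, -0.701]
force: [-0.3, 0.9, -1.9]
gripper_width: 0.0528
```

Request:
drive_tool(
  travel=[
    [-0.015, 0, 0],
    [-0.03, 0, 0],
    [-0.035, 0, 0],
    [-0.035, 0, 0],
    [-0.035, 0, 0],
  ],
  dr=[
    [0, 0, 0],
    [0, 0, 0],
    [0, 0, 0],
    [0, 0, 0],
    [0, 0, 0],
  ],
  jaw=[0.04, 0.04, 0.04, 0.04, 0.04],
)

```text
t: 20.92
ee_pos: [0.5, -0.1945, 0.1732]
tcp_rot: [0.076, -0.701, 0.076, 0.705]
force: [0.5, 0.3, -1.2]
gripper_width: 0.053
```

```bash
python3 wr.py w22;  python3 -c "
from plan import *
go([([.49,-.10,.24],-98),([.42,.27,.24],-87.7)],.04,maxrows=20)"
```

```text
[ 0.5    -0.1945  0.1732] [[-0.007, -0.214, -0.977], [0.001, -0.977, 0.214], [-1.0, 0.0, 0.007]] 20.9167 [ 0.5  0.3 -1.2] 0.05299724782028465
now [ 0.5017 -0.1956  0.1794] t 20.97 F [ 3.5 -1.9  9.9] w 0.053 q [ 0.1   0.79  0.41  1.72 -0.44  0.73 -1.05]
{"travel": [[-0.0203, -0.0303, 0.0106], [-0.0202, -0.0305, 0.0099], [-0.0202, -0.0308, 0.0091], [0.0, -0.0357, 0.0121], [0.0, -0.0359, 0.0114]], "dr": [[-0.025, 0.0, -0.001], [-0.025, 0.0, -0.001], [-0.025, 0.0, -0.001], [-0.018, 0.0, 0.0], [-0.018, 0.0, 0.0]], "jaw": [0.04, 0.04, 0.04, 0.04, 0.04]}
{"travel": [[0.0, -0.0361, 0.0108], [0.0, -0.0363, 0.0101], [0.0, -0.0364, 0.0095], [0.0, -0.0366, 0.0088], [0.0, -0.0368, 0.0082]], "dr": [[-0.018, 0.0, 0.0], [-0.018, 0.0, 0.0], [-0.018, 0.0, 0.0], [-0.018, 0.0, 0.0], [-0.018, 0.0, 0.0]], "jaw": [0.04, 0.04, 0.04, 0.04, 0.04]}
{"travel": [[0.0, -0.0369, 0.0075], [0.0, -0.037, 0.0068], [0.0, -0.0371, 0.0062]], "dr": [[-0.018, 0.0, 0.0], [-0.018, 0.0, 0.0], [-0.018, 0.0, 0.0]], "jaw": [0.04, 0.04, 0.04]}
rows 13
```

View pics/w22.png

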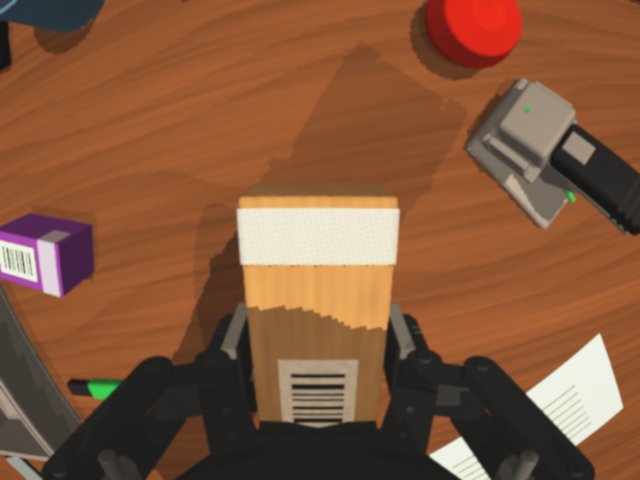

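Request:
drive_tool(
  travel=[
    [-0.02, -0.03, 0.01],
    [-0.02, -0.031, 0.01],
    [-0.02, -0.031, 0.009],
    [0, -0.036, 0.012],
    [0, -0.036, 0.011],
  ],
  dr=[
    [-0.025, 0, 0],
    [-0.025, 0, 0],
    [-0.025, 0, 0],
    [-0.018, 0, 0],
    [-0.018, 0, 0],
  ],
  jaw=[0.04, 0.04, 0.04, 0.04, 0.04],
)

```text
t: 21.38
ee_pos: [0.4771, -0.0271, 0.2443]
tcp_rot: [-0.038, 0.708, -0.042, -0.704]
force: [1.2, 0.8, -2.0]
gripper_width: 0.0525
```

Request:
drive_tool(
  travel=[
    [0, -0.036, 0.011],
    [0, -0.036, 0.01],
    [0, -0.036, 0.0095],
    [0, -0.037, 0.009],
    [0, -0.037, 0.008],
  ],
  dr=[
    [-0.018, 0, 0],
    [-0.018, 0, 0],
    [-0.018, 0, 0],
    [-0.018, 0, 0],
    [-0.018, 0, 0],
  ],
  jaw=[0.04, 0.04, 0.04, 0.04, 0.04],
)

```text
t: 21.8
ee_pos: [0.44, 0.1666, 0.244]
tcp_rot: [-0.005, 0.71, -0.008, -0.704]
force: [1.1, -0.1, -1.5]
gripper_width: 0.0526
```

Request:
drive_tool(
  travel=[
    [0, -0.037, 0.0075],
    [0, -0.034, 0.007],
    [0, -0.02, 0.004],
    [0, 0, 0],
  ],
  dr=[
    [-0.018, 0, 0],
    [-0.018, 0, 0],
    [-0.018, 0, 0],
    [0, 0, 0],
  ],
  jaw=[0.04, 0.04, 0.04, 0.04],
)

```text
t: 22.13
ee_pos: [0.4168, 0.2699, 0.2426]
tcp_rot: [0.018, 0.709, 0.016, -0.704]
force: [-0.4, 0.5, -3.1]
gripper_width: 0.0525
```

```bash
python3 wr.py w23;  python3 -c "
from plan import *
go([([.415,.272,.16],-87.7)],.04,maxrows=20,step=.03)"
```

```text
[0.4168 0.2699 0.2426] [[0.007, 0.049, -0.999], [-0.002, -0.999, -0.049], [-1.0, 0.003, -0.007]] 22.1333 [-0.4  0.5 -3.1] 0.05247640633457998
now [0.4173 0.2682 0.2426] t 22.18 F [-0.8  0.1 -1.4] w 0.0527 q [-0.92  0.65  0.52  1.79 -0.42  0.8  -1.72]
{"travel": [[0.0275, -0.0014, 0.0009], [0.0275, -0.0014, 0.0008], [0.0275, -0.0013, 0.0008]], "dr": [[0.002, -0.002, -0.001], [0.002, -0.002, -0.001], [0.002, -0.002, -0.001]], "jaw": [0.04, 0.04, 0.04]}
rows 3
```

View pics/w23.png

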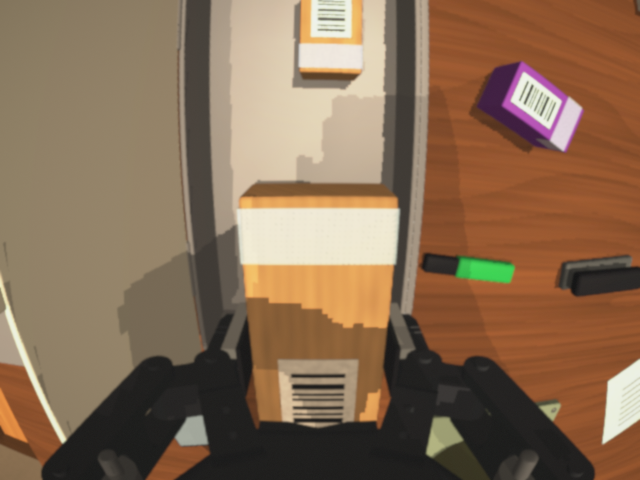

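Request:
drive_tool(
  travel=[
    [0.028, -0.003, 0.001],
    [0.03, -0.003, 0.001],
    [0.03, -0.002, 0.001],
    [0.03, 0, 0],
    [0.03, 0, 0],
  ],
  dr=[
    [0.002, -0.002, 0],
    [0.002, -0.002, 0],
    [0.002, -0.002, 0],
    [0, 0, 0],
    [0, 0, 0],
  ],
  jaw=[0.04, 0.04, 0.04, 0.04, 0.04],
)

```text
t: 22.6
ee_pos: [0.4184, 0.2733, 0.0946]
tcp_rot: [0.013, 0.711, 0.013, -0.703]
force: [1.0, 0.4, -1.8]
gripper_width: 0.0527
```

```bash
python3 wr.py w24;  python3 -c "
from plan import *
go([([.415,.273,.035],-87.7)],.04,maxrows=20,step=.012)"
```

```text
[0.4184 0.2733 0.0946] [[0.011, 0.036, -0.999], [0.0, -0.999, -0.036], [-1.0, 0.0, -0.011]] 22.6 [ 1.   0.4 -1.8] 0.052670014253074465
now [0.417  0.2722 0.09  ] t 22.65 F [ -4.2  -3.  -10.6] w 0.0528 q [-0.81  0.89  0.3   1.93 -0.6   0.41 -1.59]
{"travel": [[0.011, -0.0002, 0.0005], [0.011, -0.0002, 0.0005], [0.011, -0.0002, 0.0004], [0.011, -0.0002, 0.0004], [0.011, -0.0002, 0.0004]], "dr": [[-0.001, -0.001, -0.001], [-0.001, -0.001, -0.001], [-0.001, -0.001, -0.001], [-0.001, -0.001, -0.001], [-0.001, -0.001, -0.001]], "jaw": [0.04, 0.04, 0.04, 0.04, 0.04]}
rows 5
```

View pics/w24.png

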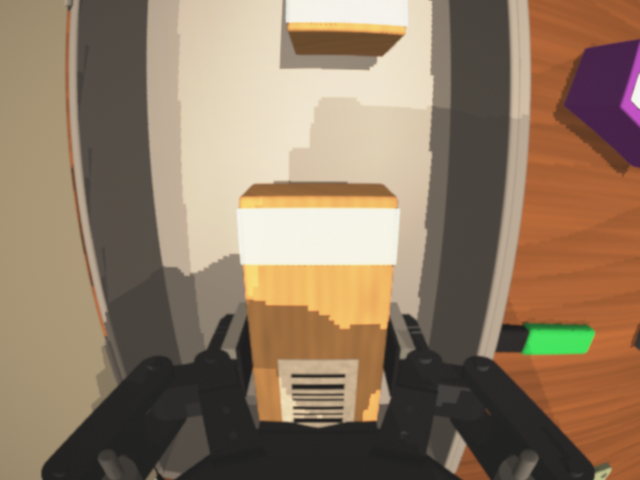

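Request:
drive_tool(
  travel=[
    [0.014, 0, 0],
    [0.014, 0, 0],
    [0.012, 0, 0],
    [0.008, 0, 0],
    [0.004, 0, 0],
  ],
  dr=[
    [-0.001, -0.004, 0],
    [-0.001, -0.002, 0],
    [0, -0.002, 0],
    [0, 0, 0],
    [0, 0, 0],
  ],
  jaw=[0.04, 0.04, 0.04, 0.04, 0.04],
)

```text
t: 23.07
ee_pos: [0.4193, 0.2671, 0.0377]
tcp_rot: [-0.013, -0.706, -0.009, 0.708]
force: [0.4, 0.1, -1.5]
gripper_width: 0.0528
```

```bash
python3 wr.py w25
```

```text
[0.4193 0.2671 0.0377] [[-0.002, 0.031, -1.0], [-0.006, -1.0, -0.031], [-1.0, 0.006, 0.002]] 23.0667 [ 0.4  0.1 -1.5] 0.052786304800262356
```

Request:
drive_tool(
  travel=[
    [0.006, 0, 0],
    [0.003, 0, 0],
    [0, 0, 0],
  ],
  dr=[
    [0, 0, 0],
    [0, 0, 0],
    [0, 0, 0],
  ],
  jaw=[0.04, 0.04, 0.04],
)

```text
t: 23.37
ee_pos: [0.4201, 0.2669, 0.0295]
tcp_rot: [-0.013, -0.707, -0.009, 0.707]
force: [0.8, 0.5, -2.3]
gripper_width: 0.0529
```

Request:
drive_tool(
  travel=[
    [0.004, 0, 0],
    [0, 0, 0],
  ],
  dr=[
    [0, 0, 0],
    [0, 0, 0],
  ],
  jaw=[0.04, 0.04],
)

```text
t: 23.53
ee_pos: [0.4208, 0.2671, 0.0279]
tcp_rot: [0.012, 0.708, 0.009, -0.706]
force: [0.9, 0.3, -0.8]
gripper_width: 0.0527
```

Request:
drive_tool(
  travel=[
    [0.003, 0, 0],
    [0.002, 0, 0],
  ],
  dr=[
    [0, 0, 0],
    [0, 0, 0],
  ],
  jaw=[0.04, 0.04],
)

```text
t: 23.7
ee_pos: [0.4212, 0.2673, 0.0265]
tcp_rot: [0.011, 0.709, 0.01, -0.706]
force: [-12.9, -8.0, 60.0]
gripper_width: 0.053
```

Request:
drive_tool(
  travel=[
    [-0.003, 0, 0],
    [0, 0, 0],
    [0, 0, 0],
    [0, 0, 0],
  ],
  dr=[
    [0, 0, 0],
    [0, 0, 0],
    [0, 0, 0],
    [0, 0, 0],
  ],
  jaw=[0.04, 0.06, 0.07, 0.075],
)

```text
t: 24.03
ee_pos: [0.4218, 0.2679, 0.0313]
tcp_rot: [0.01, 0.709, 0.011, -0.705]
force: [-0.8, 1.1, -0.6]
gripper_width: 0.0751
```

Request:
drive_tool(
  travel=[
    [0, 0, 0],
    [-0.02, 0, 0],
    [-0.03, 0, 0],
    [-0.035, 0, 0],
    [-0.035, 0, 0],
  ],
  dr=[
    [0, 0, 0],
    [0, 0, 0],
    [0, 0, 0],
    [0, 0, 0],
    [0, 0, 0],
  ],
  jaw=[0.075, 0.075, 0.075, 0.075, 0.075],
)

```text
t: 24.45
ee_pos: [0.4191, 0.266, 0.1491]
tcp_rot: [-0.012, -0.706, -0.008, 0.708]
force: [-0.4, 0.1, 0.7]
gripper_width: 0.0749
```

Request:
drive_tool(
  travel=[
    [-0.04, 0, 0],
    [-0.04, 0, 0],
    [-0.035, 0, 0],
    [0, 0, 0],
  ],
  dr=[
    [0, 0, 0],
    [0, 0, 0],
    [0, 0, 0],
    [0, 0, 0],
  ],
  jaw=[0.075, 0.075, 0.075, 0.075],
)

```text
t: 24.78
ee_pos: [0.4196, 0.266, 0.2744]
tcp_rot: [0.011, 0.708, 0.008, -0.707]
force: [1.6, -0.3, -0.3]
gripper_width: 0.0747
```

```bash
python3 wr.py w26;python3 wr.py s26 scene; for n in w26 s26; do python3 par.py $n .063 86 50; python3 par.py $n .033 124 54; done
```

```text
[0.4196 0.266  0.2744] [[0.002, 0.027, -1.0], [-0.005, -1.0, -0.027], [-1.0, 0.005, -0.001]] 24.7833 [ 1.6 -0.3 -0.3] 0.07474582799769061
[0.4189 0.266  0.2719] [[-0.0, 0.028, -1.0], [-0.005, -1.0, -0.028], [-1.0, 0.005, 0.001]] 24.8333 [ 0.3  0.2 -0.8] 0.07500888923199192
[ 292    0   58   80 4466] [578.1 266.4] [75.4 50.6] 1.7 z 0.0631 hue 21.0
[ 479   61   82   84 3463] [537.9  63.6] [87.4 51. ] 68.0 z 0.0581 hue 151.0
[ 287  143   56  120 6270] [417.7 267.4] [124.9  54.2] 1.7 z 0.033 hue 21.0
[429 208  37  37 751] [585.6 267.5] [88.4 53.4] 1.8 z 0.0617 hue 19.0
[338 229  38  20 585] [539.9  64.7] [83.7 53. ] 68.0 z 0.0576 hue 149.0
[393 159  43  45 942] [419.8 268.6] [128.3  57.2] 0.9 z 0.0318 hue 17.0
```

View pics/w26.png

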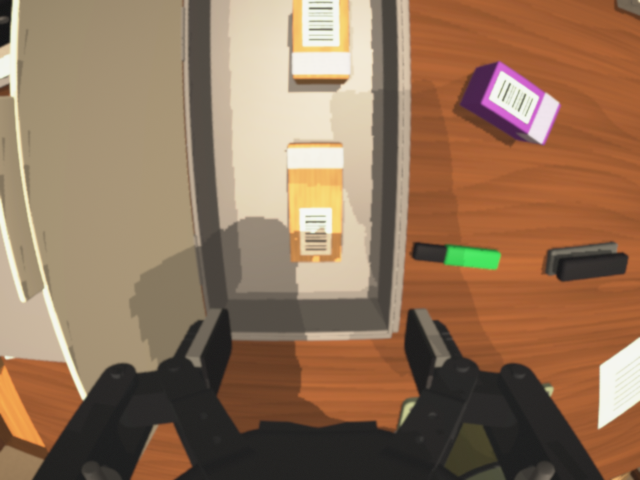

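View pics/s26.png

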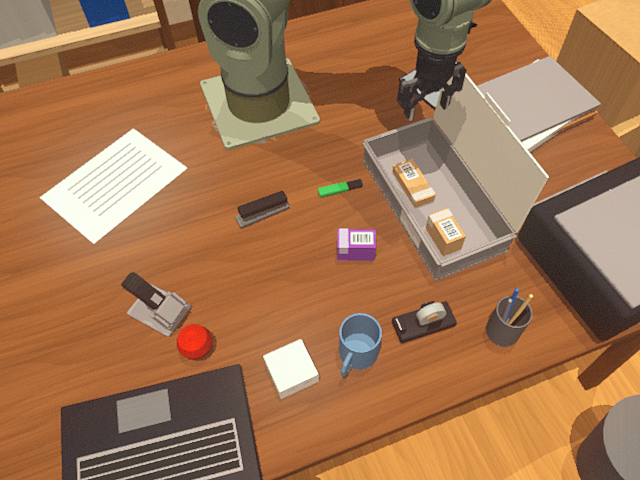

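```bash
python3 - <<'E'
from h import *
np.set_printoptions(precision=3,suppress=True)
w=dict(np.load("s26.npz"));P=cloud(w,T(w))
for x in (.35,.40,.45,.5,.55,.6):
    for y in (.42,.46,.50,.55):
        q=P[(abs(P[:,:,0]-x)<.02)&(abs(P[:,:,1]-y)<.02)];print(x,y,len(q),q[:,2].max() if len(q) else None)
w=dict(np.load("w26.npz"));P=cloud(w,T(w,(w["ep"],w["er"])),True)
lid=P[(P[:,:,2]>.1)&(P[:,:,2]<.27)&(P[:,:,1]>.36)&(P[:,:,1]<.43)]
for z in (.1,.14,.18,.22,.26):
    q=lid[abs(lid[:,2]-z)<.006];print(z,len(q),np.polyfit(q[:,0],q[:,1],1) if len(q)>20 else None)
E
python3 -c "
from plan import *
go([([.44,.27,.37],-87),([.46,.47,.37],-87),([.46,.47,.25],-87)],.0,maxrows=20)"
```

```text
0.35 0.42 6 0.002153986485756265
0.35 0.46 0 None
0.35 0.5 0 None
0.35 0.55 14 0.05885865288366787
0.4 0.42 10 0.2661617066286023
0.4 0.46 0 None
0.4 0.5 0 None
0.4 0.55 55 0.06068876631935516
0.45 0.42 26 0.285118544687915
0.45 0.46 0 None
0.45 0.5 0 None
0.45 0.55 1 0.044550309023112744
0.5 0.42 79 0.28749164992429255
0.5 0.46 0 None
0.5 0.5 0 None
0.5 0.55 0 None
0.55 0.42 116 0.27313865177593977
0.55 0.46 0 None
0.55 0.5 0 None
0.55 0.55 82 0.004497348878437446
0.6 0.42 295 0.2727233776051574
0.6 0.46 7 0.0037522570459218585
0.6 0.5 21 0.038840472153235606
0.6 0.55 25 0.041218059734320356
0.1 956 [0.043 0.364]
0.14 2536 [0.043 0.366]
0.18 3465 [0.042 0.369]
0.22 4708 [0.043 0.372]
0.26 6590 [0.043 0.375]
now [0.4183 0.266  0.2699] t 24.88 F [-0.1  0.6  0.2] w 0.0753 q [-0.94  0.63  0.56  1.74 -0.41  0.9  -1.75]
{"travel": [[-0.0334, -0.0009, -0.0072], [-0.0334, -0.0009, -0.0072], [-0.0334, -0.0009, -0.0073], [0.0, -0.0397, -0.0061], [0.0, -0.0397, -0.0061]], "dr": [[-0.008, 0.001, -0.002], [-0.008, 0.001, -0.002], [-0.008, 0.001, -0.002], [0.0, 0.0, 0.0], [0.0, 0.0, 0.0]], "jaw": [0.0, 0.0, 0.0, 0.0, 0.0]}
{"travel": [[0.0, -0.0397, -0.0061], [0.0, -0.0397, -0.0061], [0.0, -0.0397, -0.0061], [0.04, 0.0, 0.0], [0.04, 0.0, 0.0]], "dr": [[0.0, 0.0, 0.0], [0.0, 0.0, 0.0], [0.0, 0.0, 0.0], [0.0, 0.0, 0.0], [0.0, 0.0, 0.0]], "jaw": [0.0, 0.0, 0.0, 0.0, 0.0]}
{"travel": [[0.04, 0.0, 0.0]], "dr": [[0.0, 0.0, 0.0]], "jaw": [0.0]}
rows 11
```

Request:
drive_tool(
  travel=[
    [-0.034, 0, -0.007],
    [-0.034, 0, -0.007],
    [-0.034, 0, -0.007],
    [-0.01, -0.02, -0.006],
    [0, -0.03, -0.006],
  ],
  dr=[
    [-0.008, 0, 0],
    [-0.008, 0, 0],
    [-0.008, 0, 0],
    [0, 0, 0],
    [0, 0, 0],
  ],
  jaw=[0, 0, 0, 0, 0],
)

```text
t: 25.3
ee_pos: [0.449, 0.3151, 0.3802]
tcp_rot: [-0.022, -0.703, -0.012, 0.711]
force: [0.9, 0.6, -0.1]
gripper_width: 0.014
```

```bash
python3 -c "
from plan import *
go([([.46,.47,.37],-87),([.46,.47,.25],-87)],.0,maxrows=20)"
```

```text
now [0.449  0.3151 0.3802] t 25.3 F [ 0.9  0.6 -0.1] w 0.014 q [-0.96  0.62  0.61  1.32 -0.34  1.33 -1.88]
{"travel": [[0.002, -0.0386, -0.0046], [0.0021, -0.0386, -0.0047], [0.0023, -0.0386, -0.0047], [0.0024, -0.0385, -0.0047], [0.04, 0.0, 0.0]], "dr": [[-0.001, 0.003, -0.003], [-0.001, 0.003, -0.003], [-0.001, 0.003, -0.003], [-0.001, 0.003, -0.003], [0.0, 0.0, 0.0]], "jaw": [0.0, 0.0, 0.0, 0.0, 0.0]}
{"travel": [[0.04, 0.0, 0.0], [0.04, 0.0, 0.0]], "dr": [[0.0, 0.0, 0.0], [0.0, 0.0, 0.0]], "jaw": [0.0, 0.0]}
rows 7
```

Request:
drive_tool(
  travel=[
    [0.002, -0.0386, -0.0046],
    [0.002, -0.0386, -0.0047],
    [0.002, -0.0386, -0.0047],
    [0.002, -0.0385, -0.0047],
    [0, 0, 0],
  ],
  dr=[
    [0, 0.003, -0.003],
    [0, 0.003, -0.003],
    [0, 0.003, -0.003],
    [0, 0.003, -0.003],
    [0, 0, 0],
  ],
  jaw=[0, 0, 0, 0, 0],
)

```text
t: 25.72
ee_pos: [0.4596, 0.4815, 0.3613]
tcp_rot: [-0.019, -0.704, -0.018, 0.71]
force: [-0.7, -0.7, -0.8]
gripper_width: -0.0001
```

```bash
python3 wr.py s27 side; python3 wr.py w27; python3 -c "
from plan import *
go([([.46,.47,.25],-87)],.0,maxrows=20,step=.03)"
```

```text
[0.4596 0.4815 0.3613] [[-0.008, 0.051, -0.999], [-0.002, -0.999, -0.051], [-1.0, 0.001, 0.008]] 25.7167 [-0.7 -0.7 -0.8] -0.0001230775819224497
[0.4603 0.4782 0.3612] [[-0.009, 0.049, -0.999], [-0.004, -0.999, -0.049], [-1.0, 0.004, 0.009]] 25.7667 [-0.1 -0.1 -0.7] 0.00022347627989334018
now [0.4609 0.4758 0.3624] t 25.82 F [ 0.6 -1.2  0.3] w -0.0 q [-1.03  0.85  0.58  0.85 -0.43  1.54 -2.12]
{"travel": [[0.0281, 0.0013, 0.0001], [0.0281, 0.0014, 0.0001], [0.0281, 0.0014, 0.0002], [0.0281, 0.0014, 0.0002]], "dr": [[-0.002, 0.002, -0.001], [-0.002, 0.002, -0.001], [-0.002, 0.002, -0.001], [-0.002, 0.002, -0.001]], "jaw": [0.0, 0.0, 0.0, 0.0]}
rows 4
```

View pics/s27.png

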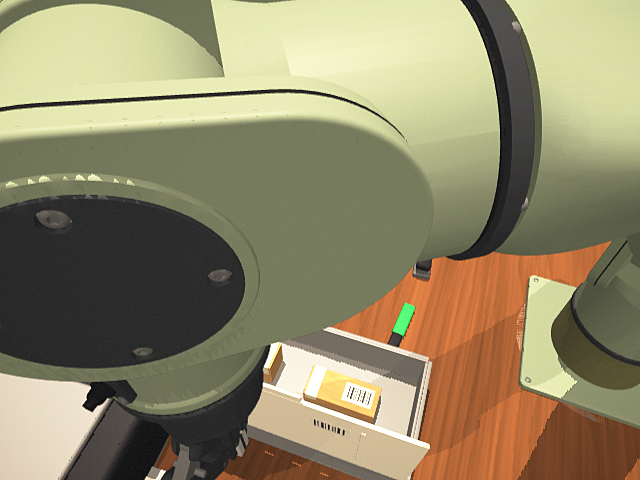

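View pics/w27.png

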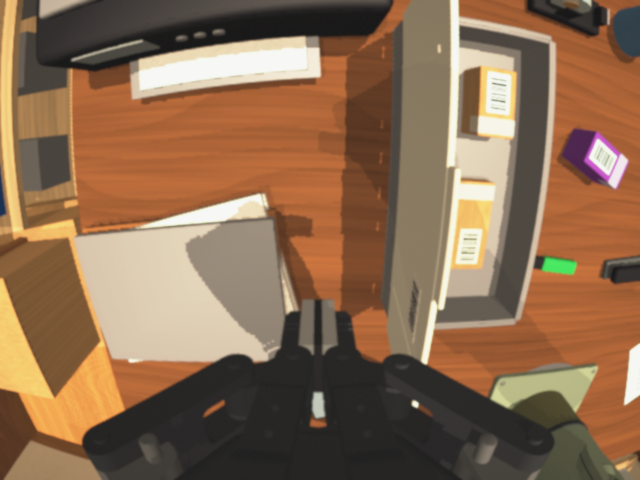

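Request:
drive_tool(
  travel=[
    [0.028, 0.001, 0],
    [0.028, 0.001, 0],
    [0.028, 0.001, 0],
    [0.015, 0.001, 0],
    [0, 0, 0],
  ],
  dr=[
    [0, 0.002, 0],
    [0, 0.002, 0],
    [0, 0.002, 0],
    [0, 0.002, 0],
    [0, 0, 0],
  ],
  jaw=[0, 0, 0, 0, 0],
)

```text
t: 26.23
ee_pos: [0.4616, 0.4657, 0.2561]
tcp_rot: [-0.017, -0.706, -0.012, 0.708]
force: [0.1, 0.2, -0.3]
gripper_width: -0.0002
```

Request:
drive_tool(
  travel=[
    [0, 0.015, 0],
    [0, 0.015, 0],
    [0, 0.015, 0],
    [0, 0.01, 0],
    [0, 0.01, 0],
  ],
  dr=[
    [0, 0, 0],
    [0, 0, 0],
    [0, 0, 0],
    [0, 0, 0],
    [0, 0, 0],
  ],
  jaw=[0, 0, 0, 0, 0],
)

```text
t: 26.65
ee_pos: [0.464, 0.3967, 0.2574]
tcp_rot: [-0.016, -0.705, -0.011, 0.709]
force: [-0.1, 2.4, -0.4]
gripper_width: -0.0001
```

```bash
python3 wr.py w28
```

```text
[0.464  0.3967 0.2574] [[-0.005, 0.039, -0.999], [-0.007, -0.999, -0.039], [-1.0, 0.007, 0.005]] 26.65 [-0.1  2.4 -0.4] -0.00013654575900939883
```

View pics/w28.png

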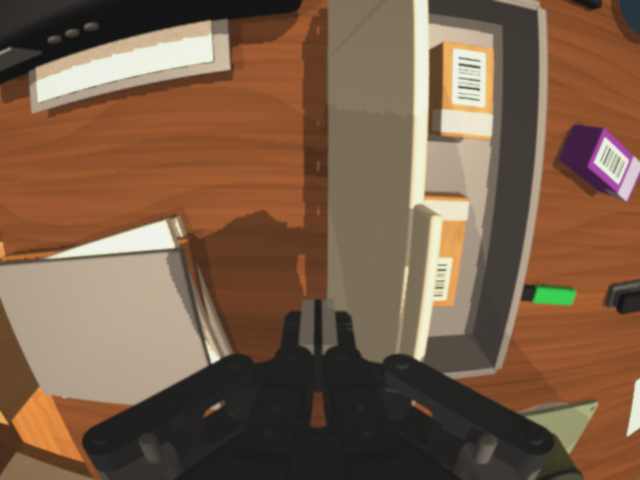

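Request:
drive_tool(
  travel=[
    [0.002, 0.015, 0],
    [0.003, 0.015, 0],
    [0.004, 0.015, 0],
    [0.006, 0.015, 0],
    [0.007, 0.015, 0],
  ],
  dr=[
    [0, 0, 0],
    [0, 0, 0],
    [0, 0, 0],
    [0, 0, 0],
    [0, 0, 0],
  ],
  jaw=[0, 0, 0, 0, 0],
)

```text
t: 27.12
ee_pos: [0.4681, 0.3188, 0.2398]
tcp_rot: [-0.014, -0.706, -0.013, 0.708]
force: [0.8, 2.3, -1.2]
gripper_width: 0.0001
```

```bash
cat > lid.py <<'E'
from wr import *
name=sys.argv[1]
w,M,s=shot(name);P=cloud(w,M,True)
print(s["ee_pos"].round(4),"F",s["force"].round(1))
w2=imaging.snapshot("scene");cv2.imwrite(f"pics/{name}s.png",w2["pixels"][:,:,::-1]);P2=cloud(w2,T(w2))
for Q,nm in((P,"w"),(P2,"s")):
    m=(Q[:,:,2]>.09)&(Q[:,:,2]<.29)&(Q[:,:,0]>.56)&(Q[:,:,0]<.655)&(Q[:,:,1]<.42)&(Q[:,:,1]>.18)
    q=Q[m]
    if len(q)>100:
        c=np.median(q,0);a=np.polyfit(q[:,2]-.08,q[:,1],1) if np.ptp(q[:,2])>np.ptp(q[:,1]) else None
        d=q-np.array([0,.39,.083]);ang=np.degrees(np.arctan2(d[:,2],-d[:,1]));print(nm,len(q),"angle med",np.median(ang).round(1),np.percentile(ang,[10,90]).round(1),"y",q[:,1].min().round(3),"z",q[:,2].max().round(3))
E
python3 lid.py w29
```

```text
[0.4681 0.3188 0.2398] F [ 0.8  2.3 -1.2]
w 17662 angle med 61.6 [61.2 63.3] y 0.295 z 0.251
s 183 angle med 59.8 [58.3 60.8] y 0.291 z 0.251
```

View pics/w29s.png

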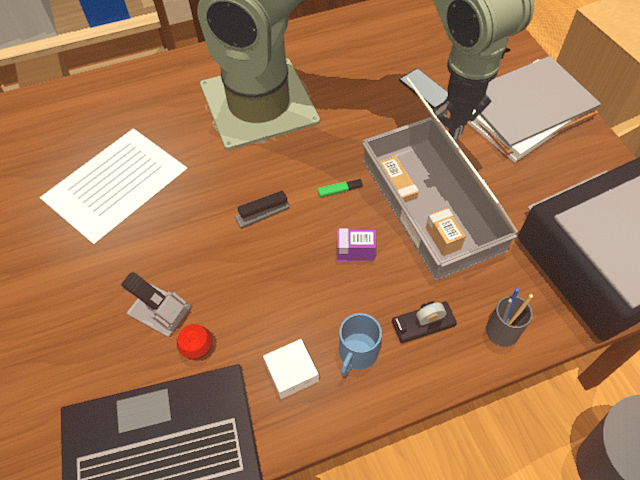

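Request:
drive_tool(
  travel=[
    [0.009, 0.014, 0],
    [0.01, 0.014, 0],
    [0.011, 0.013, 0],
    [0.012, 0.012, 0],
    [0.013, 0.012, 0],
  ],
  dr=[
    [0, 0, 0],
    [0, 0, 0],
    [0, 0, 0],
    [0, 0, 0],
    [0, 0, 0],
  ],
  jaw=[0, 0, 0, 0, 0],
)

```text
t: 27.63
ee_pos: [0.4717, 0.257, 0.1872]
tcp_rot: [0.012, 0.707, 0.016, -0.707]
force: [1.3, 1.5, 0.0]
gripper_width: 0.0002
```

```bash
python3 lid.py w30
```

```text
[0.4717 0.257  0.1872] F [1.3 1.5 0. ]
w 31659 angle med 32.4 [32. 34.] y 0.225 z 0.187
s 1783 angle med 31.6 [30.6 34.3] y 0.224 z 0.183
```

View pics/w30.png

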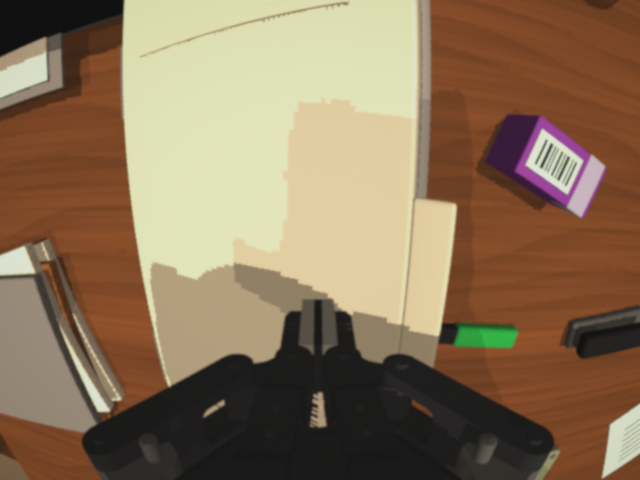

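Request:
drive_tool(
  travel=[
    [0.015, 0.008, 0],
    [0.015, 0.008, 0],
    [0.015, 0.006, 0],
    [0.014, 0.004, 0],
    [0.01, 0, 0],
  ],
  dr=[
    [0, 0, 0],
    [0, 0, 0],
    [0, 0, 0],
    [0, 0, 0],
    [0, 0, 0],
  ],
  jaw=[0, 0, 0, 0, 0],
)

```text
t: 28.15
ee_pos: [0.4753, 0.2362, 0.1205]
tcp_rot: [0.011, 0.708, 0.018, -0.705]
force: [0.1, -2.0, 1.5]
gripper_width: -0.0003
```

```bash
python3 lid.py w31
```

```text
[0.4753 0.2362 0.1205] F [ 0.1 -2.   1.5]
w 39577 angle med 7.0 [6.5 8.2] y 0.197 z 0.107
s 2059 angle med 6.2 [5.  8.4] y 0.198 z 0.106
```

Request:
drive_tool(
  travel=[
    [0.008, 0, 0],
    [0.006, 0, 0],
    [0.004, 0, 0],
    [0.003, 0, 0],
  ],
  dr=[
    [0, 0, 0],
    [0, 0, 0],
    [0, 0, 0],
    [0, 0, 0],
  ],
  jaw=[0, 0, 0, 0],
)

```text
t: 28.58
ee_pos: [0.4762, 0.2392, 0.103]
tcp_rot: [0.01, 0.709, 0.02, -0.704]
force: [-30.9, -14.3, 127.7]
gripper_width: -0.0
```

The last row gave a wrist reading of about 132 N, which is above the 120 N limit. I back off at once and check.

Request:
drive_tool(
  travel=[
    [-0.012, 0, 0],
    [-0.03, 0, 0],
    [-0.035, 0, 0],
    [-0.035, 0, 0],
    [0, 0, 0],
  ],
  dr=[
    [0, 0, 0],
    [0, 0, 0],
    [0, 0, 0],
    [0, 0, 0],
    [0, 0, 0],
  ],
  jaw=[0, 0, 0, 0, 0],
)

```text
t: 29.0
ee_pos: [0.4753, 0.2383, 0.2208]
tcp_rot: [0.01, 0.709, 0.02, -0.704]
force: [-0.6, 0.1, 0.4]
gripper_width: 0.0
```

```bash
python3 lid.py w32; python3 - <<'E'
from h import *
w=dict(np.load("w32.npz"));P=cloud(w,T(w,(w["ep"],w["er"])),True)
m=(P[:,:,2]>.06)&(P[:,:,2]<.12)&(P[:,:,0]>.4)&(P[:,:,0]<.66)&(P[:,:,1]<.38)&(P[:,:,1]>.205)
q=P[m];A=np.c_[q[:,:2],np.ones(len(q))];s=np.linalg.lstsq(A,q[:,2],rcond=None)[0];print(len(q),"plane",s,"z at .2,.37",s@[.48,.2,1],s@[.48,.37,1])
E
```

```text
[0.4753 0.2383 0.2208] F [-0.6  0.1  0.4]
w 111 angle med 136.6 [124.7 158.6] y 0.418 z 0.133
72177 plane [0.00036289 0.00014036 0.08512232] z at .2,.37 0.08532457266282777 0.08534843403901475
```

View pics/w32.png

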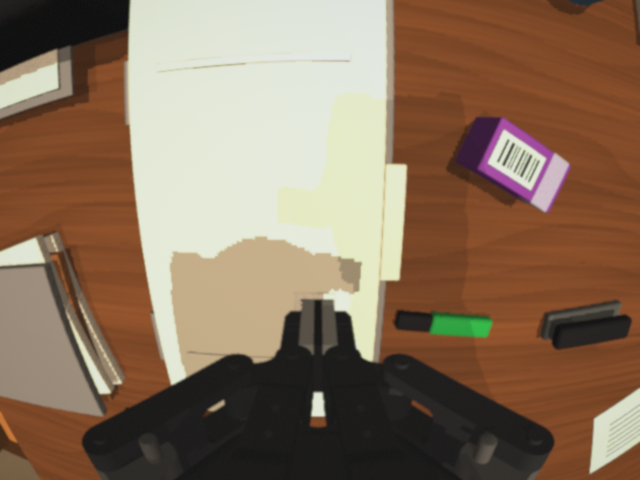

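View pics/w32s.png

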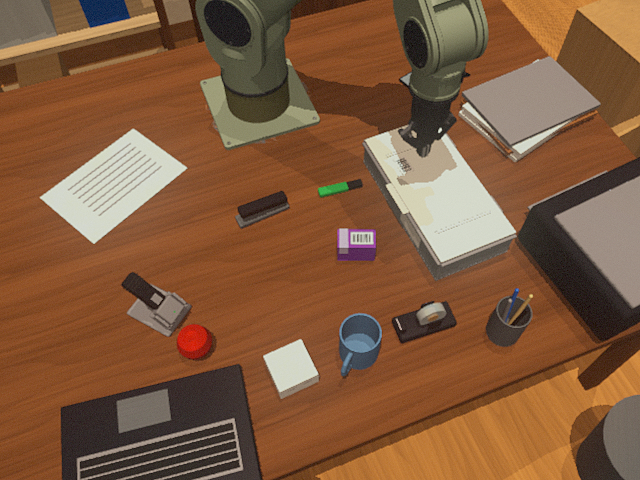

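```bash
python3 - <<'E'
from station import imaging
from h import *
w=imaging.snapshot("scene");M=T(w);im=w["pixels"]
P=cloud(w,M);g=im.max(2)
m=(abs(P[:,:,2]-.0855)<.012)&(P[:,:,0]>.34)&(P[:,:,0]<.48)&(P[:,:,1]>.19)&(P[:,:,1]<.29)&(g<90)
k,l,s,c=cv2.connectedComponentsWithStats(cv2.morphologyEx(m.astype(np.uint8),cv2.MORPH_CLOSE,np.ones((5,5))))
for i in range(1,k):
    if s[i,4]>15: print(s[i],c[i],plane(w,[c[i]],.0855,M))
cv2.imwrite("pics/lab.png",cv2.resize(im[130:200,360:460,::-1],None,fx=7,fy=7,interpolation=cv2.INTER_CUBIC))
E
python3 -c "
from plan import *
go([([.49,.10,.26],-80),([.527,-.393,.24],-49.2)],.085,maxrows=30)"
```

```text
now [0.4737 0.2382 0.2155] t 29.15 F [ 0.4  0.6 -1.3] w 0.0001 q [-0.77  0.73  0.49  1.71 -0.46  0.81 -1.6 ]
{"travel": [[-0.0115, 0.0345, -0.0026], [-0.0114, 0.0346, -0.0015], [-0.0113, 0.0347, -0.0003], [-0.0112, 0.0347, 0.0008], [0.0017, 0.041, 0.0041]], "dr": [[-0.033, -0.001, 0.003], [-0.033, -0.001, 0.003], [-0.033, -0.001, 0.003], [-0.033, -0.001, 0.003], [-0.045, 0.0, 0.0]], "jaw": [0.085, 0.085, 0.085, 0.085, 0.085]}
{"travel": [[0.0017, 0.0408, 0.0059], [0.0017, 0.0405, 0.0077], [0.0017, 0.0401, 0.0096], [0.0017, 0.0396, 0.0113], [0.0017, 0.0391, 0.0131]], "dr": [[-0.045, 0.0, 0.0], [-0.045, 0.0, 0.0], [-0.045, 0.0, 0.0], [-0.045, 0.0, 0.0], [-0.045, 0.0, 0.0]], "jaw": [0.085, 0.085, 0.085, 0.085, 0.085]}
{"travel": [[0.0017, 0.0384, 0.0148], [0.0017, 0.0377, 0.0165], [0.0017, 0.037, 0.0182], [0.0017, 0.0361, 0.0199], [0.0017, 0.0352, 0.0214]], "dr": [[-0.045, 0.0, 0.0], [-0.045, 0.0, 0.0], [-0.045, 0.0, 0.0], [-0.045, 0.0, 0.0], [-0.045, 0.0, 0.0]], "jaw": [0.085, 0.085, 0.085, 0.085, 0.085]}
{"travel": [[0.0017, 0.0342, 0.023]], "dr": [[-0.045, 0.0, 0.0]], "jaw": [0.085]}
rows 16
```

View pics/lab.png

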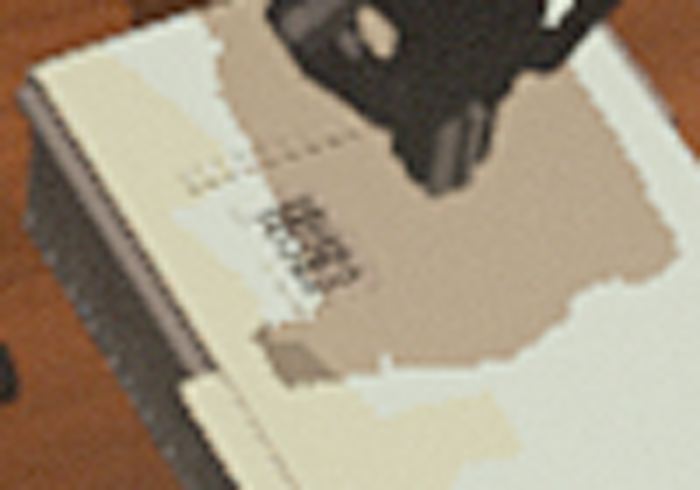

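Request:
drive_tool(
  travel=[
    [-0.0115, 0.0345, -0.0026],
    [-0.0115, 0.0345, -0.0015],
    [-0.0115, 0.0347, 0],
    [-0.0112, 0.0347, 0.001],
    [0.0017, 0.041, 0.004],
  ],
  dr=[
    [-0.033, 0, 0.003],
    [-0.033, 0, 0.003],
    [-0.033, 0, 0.003],
    [-0.033, 0, 0.003],
    [-0.045, 0, 0],
  ],
  jaw=[0.085, 0.085, 0.085, 0.085, 0.085],
)

```text
t: 29.57
ee_pos: [0.4914, 0.0626, 0.2538]
tcp_rot: [-0.084, -0.7, -0.085, 0.705]
force: [1.7, -1.2, 0.3]
gripper_width: 0.0606
```

Request:
drive_tool(
  travel=[
    [0.0017, 0.041, 0.006],
    [0.0017, 0.04, 0.008],
    [0.0017, 0.04, 0.01],
    [0.0017, 0.04, 0.011],
    [0.0017, 0.039, 0.013],
  ],
  dr=[
    [-0.045, 0, 0],
    [-0.045, 0, 0],
    [-0.045, 0, 0],
    [-0.045, 0, 0],
    [-0.045, 0, 0],
  ],
  jaw=[0.085, 0.085, 0.085, 0.085, 0.085],
)

```text
t: 29.98
ee_pos: [0.5099, -0.1459, 0.2406]
tcp_rot: [-0.166, -0.683, -0.169, 0.691]
force: [0.1, 0.2, 0.1]
gripper_width: 0.0848
```

```bash
python3 -c "
from wr import *
w,M,s=shot('s33','scene');print(plane(w,[[404,164.7]],.0855,M))
from plan import *
go([([.527,-.393,.24],-49.2)],.085,maxrows=30)"
```

```text
[[0.40588486 0.2417711  0.0855    ]]
now [ 0.509  -0.1553  0.2403] t 30.03 F [ -4.5 -12.7  -2.3] w 0.0848 q [ 0.07  0.68  0.3   1.65 -0.24  0.86 -0.62]
{"travel": [[0.0001, 0.0366, 0.0154], [0.0001, 0.036, 0.0168], [0.0001, 0.0353, 0.0183], [0.0001, 0.0345, 0.0196], [0.0001, 0.0337, 0.021]], "dr": [[-0.04, 0.002, 0.001], [-0.04, 0.002, 0.001], [-0.04, 0.002, 0.001], [-0.04, 0.002, 0.001], [-0.04, 0.002, 0.001]], "jaw": [0.085, 0.085, 0.085, 0.085, 0.085]}
{"travel": [[0.0001, 0.0329, 0.0223]], "dr": [[-0.04, 0.002, 0.001]], "jaw": [0.085]}
rows 6
```

View pics/s33.png

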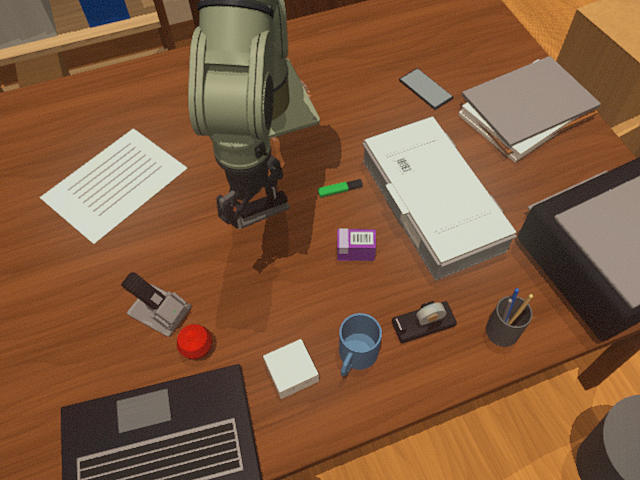

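Request:
drive_tool(
  travel=[
    [0, 0.037, 0.015],
    [0, 0.036, 0.017],
    [0, 0.035, 0.018],
    [0, 0.034, 0.02],
    [0, 0.034, 0.021],
  ],
  dr=[
    [-0.04, 0.002, 0],
    [-0.04, 0.002, 0],
    [-0.04, 0.002, 0],
    [-0.04, 0.002, 0],
    [-0.04, 0.002, 0],
  ],
  jaw=[0.085, 0.085, 0.085, 0.085, 0.085],
)

```text
t: 30.45
ee_pos: [0.5241, -0.3467, 0.2333]
tcp_rot: [-0.233, -0.664, -0.243, 0.668]
force: [2.0, -0.0, 0.9]
gripper_width: 0.0851
```

Request:
drive_tool(
  travel=[
    [0.015, 0.02, 0.015],
    [0.015, 0, 0],
    [0, 0, 0],
    [0, 0, 0],
  ],
  dr=[
    [-0.04, 0, 0],
    [0, 0, 0],
    [0, 0, 0],
    [0, 0, 0],
  ],
  jaw=[0.085, 0.085, 0.085, 0.085],
)

```text
t: 30.78
ee_pos: [0.5209, -0.3812, 0.1959]
tcp_rot: [-0.243, -0.658, -0.256, 0.665]
force: [0.1, -0.1, -0.5]
gripper_width: 0.0852
```

```bash
python3 wr.py w34; python3 scan.py w34; python3 -c "
from plan import *
go([([.5275,-.3935,.14],-49.2),([.5275,-.3935,.083],-49.2)],.085,maxrows=30,step=.025)"
```

```text
[ 0.5209 -0.3812  0.1959] [[-0.016, 0.66, -0.752], [0.014, -0.751, -0.66], [-1.0, -0.021, 0.002]] 30.7833 [ 0.1 -0.1 -0.5] 0.08520591284225389
blob [ 318  215   49   84 3095]
plane 3078 3095 [ 0.5234 -0.3968  0.0957] n [0.4957 0.4171 0.7618] tilt 40.37636924689367 yaw n 40.07589473871157
x axis [ 0.5397  0.5393 -0.6464] yaw 44.978576992231105 pitch 40.27275829859744
extent [[-0.0227 -0.0165 -0.0025]
 [ 0.0344  0.0154  0.002 ]] len
origin [ 0.5338 -0.3871  0.0513] grip pt [ 0.5411 -0.3799  0.0635]
now [ 0.521  -0.3806  0.1958] t 30.83 F [-0.5  0.3 -1.3] w 0.0849 q [ 0.51  0.9   0.18  1.24 -0.17  1.03 -0.14]
{"travel": [[0.0185, 0.0051, 0.0012], [0.0185, 0.0049, 0.0012], [0.0186, 0.0048, 0.0012], [0.019, 0.0, 0.0], [0.019, 0.0, 0.0]], "dr": [[0.003, 0.001, 0.007], [0.003, 0.001, 0.007], [0.003, 0.001, 0.007], [0.0, 0.0, 0.0], [0.0, 0.0, 0.0]], "jaw": [0.085, 0.085, 0.085, 0.085, 0.085]}
{"travel": [[0.019, 0.0, 0.0]], "dr": [[0.0, 0.0, 0.0]], "jaw": [0.085]}
rows 6
```

View pics/w34.png

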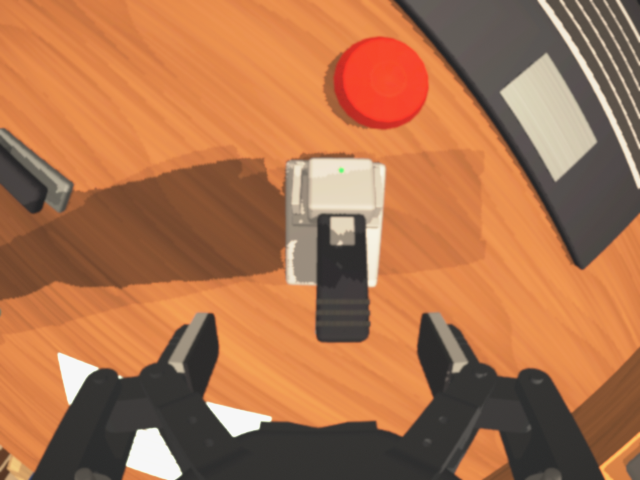

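Request:
drive_tool(
  travel=[
    [0.018, 0.006, 0.0012],
    [0.018, 0.005, 0.0012],
    [0.018, 0.005, 0.0012],
    [0, 0, 0],
    [0, 0, 0],
  ],
  dr=[
    [0.003, 0, 0.007],
    [0.003, 0, 0.007],
    [0.003, 0, 0.007],
    [0, 0, 0],
    [0, 0, 0],
  ],
  jaw=[0.085, 0.085, 0.085, 0.085, 0.085],
)

```text
t: 31.25
ee_pos: [0.5322, -0.3899, 0.1439]
tcp_rot: [0.249, 0.663, 0.247, -0.661]
force: [0.5, -0.3, 0.1]
gripper_width: 0.0849
```

```bash
python3 wr.py w35; python3 scan.py w35; python3 -c "
from plan import *
go([([.528,-.394,.083],-49.2)],.085,maxrows=30,step=.025)"
```

```text
[ 0.5322 -0.3899  0.1439] [[0.003, 0.657, -0.754], [-0.001, -0.754, -0.657], [-1.0, 0.003, -0.001]] 31.25 [ 0.5 -0.3  0.1] 0.08489490004256102
blob [ 286  243   62  155 5317]
plane 5271 5317 [ 0.5205 -0.3968  0.0976] n [0.4964 0.417  0.7614] tilt 40.41414463394879 yaw n 40.03528520792519
x axis [ 0.6919  0.3396 -0.6371] yaw 26.145849352859265 pitch 39.576981912046
extent [[-0.0445 -0.0201 -0.0038]
 [ 0.0393  0.0187  0.0033]] len
origin [ 0.5186 -0.3984  0.067 ] grip pt [ 0.5278 -0.3939  0.0792]
now [ 0.5323 -0.3897  0.1439] t 31.3 F [ 0.5  0.  -0.1] w 0.0852 q [ 0.51  0.97  0.17  1.26 -0.18  0.92 -0.14]
{"travel": [[0.0203, 0.0001, 0.002], [0.0203, 0.0001, 0.002], [0.0203, 0.0001, 0.002]], "dr": [[0.002, 0.0, -0.001], [0.002, 0.0, -0.001], [0.002, 0.0, -0.001]], "jaw": [0.085, 0.085, 0.085]}
rows 3
```

View pics/w35.png

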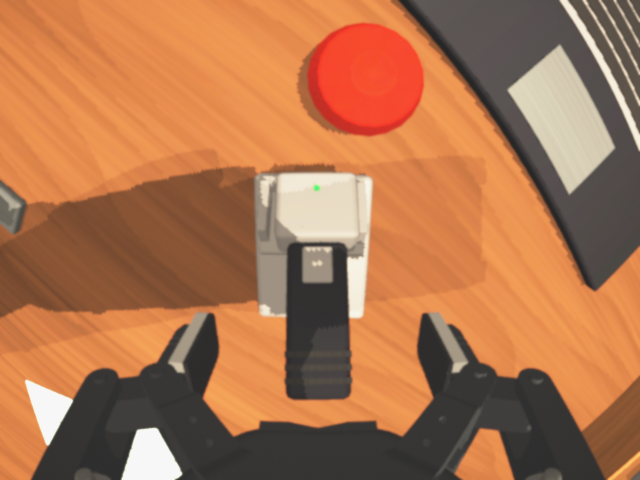

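Grip is centred at u≈318 and straight. I go down.

Request:
drive_tool(
  travel=[
    [0.021, 0, 0.002],
    [0.021, 0, 0.002],
    [0.019, 0, 0.002],
    [0, 0, 0],
  ],
  dr=[
    [0.002, 0, 0],
    [0.002, 0, 0],
    [0, 0, 0],
    [0, 0, 0],
  ],
  jaw=[0.085, 0.085, 0.085, 0.085],
)

```text
t: 31.63
ee_pos: [0.5309, -0.3926, 0.0879]
tcp_rot: [0.25, 0.665, 0.245, -0.66]
force: [-0.1, 0.7, -0.3]
gripper_width: 0.0849
```

```bash
python3 -c "
from plan import *
go([([.528,-.394,.083],-49.2)],.085,maxrows=30,step=.025)"
```

```text
now [ 0.5309 -0.3926  0.0879] t 31.63 F [-0.1  0.7 -0.3] w 0.0849 q [ 0.52  1.04  0.15  1.31 -0.19  0.8  -0.12]
{"travel": [[0.0049, -0.0009, 0.0031]], "dr": [[0.003, -0.004, -0.009]], "jaw": [0.085]}
rows 1
```

Request:
drive_tool(
  travel=[
    [0.006, -0.001, 0.003],
    [0, 0, 0],
    [0, 0, 0],
    [0, 0, 0],
    [0, 0, 0],
  ],
  dr=[
    [0.003, -0.004, -0.009],
    [0, 0, 0],
    [0, 0, 0],
    [0, 0, 0],
    [0, 0, 0],
  ],
  jaw=[0.085, 0.085, 0.05, 0.02, 0.02],
)

```text
t: 32.05
ee_pos: [0.5301, -0.394, 0.0878]
tcp_rot: [0.248, 0.664, 0.246, -0.661]
force: [0.5, 0.3, 0.1]
gripper_width: 0.0509
```

Request:
drive_tool(
  travel=[
    [0, 0, 0],
    [0, 0, 0],
    [0, 0, 0],
    [0, 0, 0],
    [0, 0, 0],
  ],
  dr=[
    [0, 0, 0],
    [0, 0, 0],
    [0, 0, 0],
    [0, 0, 0],
    [0, 0, 0],
  ],
  jaw=[0.02, 0.02, 0.02, 0.02, 0.02],
)

```text
t: 32.47
ee_pos: [0.529, -0.3925, 0.0897]
tcp_rot: [0.247, 0.663, 0.247, -0.662]
force: [-0.6, 0.6, -1.8]
gripper_width: 0.0329
```

```bash
python3 wr.py w36
```

```text
[ 0.529  -0.3925  0.0897] [[0.002, 0.655, -0.756], [0.001, -0.756, -0.655], [-1.0, 0.001, -0.002]] 32.4667 [-0.6  0.6 -1.8] 0.03286143811412244
```

Request:
drive_tool(
  travel=[
    [-0.02, 0, 0],
    [-0.03, 0, 0],
    [-0.035, 0, 0],
    [-0.04, 0, 0],
    [-0.02, 0, 0],
  ],
  dr=[
    [0, 0, 0],
    [0, 0, 0],
    [0, 0, 0],
    [0, 0, 0],
    [0, 0, 0],
  ],
  jaw=[0.02, 0.02, 0.02, 0.02, 0.02],
)

```text
t: 32.93
ee_pos: [0.5273, -0.3917, 0.2348]
tcp_rot: [-0.245, -0.661, -0.249, 0.664]
force: [-0.3, 0.3, -0.9]
gripper_width: 0.0329
```

```bash
python3 wr.py w37; python3 held.py w37; python3 -c "
from plan import *
from station import r
print(r.get_state()['joints'])
# beam yaw = toolyaw+90 ; choose beam yaw 135 -> tool yaw 45
for by in (100,120,135):
    b=np.radians(by);print(by,np.array([.406,.240])-.121*np.array([np.cos(b),np.sin(b)]))
"
```

```text
[ 0.5273 -0.3917  0.2348] [[-0.006, 0.654, -0.756], [0.005, -0.756, -0.654], [-1.0, -0.008, 0.001]] 32.9333 [-0.3  0.3 -0.9] 0.032948158427625655
head plane 7067 [ 0.0267 -0.0011 -0.0401] n(tool) [-0.7633  0.0075 -0.646 ] pitch 40.2461580505224 roll 0.43115286333779596
grip plane 5985 [-0.0031  0.0001  0.0017] [-0.7931  0.0171 -0.6088] 37.51917385633911
X meas [ 0.646   0.     -0.7633]
x ext [-0.0392  0.0217] y ext [-0.023  0.022]
window in tool [ 0.0522 -0.0005 -0.047 ] beam [ 0.646   0.     -0.7633]
[ 0.51466045  0.87244542  0.19148919  1.15250061 -0.1624155   1.13518409
 -0.14901086]
100 [0.42701143 0.12083826]
120 [0.4665     0.13521093]
135 [0.49155992 0.15444008]
```

View pics/w37.png

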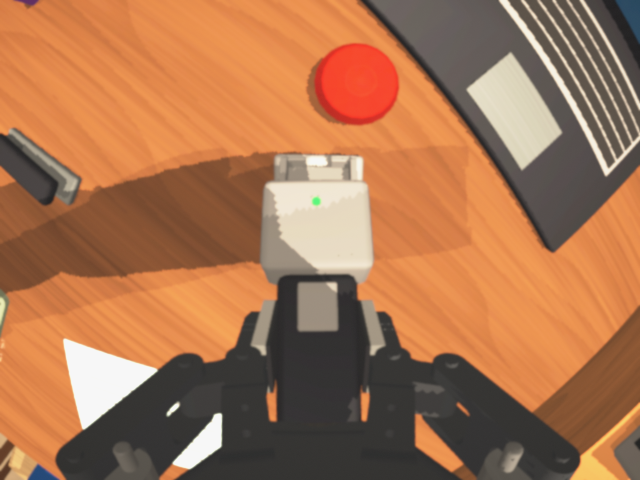

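```bash
sed -i 's/\.0496,-\.0007,-\.0487/.0522,-.0005,-.047/' beam.py; python3 -c "
from plan import *
go([([.51,-.13,.235],-10),([.466,.1365,.22],30)],.02,maxrows=30)"
```

```text
now [ 0.5278 -0.3922  0.2372] t 32.98 F [ 1.1 -0.2  3.2] w 0.0325 q [ 0.51  0.87  0.19  1.15 -0.16  1.14 -0.15]
{"travel": [[0.0004, -0.03, -0.0226], [0.0004, -0.0276, -0.0254], [0.0004, -0.025, -0.028], [0.0004, -0.0222, -0.0303], [0.0004, -0.0191, -0.0323]], "dr": [[-0.098, 0.0, 0.001], [-0.098, 0.0, 0.001], [-0.098, 0.0, 0.001], [-0.098, 0.0, 0.001], [-0.098, 0.0, 0.001]], "jaw": [0.02, 0.02, 0.02, 0.02, 0.02]}
{"travel": [[0.0003, -0.0159, -0.034], [0.0003, -0.0125, -0.0354], [0.0021, -0.0128, -0.0364], [0.0021, -0.0091, -0.0375], [0.0021, -0.0053, -0.0382]], "dr": [[-0.098, 0.0, 0.001], [-0.098, 0.0, 0.001], [-0.1, 0.0, 0.0], [-0.1, 0.0, 0.0], [-0.1, 0.0, 0.0]], "jaw": [0.02, 0.02, 0.02, 0.02, 0.02]}
{"travel": [[0.0021, -0.0015, -0.0386], [0.0021, 0.0023, -0.0385], [0.0021, 0.0062, -0.0381], [0.0021, 0.0099, -0.0373]], "dr": [[-0.1, 0.0, 0.0], [-0.1, 0.0, 0.0], [-0.1, 0.0, 0.0], [-0.1, 0.0, 0.0]], "jaw": [0.02, 0.02, 0.02, 0.02]}
rows 14
```

Request:
drive_tool(
  travel=[
    [0, -0.03, -0.0226],
    [0, -0.0276, -0.025],
    [0, -0.025, -0.028],
    [0, -0.022, -0.03],
    [0, -0.019, -0.032],
  ],
  dr=[
    [-0.098, 0, 0],
    [-0.098, 0, 0],
    [-0.098, 0, 0],
    [-0.098, 0, 0],
    [-0.098, 0, 0],
  ],
  jaw=[0.02, 0.02, 0.02, 0.02, 0.02],
)

```text
t: 33.4
ee_pos: [0.5122, -0.2074, 0.2375]
tcp_rot: [-0.404, -0.581, -0.401, 0.582]
force: [1.6, -0.1, -1.8]
gripper_width: 0.0328
```

Request:
drive_tool(
  travel=[
    [0, -0.016, -0.034],
    [0, -0.0125, -0.035],
    [0.002, -0.013, -0.036],
    [0.002, -0.009, -0.037],
    [0.002, -0.005, -0.038],
  ],
  dr=[
    [-0.098, 0, 0],
    [-0.098, 0, 0],
    [-0.1, 0, 0],
    [-0.1, 0, 0],
    [-0.1, 0, 0],
  ],
  jaw=[0.02, 0.02, 0.02, 0.02, 0.02],
)

```text
t: 33.82
ee_pos: [0.4823, -0.0118, 0.2304]
tcp_rot: [0.541, 0.458, 0.537, -0.458]
force: [1.8, -0.2, -2.0]
gripper_width: 0.0326
```

```bash
python3 -c "
from plan import *
go([([.466,.1365,.215],30)],.02,maxrows=30,step=.035)"
```

```text
now [ 0.4823 -0.0118  0.2304] t 33.82 F [ 1.8 -0.2 -2. ] w 0.0326 q [-0.02  0.6  -0.05  1.84  0.05  0.7   0.07]
{"travel": [[0.0029, 0.0016, -0.0298], [0.003, 0.0037, -0.0296], [0.003, 0.0058, -0.0293], [0.003, 0.0079, -0.0288], [0.0031, 0.01, -0.0281]], "dr": [[-0.072, 0.001, 0.0], [-0.072, 0.001, 0.0], [-0.072, 0.001, 0.0], [-0.072, 0.001, 0.0], [-0.072, 0.001, 0.0]], "jaw": [0.02, 0.02, 0.02, 0.02, 0.02]}
rows 5
```

Request:
drive_tool(
  travel=[
    [0.003, 0.001, -0.03],
    [0.003, 0.003, -0.029],
    [0.003, 0.005, -0.028],
    [0.003, 0.007, -0.025],
    [0.003, 0.006, -0.015],
  ],
  dr=[
    [-0.072, 0, 0],
    [-0.072, 0, 0],
    [-0.072, 0, 0],
    [-0.072, 0, 0],
    [-0.06, 0, 0],
  ],
  jaw=[0.02, 0.02, 0.02, 0.02, 0.02],
)

```text
t: 34.23
ee_pos: [0.4631, 0.1279, 0.2143]
tcp_rot: [0.617, 0.35, 0.613, -0.349]
force: [0.1, -0.4, -2.3]
gripper_width: 0.0328
```

Request:
drive_tool(
  travel=[
    [0, 0, 0],
    [0, 0, 0],
  ],
  dr=[
    [0, 0, 0],
    [0, 0, 0],
  ],
  jaw=[0.02, 0.02],
)

```text
t: 34.4
ee_pos: [0.4623, 0.1317, 0.2135]
tcp_rot: [0.618, 0.348, 0.615, -0.346]
force: [0.2, -0.9, -1.8]
gripper_width: 0.0327
```

```bash
python3 wr.py w38; python3 beam.py "[.406,.240,.0855]"; python3 -c "
from plan import *
go([([.466,.1365,.199],30)],.02,maxrows=30,step=.035)"
```

```text
[0.4623 0.1317 0.2135] [[0.005, 0.855, 0.519], [0.0, 0.519, -0.855], [-1.0, 0.005, 0.002]] 34.4 [ 0.2 -0.9 -1.8] 0.03269516741078112
t 34.45 label in window x,y,z mm [106.2  -8.   -9.3] off sq 49.71019585089758 qd 0.023331036556239484
now [0.4623 0.1316 0.2136] t 34.45 F [-0.4  0.8 -2.4] w 0.0328 q [-0.27  0.62 -0.13  1.87  0.13  0.65  0.07]
{"travel": [[0.0146, 0.0056, -0.0023]], "dr": [[0.022, 0.002, -0.005]], "jaw": [0.02]}
rows 1
```

View pics/w38.png

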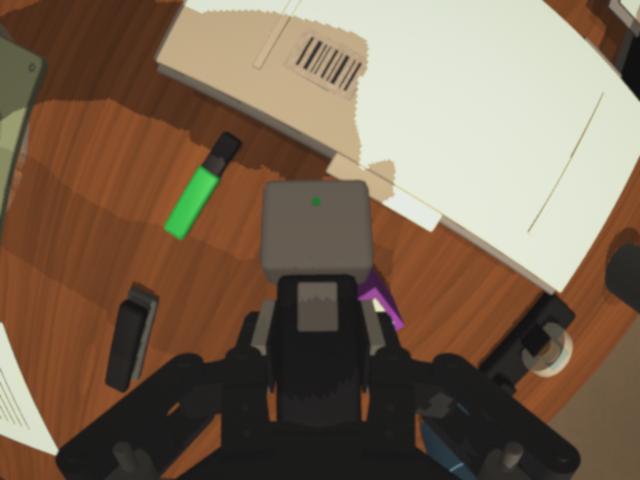

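The lid label is at about (327,64). I compute it from this view and correct.

```bash
python3 - <<'E'
from h import *
w=dict(np.load("w38.npz"));M=T(w,(w["ep"],w["er"]));print(plane(w,[[327,64]],.0855,M,True),cloud(w,M,True)[64,327])
E
```

```text
[[0.4049681  0.23847844 0.0855    ]] [0.40502641 0.23831902 0.08663135]
```

Request:
drive_tool(
  travel=[
    [0.014, 0.005, -0.003],
    [0, 0, 0],
  ],
  dr=[
    [0.02, 0.002, -0.005],
    [0, 0, 0],
  ],
  jaw=[0.02, 0.02],
)

```text
t: 34.62
ee_pos: [0.4658, 0.1352, 0.1996]
tcp_rot: [0.612, 0.355, 0.611, -0.355]
force: [-0.0, 1.4, -1.9]
gripper_width: 0.0329
```

```bash
python3 beam.py "[.406,.240,.0855]"; python3 wr.py w39
```

```text
t 34.6167 label in window x,y,z mm [96.3 -0.7  0.4] off sq 49.78123342180847 qd 0.07391126833207093
[0.4658 0.1352 0.1996] [[0.001, 0.868, 0.497], [-0.001, 0.497, -0.868], [-1.0, 0.0, 0.001]] 34.6167 [-0.   1.4 -1.9] 0.03292476851973288
```

View pics/w39.png

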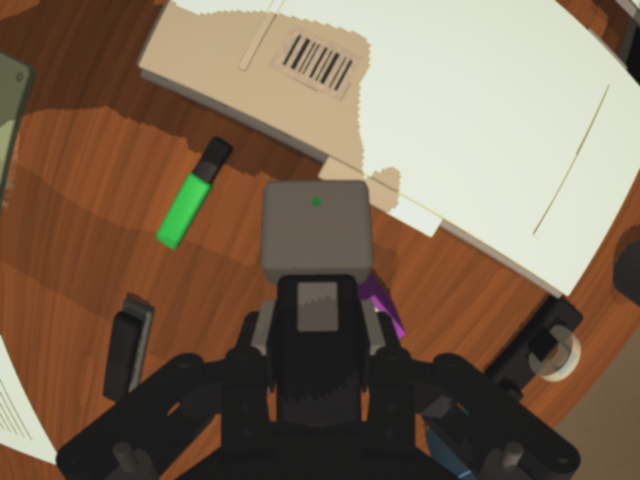

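Label centred in line (u≈317). I hold.

Request:
drive_tool(
  travel=[
    [0, 0, 0],
    [0, 0, 0],
    [0, 0, 0],
    [0, 0, 0],
    [0, 0, 0],
  ],
  dr=[
    [0, 0, 0],
    [0, 0, 0],
    [0, 0, 0],
    [0, 0, 0],
    [0, 0, 0],
  ],
  jaw=[0.02, 0.02, 0.02, 0.02, 0.02],
)

```text
t: 35.08
ee_pos: [0.4665, 0.1316, 0.2028]
tcp_rot: [0.613, 0.356, 0.61, -0.355]
force: [-0.1, 0.9, -2.0]
gripper_width: 0.033
```

Request:
drive_tool(
  travel=[
    [0, 0, 0],
    [0, 0, 0],
    [0, 0, 0],
    [0, 0, 0],
    [0, 0, 0],
  ],
  dr=[
    [0, 0, 0],
    [0, 0, 0],
    [0, 0, 0],
    [0, 0, 0],
    [0, 0, 0],
  ],
  jaw=[0.02, 0.02, 0.02, 0.02, 0.02],
)

```text
t: 35.5
ee_pos: [0.4665, 0.1315, 0.2032]
tcp_rot: [0.613, 0.356, 0.61, -0.355]
force: [-0.3, 0.7, -1.8]
gripper_width: 0.0329
```

Request:
drive_tool(
  travel=[
    [0, 0, 0],
    [0, 0, 0],
    [0, 0, 0],
    [0, 0, 0],
    [0, 0, 0],
  ],
  dr=[
    [0, 0, 0],
    [0, 0, 0],
    [0, 0, 0],
    [0, 0, 0],
    [0, 0, 0],
  ],
  jaw=[0.02, 0.02, 0.02, 0.02, 0.02],
)

```text
t: 35.92
ee_pos: [0.4665, 0.1315, 0.2032]
tcp_rot: [0.613, 0.356, 0.61, -0.355]
force: [0.2, -0.4, -2.6]
gripper_width: 0.0328
```

```bash
python3 beam.py "[.406,.240,.0855]"; python3 beam.py "[.405,.2384,.0855]";python3 wr.py w40;python3 held.py w40; python3 -c "
from plan import *
go([([.49,-.13,.245],-10),([.525,-.390,.245],-49.1)],.02,maxrows=30)"
```

```text
t 35.9167 label in window x,y,z mm [101.3  -1.1   0.3] off sq 49.64144511342467 qd 0.0014987924248452006
t 35.9167 label in window x,y,z mm [100.6   0.5  -0.2] off sq 49.64144511342467 qd 0.0014987924248452006
[0.4665 0.1315 0.2032] [[0.005, 0.869, 0.495], [-0.001, 0.495, -0.869], [-1.0, 0.003, 0.003]] 35.9167 [ 0.2 -0.4 -2.6] 0.032814680701596995
head plane 7085 [ 0.0267 -0.0016 -0.0402] n(tool) [-0.763   0.0072 -0.6464] pitch 40.272675302195545 roll 0.41491650505383804
grip plane 5985 [-0.0032 -0.0005  0.0019] [-0.7857  0.0097 -0.6186] 38.21735750032351
X meas [ 0.6464  0.     -0.763 ]
x ext [-0.0392  0.0217] y ext [-0.0235  0.0214]
window in tool [ 0.0522 -0.001  -0.047 ] beam [ 0.6464  0.     -0.763 ]
now [0.4665 0.1315 0.2032] t 35.97 F [-0.1  0.7 -1.6] w 0.0325 q [-0.28  0.65 -0.12  1.87  0.12  0.63  0.05]
{"travel": [[-0.0059, -0.0155, 0.0342], [-0.0059, -0.0121, 0.0355], [-0.0059, -0.0085, 0.0365], [-0.0059, -0.0049, 0.0372], [-0.0059, -0.0012, 0.0375]], "dr": [[0.099, 0.0, -0.001], [0.099, 0.0, -0.001], [0.099, 0.0, -0.001], [0.099, 0.0, -0.001], [0.099, 0.0, -0.001]], "jaw": [0.02, 0.02, 0.02, 0.02, 0.02]}
{"travel": [[-0.0059, 0.0025, 0.0374], [-0.006, 0.0062, 0.037], [0.0, 0.0114, 0.0357], [0.0, 0.0148, 0.0344], [0.0, 0.0181, 0.0328]], "dr": [[0.099, 0.0, -0.001], [0.099, 0.0, -0.001], [0.097, 0.0, 0.0], [0.097, 0.0, 0.0], [0.097, 0.0, 0.0]], "jaw": [0.02, 0.02, 0.02, 0.02, 0.02]}
{"travel": [[0.0, 0.0212, 0.0309], [0.0, 0.0241, 0.0287], [0.0, 0.0268, 0.0262], [0.0, 0.0292, 0.0235]], "dr": [[0.097, 0.0, 0.0], [0.097, 0.0, 0.0], [0.097, 0.0, 0.0], [0.097, 0.0, 0.0]], "jaw": [0.02, 0.02, 0.02, 0.02]}
rows 14
```

Request:
drive_tool(
  travel=[
    [-0.006, -0.0155, 0.034],
    [-0.006, -0.012, 0.0355],
    [-0.006, -0.0085, 0.0365],
    [-0.006, -0.005, 0.037],
    [-0.006, -0.001, 0.0375],
  ],
  dr=[
    [0.099, 0, 0],
    [0.099, 0, 0],
    [0.099, 0, 0],
    [0.099, 0, 0],
    [0.099, 0, 0],
  ],
  jaw=[0.02, 0.02, 0.02, 0.02, 0.02],
)

```text
t: 36.38
ee_pos: [0.4831, -0.0535, 0.2332]
tcp_rot: [0.505, 0.497, 0.505, -0.493]
force: [0.5, 0.3, -1.7]
gripper_width: 0.0329
```

Request:
drive_tool(
  travel=[
    [-0.006, 0.0025, 0.0375],
    [-0.006, 0.006, 0.037],
    [0, 0.011, 0.036],
    [0, 0.015, 0.034],
    [0, 0.018, 0.033],
  ],
  dr=[
    [0.099, 0, 0],
    [0.099, 0, 0],
    [0.097, 0, 0],
    [0.097, 0, 0],
    [0.097, 0, 0],
  ],
  jaw=[0.02, 0.02, 0.02, 0.02, 0.02],
)

```text
t: 36.8
ee_pos: [0.5011, -0.2499, 0.2473]
tcp_rot: [0.363, 0.61, 0.362, -0.604]
force: [1.4, 0.9, -1.5]
gripper_width: 0.0328
```

```bash
python3 -c "
from plan import *
go([([.527,-.391,.235],-49.1)],.02,maxrows=30,step=.035)"
```

```text
now [ 0.5011 -0.2499  0.2473] t 36.8 F [ 1.4  0.9 -1.5] w 0.0328 q [ 0.35  0.69  0.1   1.55 -0.09  0.9  -0.  ]
{"travel": [[0.0024, 0.0179, 0.0224], [0.0024, 0.0195, 0.021], [0.0024, 0.021, 0.0196], [0.0025, 0.0224, 0.018], [0.0025, 0.0236, 0.0163]], "dr": [[0.073, -0.001, -0.001], [0.073, -0.001, -0.001], [0.073, -0.001, -0.001], [0.073, -0.001, -0.001], [0.073, -0.001, -0.001]], "jaw": [0.02, 0.02, 0.02, 0.02, 0.02]}
rows 5
```

Request:
drive_tool(
  travel=[
    [0.0024, 0.018, 0.0224],
    [0.0024, 0.0195, 0.021],
    [0.0024, 0.021, 0.0195],
    [0.0025, 0.021, 0.017],
    [0.0025, 0.017, 0.012],
  ],
  dr=[
    [0.073, 0, 0],
    [0.073, 0, 0],
    [0.073, 0, 0],
    [0.073, 0, 0],
    [0.06, 0, 0],
  ],
  jaw=[0.02, 0.02, 0.02, 0.02, 0.02],
)

```text
t: 37.22
ee_pos: [0.5223, -0.3927, 0.2347]
tcp_rot: [0.243, 0.667, 0.242, -0.662]
force: [0.8, 0.3, -2.0]
gripper_width: 0.033
```

Request:
drive_tool(
  travel=[
    [0, 0, 0],
    [0, 0, 0],
  ],
  dr=[
    [0, 0, 0],
    [0, 0, 0],
  ],
  jaw=[0.02, 0.02],
)

```text
t: 37.38
ee_pos: [0.5209, -0.3971, 0.2327]
tcp_rot: [0.24, 0.667, 0.239, -0.664]
force: [-0.2, 0.9, -1.9]
gripper_width: 0.0331
```

```bash
python3 -c "
from plan import *
go([([.529,-.3928,.145],-49.1)],.02,maxrows=30,step=.025)"
```

```text
now [ 0.5209 -0.3971  0.2327] t 37.38 F [-0.2  0.9 -1.9] w 0.0331 q [ 0.52  0.87  0.2   1.18 -0.18  1.1  -0.15]
{"travel": [[0.0219, 0.0004, -0.0022], [0.0219, 0.0004, -0.0022], [0.0219, 0.0005, -0.0022], [0.0219, 0.0005, -0.0022]], "dr": [[-0.006, -0.001, -0.001], [-0.006, -0.001, -0.001], [-0.006, -0.001, -0.001], [-0.006, -0.001, -0.001]], "jaw": [0.02, 0.02, 0.02, 0.02]}
rows 4
```

Request:
drive_tool(
  travel=[
    [0.022, 0, -0.0022],
    [0.022, 0, -0.0022],
    [0.022, 0, -0.0022],
    [0.015, 0, -0.0022],
    [0, 0, 0],
  ],
  dr=[
    [-0.006, 0, 0],
    [-0.006, 0, 0],
    [-0.006, 0, 0],
    [-0.006, 0, 0],
    [0, 0, 0],
  ],
  jaw=[0.02, 0.02, 0.02, 0.02, 0.02],
)

```text
t: 37.8
ee_pos: [0.5288, -0.3888, 0.1497]
tcp_rot: [0.25, 0.664, 0.249, -0.659]
force: [-0.7, -0.0, -2.7]
gripper_width: 0.0324
```

```bash
python3 -c "
from plan import *
go([([.529,-.3928,.0897],-49.1)],.02,maxrows=30,step=.0125)"; python3 wr.py w41
```

```text
now [ 0.5288 -0.3888  0.1497] t 37.8 F [-0.7 -0.  -2.7] w 0.0324 q [ 0.51  0.96  0.17  1.28 -0.19  0.92 -0.12]
{"travel": [[0.012, 0.0006, 0.0006], [0.012, 0.0006, 0.0005], [0.012, 0.0006, 0.0005], [0.012, 0.0006, 0.0005], [0.012, 0.0006, 0.0005]], "dr": [[0.002, -0.001, -0.001], [0.002, -0.001, -0.001], [0.002, -0.001, -0.001], [0.002, -0.001, -0.001], [0.002, -0.001, -0.001]], "jaw": [0.02, 0.02, 0.02, 0.02, 0.02]}
rows 5
[ 0.5288 -0.3888  0.1497] [[0.006, 0.66, -0.751], [0.001, -0.751, -0.66], [-1.0, 0.003, -0.005]] 37.8 [-0.7 -0.  -2.7] 0.03236970554130521
```

View pics/w41.png

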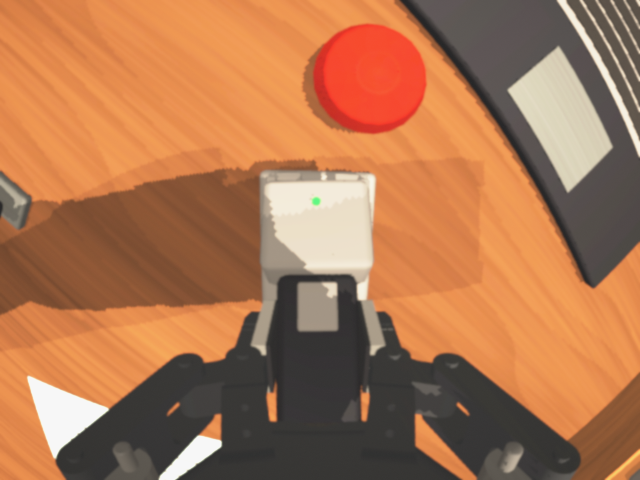

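Request:
drive_tool(
  travel=[
    [0.01, 0.002, 0.001],
    [0.01, 0.002, 0.001],
    [0.008, 0.001, 0.001],
    [0, 0, 0],
  ],
  dr=[
    [0.004, -0.001, 0],
    [0.003, -0.001, 0],
    [0.002, 0, 0],
    [0, 0, 0],
  ],
  jaw=[0.02, 0.02, 0.02, 0.02],
)

```text
t: 38.18
ee_pos: [0.5313, -0.3958, 0.1242]
tcp_rot: [0.249, 0.665, 0.244, -0.66]
force: [-0.3, 0.7, -1.9]
gripper_width: 0.0329
```

```bash
python3 -c "
from plan import *
go([([.529,-.3928,.0897],-49.1)],.02,maxrows=30,step=.0125)"; python3 wr.py w42
```

```text
now [ 0.5313 -0.3958  0.1242] t 38.18 F [-0.3  0.7 -1.9] w 0.0329 q [ 0.52  1.    0.17  1.27 -0.19  0.88 -0.12]
{"travel": [[0.0115, -0.0014, 0.0], [0.0115, -0.0013, -0.0001], [0.0115, -0.0013, -0.0001]], "dr": [[-0.001, -0.001, -0.003], [-0.001, -0.001, -0.003], [-0.001, -0.001, -0.003]], "jaw": [0.02, 0.02, 0.02]}
rows 3
[ 0.5313 -0.3958  0.1242] [[0.009, 0.653, -0.757], [-0.004, -0.757, -0.653], [-1.0, 0.009, -0.004]] 38.1833 [-0.3  0.7 -1.9] 0.0329065561193889
```

View pics/w42.png

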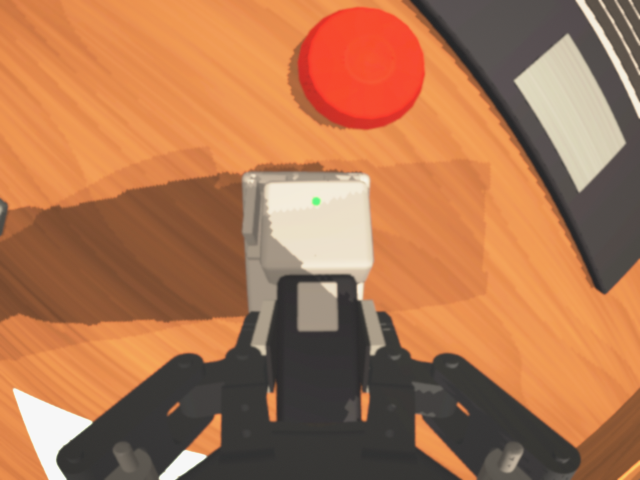

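Request:
drive_tool(
  travel=[
    [0.004, -0.0035, 0],
    [0, 0, 0],
    [0, 0, 0],
  ],
  dr=[
    [-0.001, -0.003, -0.008],
    [0, 0, 0],
    [0, 0, 0],
  ],
  jaw=[0.02, 0.02, 0.02],
)

```text
t: 38.48
ee_pos: [0.5292, -0.3934, 0.1215]
tcp_rot: [0.247, 0.663, 0.246, -0.662]
force: [0.4, -0.6, -1.9]
gripper_width: 0.0325
```

```bash
python3 -c "
from plan import *
go([([.529,-.3928,.0897],-49.1)],.02,maxrows=30,step=.0125)"; python3 wr.py w43
```

```text
now [ 0.5292 -0.3934  0.1215] t 38.48 F [ 0.4 -0.6 -1.9] w 0.0325 q [ 0.52  1.    0.17  1.28 -0.19  0.87 -0.12]
{"travel": [[0.0106, -0.0002, -0.0001], [0.0106, -0.0002, -0.0001], [0.0106, -0.0002, -0.0001]], "dr": [[0.0, 0.0, -0.001], [0.0, 0.0, -0.001], [0.0, 0.0, -0.001]], "jaw": [0.02, 0.02, 0.02]}
rows 3
[ 0.5292 -0.3934  0.1215] [[0.002, 0.654, -0.756], [-0.0, -0.756, -0.654], [-1.0, 0.002, -0.001]] 38.4833 [ 0.4 -0.6 -1.9] 0.03254996847147298
```

View pics/w43.png

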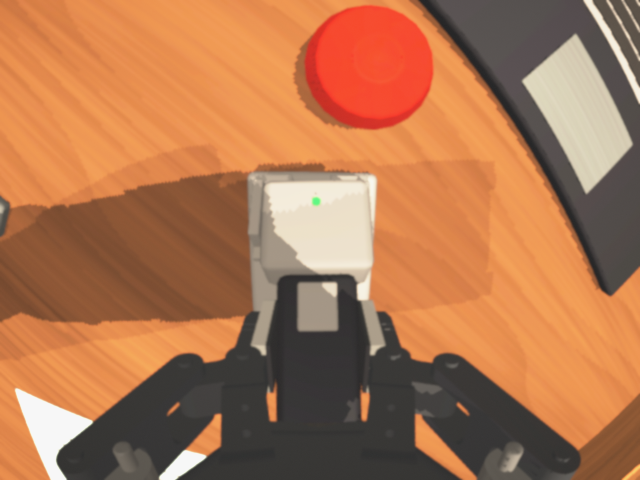

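Request:
drive_tool(
  travel=[
    [0.01, -0.0003, 0],
    [0.009, 0, 0],
    [0.007, 0, 0],
    [0.004, 0, 0],
    [0, 0, 0],
  ],
  dr=[
    [0, 0, 0],
    [0, 0, 0],
    [0, 0, 0],
    [0, 0, 0],
    [0, 0, 0],
  ],
  jaw=[0.02, 0.02, 0.02, 0.02, 0.02],
)

```text
t: 38.95
ee_pos: [0.5343, -0.3929, 0.0971]
tcp_rot: [0.251, 0.667, 0.244, -0.657]
force: [-1.6, -0.2, -1.8]
gripper_width: 0.0328
```

```bash
python3 -c "
from plan import *
go([([.529,-.3928,.0897],-49.1)],.02,maxrows=30,step=.0125)"
```

```text
now [ 0.5343 -0.3929  0.0971] t 38.95 F [-1.6 -0.2 -1.8] w 0.0328 q [ 0.52  1.03  0.16  1.3  -0.2   0.81 -0.12]
{"travel": [[0.0073, -0.0037, 0.004]], "dr": [[0.002, -0.01, -0.014]], "jaw": [0.02]}
rows 1
```

Request:
drive_tool(
  travel=[
    [0.001, -0.003, 0.004],
    [0, 0, 0],
  ],
  dr=[
    [0.002, -0.009, -0.012],
    [0, 0, 0],
  ],
  jaw=[0.02, 0.02],
)

```text
t: 39.12
ee_pos: [0.5337, -0.3924, 0.0976]
tcp_rot: [0.25, 0.666, 0.245, -0.659]
force: [0.2, -0.1, -1.9]
gripper_width: 0.0326
```

```bash
python3 -c "
from plan import *
go([([.529,-.3928,.0897],-49.1)],.02,maxrows=30,step=.0125)"; python3 wr.py w44; python3 held.py w44
```

```text
now [ 0.5337 -0.3924  0.0976] t 39.12 F [ 0.2 -0.1 -1.9] w 0.0326 q [ 0.52  1.03  0.16  1.29 -0.2   0.82 -0.12]
{"travel": [[0.0078, -0.0028, 0.0039]], "dr": [[0.002, -0.007, -0.009]], "jaw": [0.02]}
rows 1
[ 0.5337 -0.3924  0.0976] [[0.011, 0.656, -0.755], [-0.002, -0.755, -0.656], [-1.0, 0.009, -0.007]] 39.1167 [ 0.2 -0.1 -1.9] 0.03258311943882457
head plane 7031 [ 0.0169 -0.001  -0.0428] n(tool) [-0.8685 -0.0183 -0.4953] pitch 29.71193555945221 roll -1.0489798773309913
grip plane 5944 [-0.0039  0.0002  0.0012] [-0.8969 -0.0083 -0.4422] 26.251638365483554
X meas [ 0.4954  0.     -0.8687]
x ext [-0.0382  0.0525] y ext [-0.0223  0.0256]
window in tool [ 0.0559  0.0016 -0.081 ] beam [ 0.4954  0.     -0.8687]
```

View pics/w44.png

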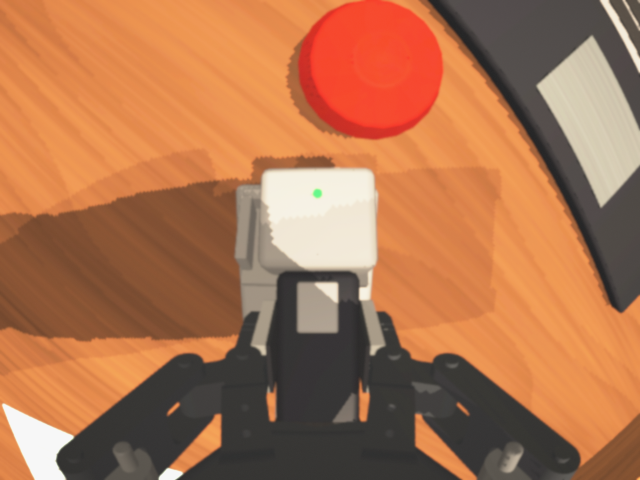

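Request:
drive_tool(
  travel=[
    [-0.015, 0, 0],
    [-0.015, 0, 0],
    [-0.01, 0, 0],
    [0, 0, 0],
    [0, 0, 0],
  ],
  dr=[
    [0, 0, 0],
    [0, 0, 0],
    [0, 0, 0],
    [0, 0, 0],
    [0, 0, 0],
  ],
  jaw=[0.02, 0.02, 0.02, 0.02, 0.02],
)

```text
t: 39.58
ee_pos: [0.5323, -0.3918, 0.1352]
tcp_rot: [0.249, 0.665, 0.246, -0.66]
force: [0.3, -0.2, -2.1]
gripper_width: 0.0327
```

```bash
python3 wr.py w45; python3 held.py w45; python3 - <<'E'
from h import *
w=dict(np.load("w45.npz"));M=w["tool_from_camera"];P=cloud(w,M,True)
print("held head front pts tool",P[185,315],P[260,315],"grip",P[300,317],P[400,317])
E
```

```text
[ 0.5323 -0.3918  0.1352] [[0.008, 0.656, -0.755], [-0.001, -0.755, -0.656], [-1.0, 0.006, -0.006]] 39.5833 [ 0.3 -0.2 -2.1] 0.032671479131365366
head plane 6990 [ 0.0169 -0.001  -0.0428] n(tool) [-0.868  -0.018  -0.4962] pitch 29.771769806595795 roll -1.0312906934460881
grip plane 5905 [-0.0038  0.0001  0.0016] [-0.8857 -0.0086 -0.4641] 27.659024035590733
X meas [ 0.4963  0.     -0.8682]
x ext [-0.0382  0.0237] y ext [-0.0224  0.0226]
window in tool [ 0.0417  0.0001 -0.0559] beam [ 0.4963  0.     -0.8682]
held head front pts tool [ 0.02383294 -0.00082315 -0.0571587 ] [ 0.00902849 -0.00076282 -0.03071536] grip [ 3.89600525e-03  1.16200772e-05 -1.60651257e-02] [-1.36807967e-02  2.58667214e-05  2.01147596e-02]
```

View pics/w45.png

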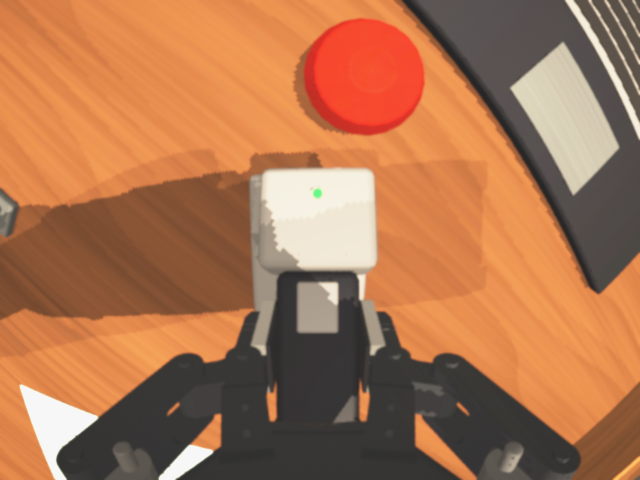

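```bash
python3 - <<'E'
from plan import *
M0=Rdown(-49.1)
Wa=np.array([.529,-.3925,.0897])+M0@[.0522,-.0007,-.047]
Wb=np.array([.5279,-.3935,.0867])+M0@[.0496,-.0007,-.0487]
print(Wa,Wb);W=(Wa+Wb)/2
Mt=Rdown(-49.1,-10.4);tp=W-Mt@[.0417,.0001,-.0559]
print("dock TCP",tp)
go([(tp+[0,0,.045],-49.1,-10.4)],.02,step=.02,rot=.06)
E
```

```text
[ 0.56406679 -0.36119808  0.0375    ] [ 0.56425175 -0.36108502  0.0371    ]
dock TCP [ 0.52822553 -0.39213604  0.08840595]
now [ 0.5323 -0.3918  0.1351] t 39.63 F [ 0.2 -0.7 -1.6] w 0.0329 q [ 0.52  0.98  0.17  1.27 -0.19  0.9  -0.12]
{"travel": [[0.0004, -0.0006, 0.0008], [0.0005, -0.0006, 0.0008], [0.0005, -0.0006, 0.0008], [0.0005, -0.0006, 0.0008]], "dr": [[0.0, -0.047, -0.002], [0.0, -0.047, -0.002], [0.0, -0.047, -0.002], [0.0, -0.047, -0.002]], "jaw": [0.02, 0.02, 0.02, 0.02]}
rows 4
```

Request:
drive_tool(
  travel=[
    [0, -0.0006, 0.001],
    [0, -0.0006, 0.001],
    [0, -0.0006, 0.001],
    [0, -0.0006, 0.001],
    [0, 0, 0],
  ],
  dr=[
    [0, -0.047, -0.002],
    [0, -0.047, -0.002],
    [0, -0.047, -0.002],
    [0, -0.047, -0.002],
    [0, 0, 0],
  ],
  jaw=[0.02, 0.02, 0.02, 0.02, 0.02],
)

```text
t: 40.05
ee_pos: [0.5256, -0.3931, 0.1313]
tcp_rot: [-0.267, -0.595, -0.224, 0.724]
force: [0.2, 1.5, -2.8]
gripper_width: 0.0329
```

```bash
cat > dock.py <<'E'
from plan import *
import sys
dz=float(sys.argv[1]);W=np.array([.56416,-.36114,.0373])
Mt=Rdown(-49.1,-10.4);tp=W-Mt@[.0417,.0001,-.0559]
s=r.get_state();e=q2R(s["tcp_rot"]);d=tp-s["ee_pos"]
M0=Rdown(-49.1);print("err level-frame (down,right,back) mm",(M0.T@d*1000).round(1))
go([(tp+[0,0,dz],-49.1,-10.4)],.02,step=.012,rot=.06)
E
python3 dock.py .045; python3 wr.py w46
```

```text
err level-frame (down,right,back) mm [42.9  1.  -2.6]
now [ 0.5256 -0.3931  0.1313] t 40.05 F [ 0.2  1.5 -2.8] w 0.0329 q [ 0.39  1.03  0.31  1.22 -0.1   0.98 -0.24]
{"travel": [[-0.0026, 0.001, -0.0021]], "dr": [[0.0, 0.01, 0.006]], "jaw": [0.02]}
rows 1
[ 0.5256 -0.3931  0.1313] [[-0.148, 0.654, -0.742], [-0.12, -0.757, -0.643], [-0.982, -0.006, 0.19]] 40.05 [ 0.2  1.5 -2.8] 0.032894801484335094
```

View pics/w46.png

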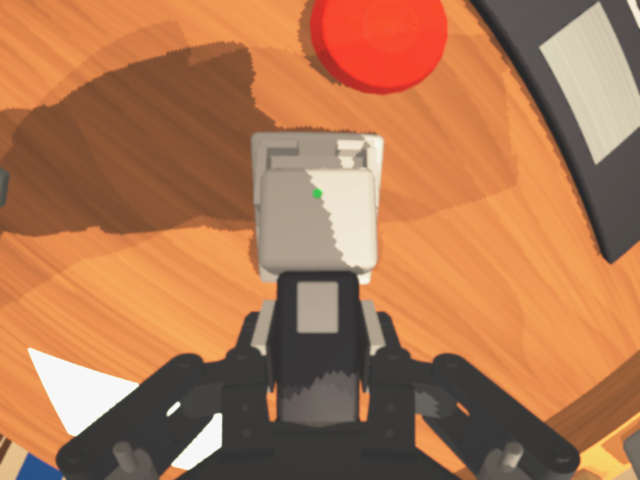

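Request:
drive_tool(
  travel=[
    [0.009, 0, -0.004],
    [0.01, 0, -0.002],
    [0, 0, 0],
  ],
  dr=[
    [0, 0.005, 0.003],
    [0, 0, 0],
    [0, 0, 0],
  ],
  jaw=[0.02, 0.02, 0.02],
)

```text
t: 40.35
ee_pos: [0.5262, -0.3924, 0.1087]
tcp_rot: [-0.266, -0.6, -0.224, 0.72]
force: [-0.3, -0.0, -2.0]
gripper_width: 0.0326
```

```bash
python3 dock.py 0.012; python3 wr.py w47
```

```text
err level-frame (down,right,back) mm [20.3  1.1 -1.7]
now [ 0.5262 -0.3924  0.1087] t 40.35 F [-0.3 -0.  -2. ] w 0.0326 q [ 0.4   1.05  0.29  1.24 -0.1   0.93 -0.24]
{"travel": [[0.0078, 0.0011, -0.0032]], "dr": [[-0.002, -0.001, 0.004]], "jaw": [0.02]}
rows 1
[ 0.5262 -0.3924  0.1087] [[-0.138, 0.652, -0.745], [-0.115, -0.758, -0.642], [-0.984, -0.003, 0.18]] 40.35 [-0.3 -0.  -2. ] 0.032591041742412265
```

View pics/w47.png

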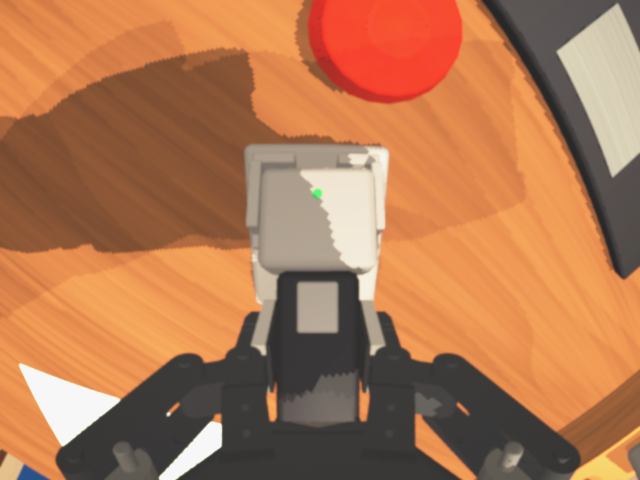

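Request:
drive_tool(
  travel=[
    [0.008, 0, -0.0025],
    [0, 0, 0],
  ],
  dr=[
    [0, 0, 0.002],
    [0, 0, 0],
  ],
  jaw=[0.02, 0.02],
)

```text
t: 40.57
ee_pos: [0.5266, -0.3926, 0.1003]
tcp_rot: [-0.267, -0.601, -0.223, 0.72]
force: [0.3, 0.9, -2.7]
gripper_width: 0.0328
```

```bash
python3 dock.py 0.0; python3 wr.py w48;python3 held.py w48
```

```text
err level-frame (down,right,back) mm [11.9  0.8 -1.5]
now [ 0.5266 -0.3926  0.1003] t 40.57 F [ 0.3  0.9 -2.7] w 0.0328 q [ 0.4   1.06  0.29  1.25 -0.11  0.91 -0.24]
{"travel": [[0.0057, 0.0004, -0.0018], [0.0057, 0.0004, -0.0018]], "dr": [[-0.002, -0.001, 0.001], [-0.002, -0.001, 0.001]], "jaw": [0.02, 0.02]}
rows 2
[ 0.5266 -0.3926  0.1003] [[-0.136, 0.652, -0.746], [-0.116, -0.759, -0.641], [-0.984, -0.001, 0.179]] 40.5667 [ 0.3  0.9 -2.7] 0.03277449224379582
head plane 7018 [ 0.0169 -0.001  -0.0428] n(tool) [-0.8683 -0.0188 -0.4956] pitch 29.733291162246246 roll -1.0768583519876223
grip plane 5976 [-0.0038 -0.0001  0.0012] [-0.8944 -0.0261 -0.4465] 26.566804845220954
X meas [ 0.4957  0.     -0.8685]
x ext [-0.0383  0.024 ] y ext [-0.0224  0.0227]
window in tool [ 0.0418  0.0001 -0.0562] beam [ 0.4957  0.     -0.8685]
```

View pics/w48.png

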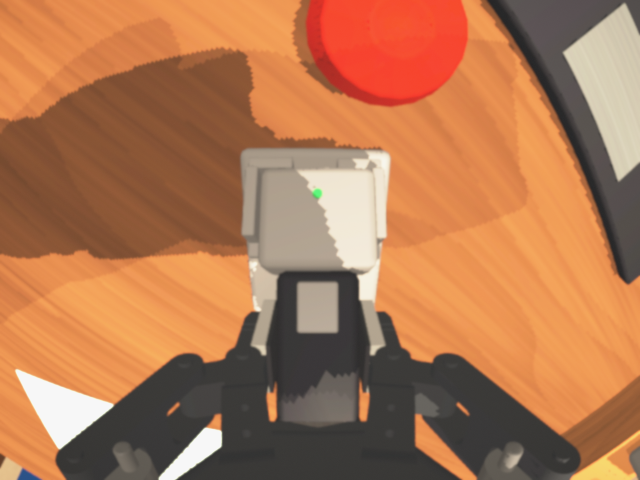

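Request:
drive_tool(
  travel=[
    [0.006, 0.0003, -0.002],
    [0.003, 0, -0.001],
    [0, 0, 0],
  ],
  dr=[
    [0, 0, 0.001],
    [0, 0, 0],
    [0, 0, 0],
  ],
  jaw=[0.02, 0.02, 0.02],
)

```text
t: 40.87
ee_pos: [0.5276, -0.3926, 0.092]
tcp_rot: [-0.267, -0.601, -0.222, 0.72]
force: [-0.5, -0.9, -2.3]
gripper_width: 0.0329
```

```bash
python3 dock.py 0.0; python3 wr.py w49;python3 held.py w49
```

```text
err level-frame (down,right,back) mm [ 3.6  0.1 -0.8]
now [ 0.5276 -0.3926  0.092 ] t 40.87 F [-0.5 -0.9 -2.3] w 0.0329 q [ 0.4   1.08  0.29  1.25 -0.11  0.89 -0.24]
{"travel": [[0.0034, 0.0001, -0.0014]], "dr": [[-0.005, -0.002, 0.0]], "jaw": [0.02]}
rows 1
[ 0.5276 -0.3926  0.092 ] [[-0.135, 0.651, -0.747], [-0.118, -0.759, -0.641], [-0.984, 0.001, 0.179]] 40.8667 [-0.5 -0.9 -2.3] 0.03286668986704436
head plane 7024 [ 0.0169 -0.001  -0.0429] n(tool) [-0.8671 -0.0175 -0.4979] pitch 29.87892720422479 roll -1.0027175114410143
grip plane 5942 [-0.0038 -0.0002  0.0012] [-0.8959 -0.0322 -0.4431] 26.37491608955399
X meas [ 0.4979  0.     -0.8672]
x ext [-0.0383  0.0237] y ext [-0.0224  0.0226]
window in tool [ 0.0418  0.0001 -0.056 ] beam [ 0.4979  0.     -0.8672]
```

Request:
drive_tool(
  travel=[
    [0.003, 0, -0.0015],
    [0, 0, 0],
  ],
  dr=[
    [-0.003, 0, 0],
    [0, 0, 0],
  ],
  jaw=[0.02, 0.02],
)

```text
t: 41.08
ee_pos: [0.5284, -0.392, 0.0892]
tcp_rot: [-0.268, -0.601, -0.223, 0.719]
force: [-0.3, 0.3, -1.5]
gripper_width: 0.0327
```

```bash
python3 dock.py 0.0
```

```text
err level-frame (down,right,back) mm [0.8 0.  0.2]
now [ 0.5284 -0.392   0.0892] t 41.08 F [-0.3  0.3 -1.5] w 0.0327 q [ 0.4   1.08  0.29  1.25 -0.11  0.89 -0.24]
{"travel": [[0.0008, 0.0, 0.0001]], "dr": [[-0.002, -0.002, -0.001]], "jaw": [0.02]}
rows 1
```

Within 1 mm of the seat. I release and lift straight up.

Request:
drive_tool(
  travel=[
    [0.001, 0, 0],
    [0, 0, 0],
    [0, 0, 0],
    [0, 0, 0],
    [0, 0, 0],
  ],
  dr=[
    [0, 0, 0],
    [0, 0, 0],
    [0, 0, 0],
    [0, 0, 0],
    [0, 0, 0],
  ],
  jaw=[0.02, 0.045, 0.06, 0.085, 0.085],
)

```text
t: 41.5
ee_pos: [0.529, -0.3927, 0.089]
tcp_rot: [-0.269, -0.601, -0.222, 0.719]
force: [0.0, 0.1, -0.4]
gripper_width: 0.0788
```

Request:
drive_tool(
  travel=[
    [0, 0, 0],
    [-0.02, 0, 0.0035],
    [-0.025, 0, 0.0045],
    [-0.03, 0, 0.0055],
    [-0.03, 0, 0.0055],
  ],
  dr=[
    [0, 0, 0],
    [0, 0, 0],
    [0, 0, 0],
    [0, 0, 0],
    [0, 0, 0],
  ],
  jaw=[0.085, 0.085, 0.085, 0.085, 0.085],
)

```text
t: 41.92
ee_pos: [0.527, -0.391, 0.1935]
tcp_rot: [-0.266, -0.599, -0.225, 0.721]
force: [0.9, -0.7, 0.8]
gripper_width: 0.085
```

Request:
drive_tool(
  travel=[
    [-0.03, 0, 0.0055],
    [0, 0, 0],
    [0, 0, 0],
  ],
  dr=[
    [0, 0.08, 0],
    [0, 0.08, 0],
    [0, 0, 0],
  ],
  jaw=[0.085, 0.085, 0.085],
)

```text
t: 42.17
ee_pos: [0.5293, -0.3912, 0.232]
tcp_rot: [-0.251, -0.658, -0.245, 0.667]
force: [-1.0, -1.1, -1.3]
gripper_width: 0.0848
```

```bash
python3 wr.py w50; python3 scan.py w50; python3 wr.py s50 scene; python3 - <<'E'
from h import *
# head-plane based pose check
w=dict(np.load("w50.npz"));P=cloud(w,T(w,(w["ep"],w["er"])),True)
a=dict(np.load("s50.npz"));Q=cloud(a,T(a))
q=Q[(abs(Q[:,:,2]-.0855)<.03)&(Q[:,:,0]>.33)&(Q[:,:,0]<.64)&(Q[:,:,1]>.21)&(Q[:,:,1]<.36)]
A=np.c_[q[:,:2],np.ones(len(q))];s=np.linalg.lstsq(A,q[:,2],rcond=None)[0];print("lid",len(q),s,s@[.48,.2,1],s@[.48,.37,1])
E
```

```text
[ 0.5293 -0.3912  0.232 ] [[-0.009, 0.656, -0.755], [-0.012, -0.755, -0.656], [-1.0, 0.003, 0.015]] 42.1667 [-1.  -1.1 -1.3] 0.0848044381165692
blob [ 295  200   43   73 2389]
plane 2372 2389 [ 0.523  -0.3964  0.0954] n [0.4902 0.4123 0.7679] tilt 39.831597500532396 yaw n 40.06566107384436
x axis [ 0.5746  0.5097 -0.6404] yaw 41.572937327575765 pitch 39.821844611966746
extent [[-0.0229 -0.016  -0.0019]
 [ 0.0343  0.0153  0.0018]] len
origin [ 0.5336 -0.3873  0.0511] grip pt [ 0.5413 -0.3805  0.0633]
[ 0.5301 -0.3907  0.2323] [[-0.011, 0.657, -0.754], [-0.015, -0.754, -0.657], [-1.0, 0.004, 0.018]] 42.2167 [-0.8 -0.5  0.9] 0.08493402994050075
lid 6854 [-0.00037096  0.00043234  0.08448347] 0.08439187583778385 0.0844653736472385
```

View pics/w50.png

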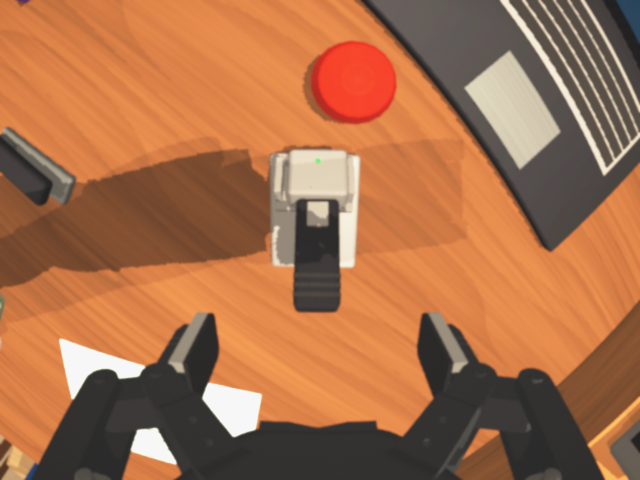

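View pics/s50.png

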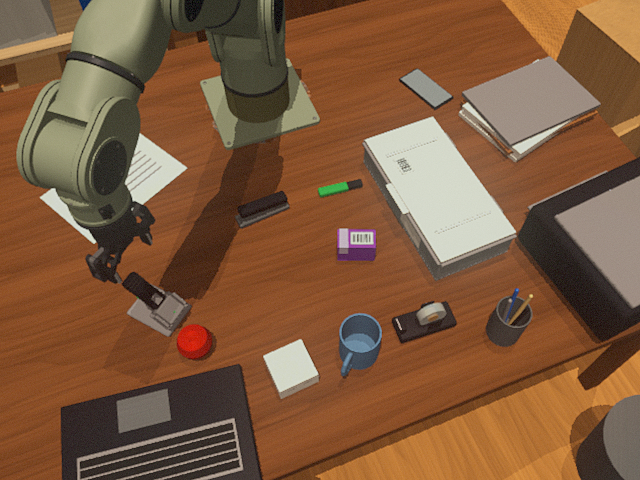

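```bash
sed -i 's/<70/<115/' scan.py; python3 scan.py w50; python3 -c "
from station import r
s=r.get_state();print(s['force'],abs(s['qd']).max())"
```

```text
blob [ 294  199   46  113 4439]
plane 4137 4439 [ 0.516  -0.4028  0.1033] n [0.4916 0.408  0.7693] tilt 39.70824535086066 yaw n 39.68708714598975
x axis [ 0.5865  0.4978 -0.6389] yaw 40.32357901280473 pitch 39.706507718513556
extent [[-0.0357 -0.0161 -0.0023]
 [ 0.0485  0.016   0.0016]] len
origin [ 0.5192 -0.4002  0.0672] grip pt [ 0.527  -0.3935  0.0794]
[ 0.66188021 -0.07970945  0.0544558 ] 0.03612458593266198
```

Request:
drive_tool(
  travel=[
    [-0.02, 0, 0],
    [0, 0, 0],
    [0, 0, 0],
    [0, 0, 0],
  ],
  dr=[
    [0, 0, 0],
    [0, 0, 0],
    [0, 0, 0],
    [0, 0, 0],
  ],
  jaw=[0.085, 0.085, 0.085, 0.085],
)

```text
t: 42.6
ee_pos: [0.532, -0.3865, 0.2477]
tcp_rot: [-0.252, -0.652, -0.247, 0.671]
force: [-0.0, 0.2, -1.0]
gripper_width: 0.0846
```

The scanner sits where it did after the first docking: origin (0.519, -0.400, 0.067), pitch 39.7°. The lid is flat and the robot is clear, so I hand in.

```bash
python3 -c "
from station import workorder
print(workorder.hand_in())"
```

```text
the job is handed in; nothing more can be done
None
```

I finished and handed in the job at about 43 s, but **it may count as failed**. The last push on the lid read about 132 N at the wrist, over the 120 N limit, for that one reading. I backed off at once.

**What I did:**
- **Parcels:** parcel_a was absent, and only its purple look-alike stood in the row; I left that alone. I read parcel_b and then parcel_c for over 1 s each and put the scanner back. I then laid both parcels flat in the box, labels up.
- **Lid:** I pushed it shut, read its label for over 1 s, and docked the scanner again.

**Last checks:**
- **Reads:** the calculated beam miss was under 4 mm on each label, at about 95–101 mm and 50° off square. Nothing in the interface confirmed a read.
- **Box:** just before the lid was closed, both parcel tops were at the right height over the box bottom (63 and 33 mm). Afterwards the lid measured flat, with its top face at 84–85 mm. I could not look inside once it was shut.
- **Scanner:** it caught on a stand cheek during the last return and tipped about 10° in the fingers. I lifted, realigned and seated it. It measured within about 1 mm of where it sat after the first docking, pitch 39.7°, and about 4 mm from where it first stood.
- **Bystanders:** none had visibly moved in the last scene picture; I did not measure them.
- **Forces:** setting parcel_c down also pressed to about 60 N for a moment.

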